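# Feed, gauge and tray parallel keys

### The job

Draw the keys from the feeder's magazine one at a time until it is empty: push the feeder slide right to its end so that it puts the bottom key out on the apron, and let it spring fully home. Before drawing the next one, check each key's 25 mm width in the bench caliper: lay the key flat on the rest between the jaws, push the sliding jaw shut until it bears firmly on the key, without forcing it, then open it well clear again. Lay every checked key flat on the floor of the grey tray, none on top of another (there may be one in it already), and leave the other tools on the bench alone.

Things in the scene. Friction and masses are not known exactly. Their poses are not given: they have to be found in the camera images.
- apron (a point): Feeder, fixed: grey bed 235 x 146 mm, top 18 mm above the bench; on it a magazine (open-topped frame, outside 40 x 135 mm, top 66 mm above the bench) with keys stacked flat, long side along this y. The point, on the bed top: where a key's centre ends when pushed right out, 30 mm clear of the magazine. x is the pushing direction; the magazine's middle is at x = -62.5 mm.
- slide_knob (a point): Centre of the upright round black knob (18 mm diameter, 36 mm tall, top 71 mm above the bench) on the near end of the feeder slide, a flat bar 11 mm thick that pushes out the lowest key. At the end stop the knob's axis is 20 mm short of the magazine's back. Axes as the apron's.
- slide_nose (a point): Middle of the front end face of the slide bar, which pushes the key. 90 mm ahead of the knob.
- slide (a joint): Travel of the feeder slide along the apron's +x, m: 0 home, 0.067 the end stop. A spring brings it home: about 7 N at home, 13 N at the end, plus up to 8 N of rubbing while keys lie on top. The steel faces are oiled and slippery.
- key1_c (a point): Centre of steel parallel key 1: a flat bar 120 mm long (its y), 25 mm wide (its x), 14 mm thick (its z), 0.32 kg. Alike with the others; key 1 is lowest in the magazine, then 2, then 3. Key 3 may be absent (None).
- key2_c (a point): Centre of steel parallel key 2: a flat bar 120 mm long (its y), 25 mm wide (its x), 14 mm thick (its z), 0.32 kg. Alike with the others; key 1 is lowest in the magazine, then 2, then 3. Key 3 may be absent (None).
- key3_c (a point): Centre of steel parallel key 3: a flat bar 120 mm long (its y), 25 mm wide (its x), 14 mm thick (its z), 0.32 kg. Alike with the others; key 1 is lowest in the magazine, then 2, then 3. Key 3 may be absent (None).
- key4_c (a point): Centre of a key of the same kind that was checked earlier and lies flat in the tray near its -x end, long side roughly along the tray's y. May be absent (None). It stays in the tray and need not be checked.
- anvil_face (a point): Bench dial caliper fixed on a stand: a flat beam along this x axis with two jaws (14 mm thick, 9 mm high, mid-height 37 mm above the bench) that stick out from the beam along +y. This point is on the measuring face of the fixed jaw, mid-height; the face looks to -x and reaches from y = -35 mm (root, at the beam) to y = +22 mm (jaw tip).
- rest (a point): Point on the caliper's flat part rest (dark steel, 100 mm along x, top 30 mm above the bench) over which to lay a key's centre, its long side along this y: it then lies 5 mm off the fixed jaw, 42 mm of its length between the jaws, the rest sticking out past the jaw tips, where fingers have room. Axes as the fixed jaw's.
- jaw_post (a point): Upright round steel thumb post (14 mm diameter, from 45 to 85 mm above the bench) on the moving jaw's slider, to push the jaw either way along the caliper's x; the point is on its axis, 72 mm above the bench. On its +x side, 8 mm away, a dial 34 mm across, top 53 mm above the bench. The moving jaw's measuring face is 53 mm ahead (+x) of the post's axis.
- jaw (a joint): Travel of the moving jaw towards the fixed one, m: 0 fully open (90 mm gap), 0.090 shut, 0.065 when closed on a 25 mm key. Stays where it is left; friction 2 N. Starts part closed.
- tray_in (a point): Centre of the inner floor of the loose grey open tray, 240 mm (its x) by 170 mm (its y) and 28 mm high outside, walls and floor 4 mm thick, 0.7 kg.
- socket_c (a point): Bystander: centre of a dark impact socket standing on the bench, 52 mm diameter, 75 mm tall.
- wrench_grip (a point): Bystander: handle of a wrench 220 mm long lying on the bench.
- hammer_grip (a point): Bystander: handle of a hammer 280 mm long lying on the bench.
Not all that is in view belongs to the job. Leave any green or turquoise look-alike of the part that bears key3_c alone.

How it is judged:
By the outcome, as a careful person would: the job done as asked, in the order asked, and still so for the second after the job is handed in, with the robot touching nothing.
Of key3, key4 only 1 to 2 are there at a start; the rules pass over those that are not, and their reading is None.
At some moment in a run one of tray may be knocked a few centimetres aside while the robot is not near it.
Once in a run the grip may slacken for a moment while it holds something.
It also fails if it takes over 210 s, if anything falls off the work surface, if the arm or the gripper's body presses on something with over 40 N, if the wrist force passes 120 N, or if a joint passes its speed limit or range.

### The arm

A 7-joint arm with a two-finger parallel gripper is mounted at the origin on the work surface. World frame = base frame: x ahead of the robot, y to its left, z up, the work surface at z = 0. Lengths are in mm, angles in rad, forces in N, time in s.
With the tool pointing down it reaches from about 400 to 875 mm from the base axis. Payload 4.4 kg.
Tool frame: the origin (TCP) lies between the finger pads; the fingertips stand 11 mm ahead of it and the grasp point (between the pads) lies 8 mm behind it; y points along the fingers, x is the direction in which the jaws open and shut, and the axes are right-handed (so a half turn about y gives the same grasp; the last joint's range is limited). The gripper opens to 85 mm and grips with 20 to 120 N. Pads are 22 mm wide; open, the fingers measure 114 mm over their backs; the gripper's body (76 mm by 85 mm) begins 54 mm behind the grasp point. The pads swing forward as they close: fully open they stand 13 mm farther back than shut.
Start: joints at [1.269, 0.628, 0.038, 1.517, -0.027, 0.996, -0.02], TCP at [151.881, -632.021, 216.813] pointing down, gripper open.
Joint ranges: [-3.06, 3.06], [-0.37, 2.12], [-1.25, 1.32], [0.18, 2.47], [-1.1, 4.24], [0.23, 1.98], [-2.94, 2.94]. Speed limits (rad/s): [2.57, 2.57, 3.14, 3.14, 3.14, 3.14, 3.14].

### API

Orientations are given as [roll, pitch, yaw] about the fixed x, y, z axes, in that order (R = Rz(yaw) Ry(pitch) Rx(roll)).
In Python, from cell import * gives the robot as it stands.
- The arm moves only by the shell command python3 -m jog 'ROWS'. ROWS is JSON, a list of rows, each an object of numbers: "x", "y", "z": the shift along the tool's x, y, z in mm; "ax", "ay", "az": the turn, a rotation vector about the tool's x, y, z in rad; "grip": the finger opening in mm, from 0 to 85.4. In form: [{"x": .., "y": .., "z": .., "ax": .., "ay": .., "az": .., "grip": ..}, ...]. A call has 1 to 5 rows; each row is the pose to reach, as a shift and turn from the pose commanded when the call began, along the tool's axes at that moment; what a row does not reach only later rows make up. A row lasts 1/10 s, in which the tool goes at most 50 mm and 8.59 degrees, less where a joint would pass 70% of its speed; a pose out of reach is approached as far as the arm can. A call with a gripper value outside its range is refused whole. The fingers move at their own pace and stop on an object; the grip force is fixed at half the most. Time passes only in rows, so rows that repeat a pose let the fingers close. It gives the time, the measured TCP pose, the force and the opening at its end, in the units of the state.
- read_state(): the state, without advancing time (a new reading comes with each control period).
- get_image(name): name is "scene" or "top"; returns a dict with "color" (384x512x3 uint8, red, green, blue), "vfov" (degrees; the focal length in pixels is half the picture's height over the tangent of half this angle, whatever the lens; pixels are square), "cx", "cy" (the principal point, pixels), "camera_from_world" (4x4, takes a point from world to camera coordinates). Camera axes: x right, y down, z forward; pixel columns grow to the right and rows downward; lengths in mm; the calibration is good to about 2 mm. A picture is of the moment at which its call begins. There is no depth.
- finish_job(): hands the job in, once; it reports no verdict.
The state is a dict: "clock": time; "qpos": joint angles; "qd": joint speeds; "tau": joint torques, N m; "eef_pos": TCP position; "tool_rot": TCP orientation; "force": force on the tool from outside, world axes, zero at the start; "torque": the same for the moment, N m; "width": finger opening in mm.
Only numpy, scipy, OpenCV 4.12 (cv2) and the standard library are available. Lean on these libraries where they do the work, as an engineer would, in place of code of your own. Each camera call takes 0.05 s, during which the arm holds its last target.

## Working session

There is one attempt and no reset: what is moved stays moved. The work goes in short steps, Python scripts to look and compute and a shell command to move; the robot and the scene stay as the last step left them, time stands still between calls to the robot, and variables do not carry over. Pictures are saved under pics/ and viewed, and the job is handed in when it is done.

```bash
ls; mkdir -p pics
python3 - <<'E'
from cell import *
import cv2
s=read_state(); print(s)
for n in("scene","top"):
    d=get_image(n); cv2.imwrite(f"pics/{n}0.png",d["color"][:,:,::-1]); print(n,d["vfov"],d["cx"],d["cy"],d["camera_from_world"].tolist() if hasattr(d["camera_from_world"],'tolist') else d["camera_from_world"])
E
```

```text
pics
{'clock': 0.0, 'qpos': array([ 1.26915552,  0.62936358,  0.03844031,  1.51840553, -0.02701111,
        0.9962775 , -0.02002016]), 'qd': array([ 7.59804546e-04,  8.06811512e-04, -1.84435101e-03,  9.36204287e-04,
        1.41113637e-03, -9.02700240e-05,  2.71915623e-04]), 'tau': array([-6.24213317e-04, -5.63413668e+01,  1.22594129e+00, -1.93447137e+01,
        1.09931873e-02,  1.04144230e-02,  2.13262751e-06]), 'eef_pos': array([ 151.75410623, -631.34888932,  215.86576906]), 'tool_rot': array([-1.57081327,  0.00193596, -1.33498126]), 'force': array([0.41008111, 0.88978143, 0.01374756]), 'torque': array([-0.03762703,  0.02062972,  0.00703791]), 'width': 85.38223223822426}
scene 42.07480885825798 255.0784676325078 192.5464870106665 [[-0.29990306324400623, 0.9539696186366625, -0.0003455069931369512, 155.1524452854776], [0.5028661825879949, 0.1577801633796543, -0.8498417631849279, -197.4875537222962], [-0.8106687085772086, -0.25504389183454346, -0.5270378147454418, 1861.1638593663738], [0.0, 0.0, 0.0, 1.0]]
top 55.90438988549182 252.3433917178624 194.30877018265144 [[0.0006915529825485287, -0.9999797840549396, 0.006320857213173303, -9.206331464912447], [-0.9949598127572371, -0.0013218597343052476, -0.10026576526874394, 553.2490483885944], [0.10027209358817821, -0.006219659820265024, -0.9949406128403665, 1093.8815535882059], [0.0, 0.0, 0.0, 1.0]]
```

View pics/scene0.png

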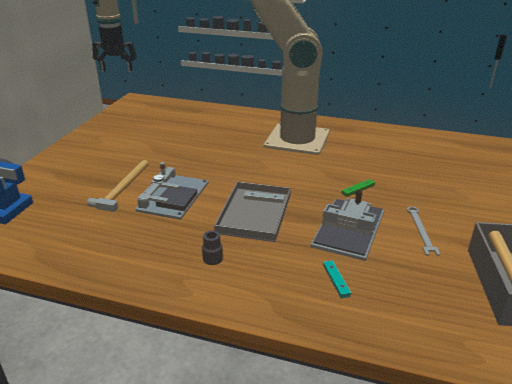

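View pics/top0.png

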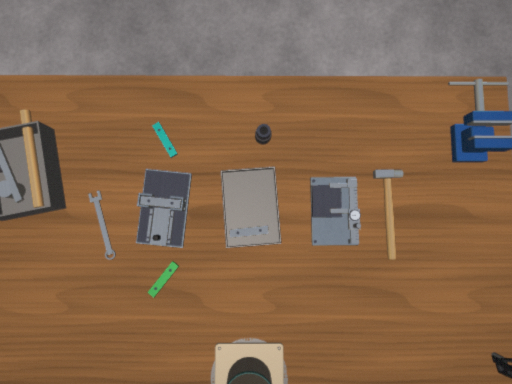

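Run:
```python
import cv2
a=cv2.imread("pics/top0.png"); b=cv2.imread("pics/scene0.png")
def z(im,x0,y0,w,h,k): return cv2.resize(im[y0:y0+h,x0:x0+w],None,fx=k,fy=k,interpolation=cv2.INTER_CUBIC)
import numpy as np
cv2.imwrite("pics/z1.png",np.hstack([z(a,125,160,75,95,5),z(a,300,165,75,95,5)]))
cv2.imwrite("pics/z2.png",z(a,210,160,80,95,6))
cv2.imwrite("pics/z3.png",np.hstack([z(b,300,170,90,95,4),z(b,130,150,90,95,4)]))
```

```text
(no output)
```

View pics/z1.png

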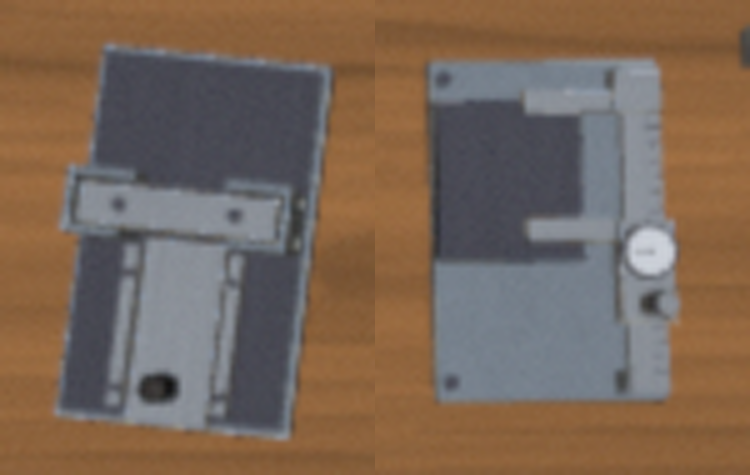

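View pics/z2.png

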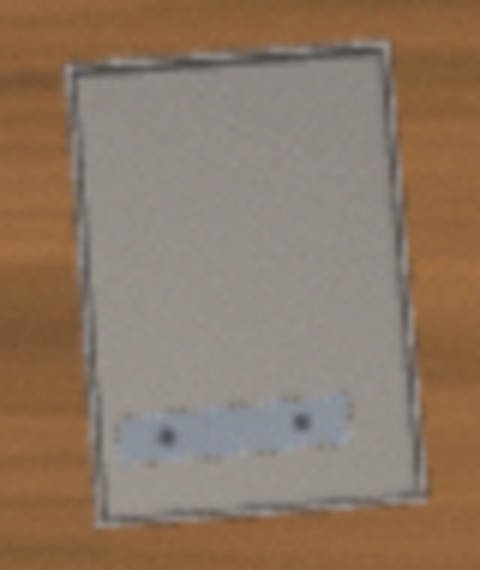

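View pics/z3.png

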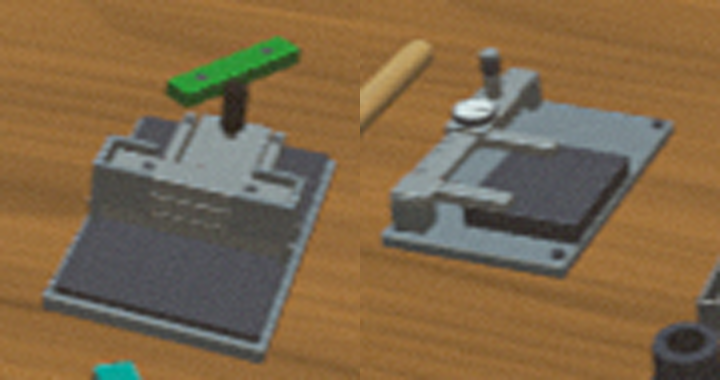

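```bash
cat > h.py <<'E'
import numpy as np,cv2
from cell import *
def snap(n,f=None):
    d=get_image(n)
    if f: cv2.imwrite(f"pics/{f}.png",d["color"][:,:,::-1])
    return d
def ray(d,u,v):
    f=d["color"].shape[0]/2/np.tan(np.radians(d["vfov"])/2)
    M=np.array(d["camera_from_world"]);R=M[:3,:3];t=M[:3,3]
    return -R.T@t, R.T@np.array([(u-d["cx"])/f,(v-d["cy"])/f,1])
def onz(d,u,v,z):
    c,r=ray(d,u,v); return (c+r*(z-c[2])/r[2])
def proj(d,p):
    f=d["color"].shape[0]/2/np.tan(np.radians(d["vfov"])/2)
    M=np.array(d["camera_from_world"]);q=M[:3,:3]@np.array(p)+M[:3,3]
    return np.array([d["cx"]+f*q[0]/q[2],d["cy"]+f*q[1]/q[2]])
def crop(d,x0,y0,w,h,k,fn):
    im=d["color"][y0:y0+h,x0:x0+w,::-1]
    cv2.imwrite(f"pics/{fn}.png",cv2.resize(im,None,fx=k,fy=k,interpolation=cv2.INTER_CUBIC))
def st():
    s=read_state(); np.set_printoptions(precision=3,suppress=True)
    print("t %.2f"%s["clock"],s["eef_pos"],s["tool_rot"],"F",s["force"],"w %.1f"%s["width"])
    return s
E
python3 - <<'E'
from h import *
d=snap("top"); np.set_printoptions(precision=1,suppress=True)
# offset 0.5*(k-1)/k px of resize: u = (px+.5)/k-.5+x0
def P(x0,y0,k,pts,z): 
    return [onz(d,(a+.5)/k-.5+x0,(b+.5)/k-.5+y0,z)[:2] for a,b in pts]
def rep(n,pts):
    pts=np.array(pts); print(n,pts.tolist() and pts.round(1).tolist()); print("  sides",[round(float(np.linalg.norm(pts[i]-pts[(i+1)%len(pts)])),1) for i in range(len(pts))],"mean",pts.mean(0), "ang",[round(float(np.arctan2(*(pts[(i+1)%len(pts)]-pts[i])[::-1])),3) for i in range(len(pts))])
rep("bed",P(125,160,5,[(105,45),(330,68),(290,437),(57,412)],18))
rep("mag",P(125,160,5,[(70,166),(292,186),(288,250),(64,229)],66))
rep("knob",P(125,160,5,[(157,387)],66))
rep("keyholes",P(125,160,5,[(118,204),(235,216)],46))
rep("keyholes60",P(125,160,5,[(118,204),(235,216)],60))
rep("tray",P(210,160,6,[(68,65),(387,42),(425,498),(100,525)],28))
rep("key4",P(210,160,6,[(118,420),(349,393),(352,440),(120,463)],18))
o=300-75
rep("rest",P(o,165,5,[(435,100),(582,100),(584,260),(435,260)],30))
rep("anvil",P(o,165,5,[(524,92),(612,92),(612,113),(526,115)],41.5))
rep("jaw",P(o,165,5,[(527,220),(615,218),(615,241),(527,242)],41.5))
rep("post",P(o,165,5,[(663,305)],85))
rep("dial",P(o,165,5,[(651,252)],53))
rep("base",P(o,165,5,[(428,62),(657,60),(669,400),(437,402)],10))
E
```

```text
bed [[635.0, 327.0], [620.7, 185.4], [390.9, 205.9], [406.1, 349.6]]
  sides [142.3, 230.6, 144.5, 230.0] mean [513.2 266.9] ang [-1.672, 3.053, 1.465, -0.098]
mag [[553.5, 331.6], [541.7, 198.8], [503.4, 200.4], [515.7, 334.0]]
  sides [133.3, 38.3, 134.1, 37.8] mean [528.6 266.2] ang [-1.66, 3.099, 1.478, -0.062]
knob [[422.3, 276.1]]
  sides [0.0] mean [422.3 276.1] ang [0.0]
keyholes [[532.4, 307.9], [525.2, 236.8]]
  sides [71.5, 71.5] mean [528.8 272.4] ang [-1.672, 1.47]
keyholes60 [[531.2, 304.0], [524.1, 233.7]]
  sides [70.6, 70.6] mean [527.7 268.9] ang [-1.672, 1.47]
tray [[628.0, 89.4], [640.4, -76.5], [404.9, -94.7], [391.2, 70.9]]
  sides [166.4, 236.2, 166.1, 237.5] mean [516.1  -2.7] ang [-1.496, -3.065, 1.653, 0.078]
key4 [[444.4, 62.7], [458.4, -56.6], [434.2, -58.0], [422.4, 61.5]]
  sides [120.1, 24.2, 120.1, 22.1] mean [439.8   2.4] ang [-1.454, -3.081, 1.67, 0.054]
rest [[583.6, -192.7], [583.7, -284.1], [484.4, -283.0], [484.3, -191.1]]
  sides [91.5, 99.3, 91.9, 99.3] mean [ 534.  -237.7] ang [-1.569, 3.13, 1.572, -0.016]
anvil [[587.2, -245.6], [587.2, -299.8], [574.2, -299.5], [572.9, -246.5]]
  sides [54.2, 13.0, 53.0, 14.3] mean [ 580.4 -272.8] ang [-1.569, 3.116, 1.596, 0.066]
jaw [[508.3, -245.8], [509.6, -299.7], [495.6, -299.3], [494.9, -245.5]]
  sides [53.9, 14.1, 53.8, 13.4] mean [ 502.1 -272.6] ang [-1.547, 3.116, 1.583, -0.021]
post [[456.0, -314.7]]
  sides [0.0] mean [ 456.  -314.7] ang [0.0]
dial [[488.4, -317.8]]
  sides [0.0] mean [ 488.4 -317.8] ang [0.0]
base [[610.4, -192.0], [611.9, -337.4], [398.2, -338.9], [396.9, -194.3]]
  sides [145.4, 213.7, 144.6, 213.5] mean [ 504.4 -265.7] ang [-1.56, -3.135, 1.58, 0.011]
```

```bash
cat >> h.py <<'E'
from scipy.spatial.transform import Rotation as Ro
def go(x,y,z,yaw):
    s=read_state(); R=Ro.from_euler('xyz',s["tool_rot"]); 
    T=Ro.from_euler('xyz',[-np.pi/2,0,yaw])
    dp=R.as_matrix().T@(np.array([x,y,z])-s["eef_pos"]); dr=(R.inv()*T).as_rotvec()
    st(); print("shift",dp.round(1),"turn",dr.round(3))
E
python3 - <<'E'
from h import *
d=snap("top")
print(onz(d,163,280,14),onz(d,177,263,14),onz(d,150,296,14))
go(480,-350,216,0)
E
```

```text
[290.68342161 264.54411057  14.        ] [342.00335994 222.85414126  14.        ] [242.83541246 302.87671871  14.        ]
t 0.20 [ 151.822 -631.643  216.231] [-1.571  0.001 -1.335] F [-0.434  0.806  0.238] w 85.4
shift [-197.2    0.5  384.9] turn [-0.001 -1.335 -0.001]
```

```bash
python3 -m jog '[{"x":-197,"z":385,"ay":-1.335,"grip":45},{"x":-197,"z":385,"ay":-1.335,"grip":0},{"x":-197,"z":385,"ay":-1.335,"grip":0},{"x":-197,"z":385,"ay":-1.335,"grip":0},{"x":-197,"z":385,"ay":-1.335,"grip":0}]'
python3 - <<'E'
from h import *
go(480,-200,216,-.1)
E
```

```text
t 0.20 [ 151.822 -631.643  216.231] [-1.571  0.001 -1.335] F [-0.434  0.806  0.238] w 85.4
shift [-343.     0.6  419.9] turn [-0.001 -1.235 -0.001]$[0]: bad value
```

```bash
python3 -m jog '[{"x":-20,"y":0,"z":40,"ax":0,"ay":-0.15,"az":0,"grip":45}]'; python3 -m jog '[{"x":-197,"z":385,"ay":-1.2}]'; python3 -m jog '[{"x":-20,"z":40,"ay":-0.15}]'
```

```text
clock: 0.3
eef_pos: [179.1, -607.0, 216.3]
tool_rot: [-1.577, -0.001, -1.192]
force: [-0.8, -0.2, 1.2]
width: 73.1$[0]: bad value
$[0]: bad value
```

```bash
python3 -m jog '[{"x":-190,"y":0,"z":340,"ax":0,"ay":-1.2,"az":0,"grip":0},{"x":-190,"y":0,"z":340,"ax":0,"ay":-1.2,"az":0,"grip":0},{"x":-190,"y":0,"z":340,"ax":0,"ay":-1.2,"az":0,"grip":0},{"x":-190,"y":0,"z":340,"ax":0,"ay":-1.2,"az":0,"grip":0},{"x":-190,"y":0,"z":340,"ax":0,"ay":-1.2,"az":0,"grip":0}]'
python3 - <<'E'
from h import *
go(480,-200,216,-.1)
E
```

```text
clock: 0.8
eef_pos: [343.3, -406.5, 216.9]
tool_rot: [-1.571, -0.0, -0.429]
force: [1.2, -0.3, -0.3]
width: 0.3
t 0.80 [ 343.314 -406.453  216.921] [-1.571 -0.    -0.429] F [ 1.156 -0.304 -0.337] w 0.3
shift [ 38.4   0.9 244.6] turn [ 0.    -0.329  0.   ]
```

```bash
python3 -m jog '[{"x":38,"y":0,"z":245,"ax":0,"ay":-0.33,"az":0,"grip":0},{"x":38,"y":0,"z":245,"ax":0,"ay":-0.33,"az":0,"grip":0},{"x":38,"y":0,"z":245,"ax":0,"ay":-0.33,"az":0,"grip":0},{"x":38,"y":0,"z":245,"ax":0,"ay":-0.33,"az":0,"grip":0},{"x":38,"y":0,"z":245,"ax":0,"ay":-0.33,"az":0,"grip":0}]'
python3 - <<'E'
from h import *
go(480,50,216,-.1)
E
```

```text
clock: 1.3
eef_pos: [481.0, -200.1, 216.9]
tool_rot: [-1.571, -0.0, -0.105]
force: [0.2, -0.4, -0.3]
width: -0.0
t 1.30 [ 480.96  -200.099  216.89 ] [-1.571 -0.    -0.105] F [ 0.157 -0.378 -0.271] w -0.0
shift [-27.2   0.9 248.6] turn [-0.    -0.005  0.   ]
```

```bash
python3 -m jog '[{"x":-27,"y":0,"z":249,"ax":0,"ay":0,"az":0,"grip":0},{"x":-27,"y":0,"z":249,"ax":0,"ay":0,"az":0,"grip":0},{"x":-27,"y":0,"z":249,"ax":0,"ay":0,"az":0,"grip":0},{"x":-27,"y":0,"z":249,"ax":0,"ay":0,"az":0,"grip":0},{"x":-27,"y":0,"z":249,"ax":0,"ay":0,"az":0,"grip":0}]'
python3 - <<'E'
from h import *
go(382,280,100,-.098)
E
```

```text
clock: 1.8
eef_pos: [479.1, 49.8, 216.9]
tool_rot: [-1.571, -0.0, -0.105]
force: [2.5, -0.0, -0.1]
width: 0.2
t 1.80 [479.1    49.843 216.933] [-1.571 -0.    -0.105] F [ 2.452 -0.011 -0.148] w 0.2
shift [-120.8  116.9  218.7] turn [ 0.    -0.007  0.   ]
```

```bash
python3 -m jog '[{"x":-26,"y":10,"z":40,"ax":0,"ay":-0.007,"az":0,"grip":0},{"x":-55,"y":30,"z":80,"ax":0,"ay":-0.007,"az":0,"grip":0},{"x":-80,"y":45,"z":120,"ax":0,"ay":-0.007,"az":0,"grip":0},{"x":-100,"y":60,"z":160,"ax":0,"ay":-0.007,"az":0,"grip":0},{"x":-115,"y":80,"z":200,"ax":0,"ay":-0.007,"az":0,"grip":0}]'
python3 - <<'E'
from h import *
go(382,280,55,-.098)
d=snap("scene","s1"); t=snap("top","t1")
crop(d,290,140,120,110,6,"s1c"); crop(t,125,160,75,115,5,"t1c")
E
```

```text
clock: 2.3
eef_pos: [384.9, 260.9, 136.7]
tool_rot: [-1.57, -0.001, -0.097]
force: [0.9, 0.0, -0.7]
width: 0.1
t 2.30 [384.863 260.892 136.677] [-1.57  -0.001 -0.097] F [ 0.892  0.038 -0.683] w 0.1
shift [-4.8 81.7 18.7] turn [-0.001  0.001  0.001]
```

View pics/s1c.png

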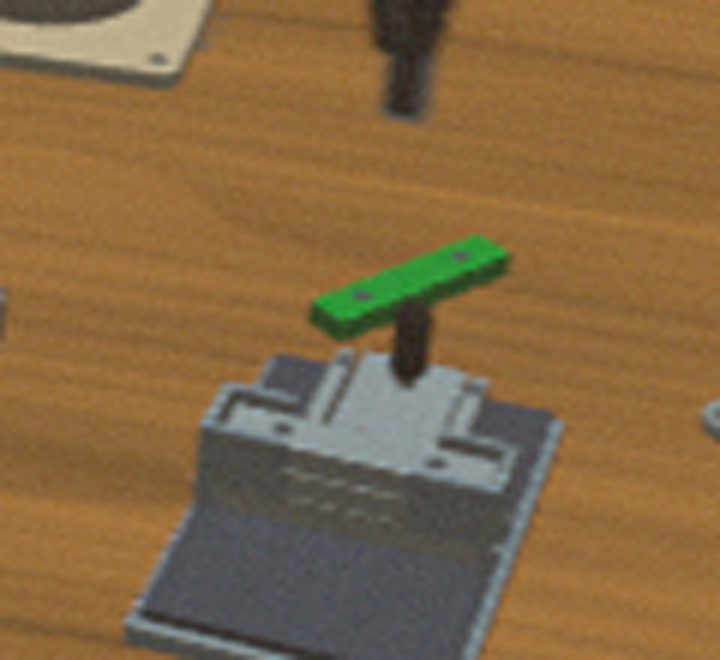

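View pics/t1c.png

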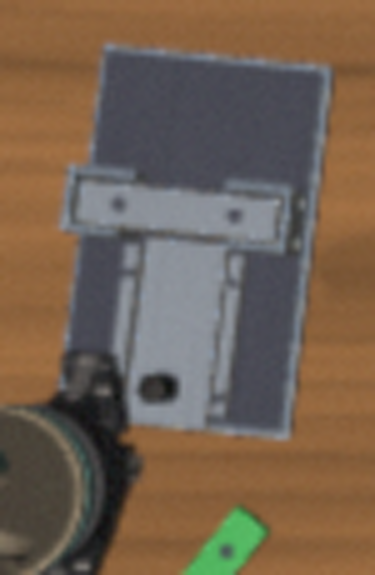

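```bash
python3 -m jog '[{"x":-5,"y":30,"z":19,"ax":0,"ay":0,"az":0,"grip":0},{"x":-5,"y":60,"z":19,"ax":0,"ay":0,"az":0,"grip":0},{"x":-5,"y":82,"z":19,"ax":0,"ay":0,"az":0,"grip":0},{"x":-5,"y":82,"z":19,"ax":0,"ay":0,"az":0,"grip":0}]'
python3 - <<'E'
from h import *
go(392,279,55,-.098)
t=snap("top","t2");d=snap("scene"); crop(t,125,160,75,115,5,"t2c"); crop(d,290,140,120,110,6,"s2c")
E
```

```text
clock: 2.8
eef_pos: [381.6, 276.6, 52.8]
tool_rot: [-1.575, 0.003, -0.098]
force: [-0.6, 0.1, -0.0]
width: 0.2
t 2.80 [381.625 276.608  52.759] [-1.575  0.003 -0.098] F [-0.587  0.137 -0.049] w 0.2
shift [10.1 -2.3  3.4] turn [ 0.004 -0.    -0.003]
```

View pics/s2c.png

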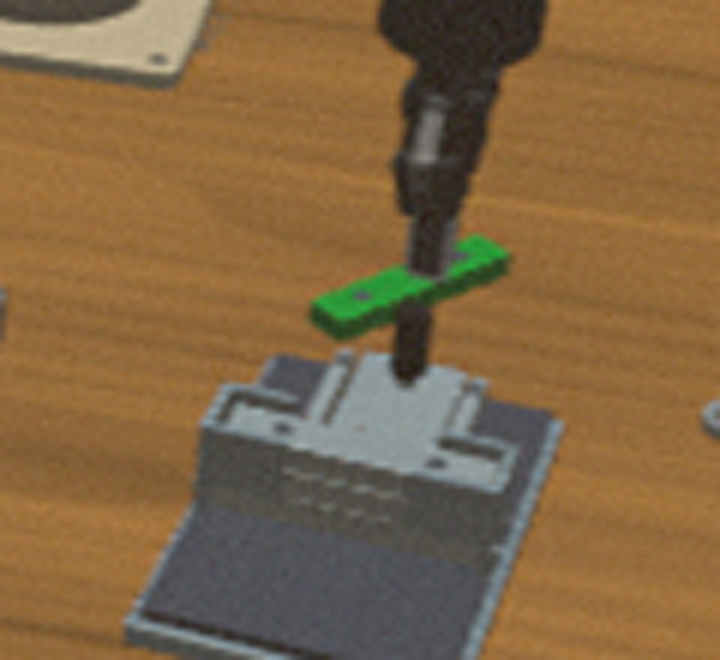

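View pics/t2c.png

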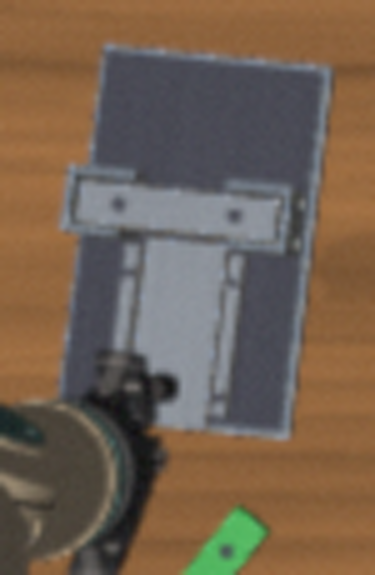

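```bash
python3 -m jog '[{"x":8,"y":0,"z":3,"ax":0,"ay":0,"az":0,"grip":0},{"x":12,"y":0,"z":3,"ax":0,"ay":0,"az":0,"grip":0},{"x":16,"y":0,"z":3,"ax":0,"ay":0,"az":0,"grip":0}]';python3 -m jog '[{"x":4,"y":0,"z":0,"ax":0,"ay":0,"az":0,"grip":0},{"x":8,"y":0,"z":0,"ax":0,"ay":0,"az":0,"grip":0}]';python3 -m jog '[{"x":4,"y":0,"z":0,"ax":0,"ay":0,"az":0,"grip":0},{"x":8,"y":0,"z":0,"ax":0,"ay":0,"az":0,"grip":0}]'
```

```text
clock: 3.2
eef_pos: [400.6, 280.1, 55.8]
tool_rot: [-1.569, -0.002, -0.099]
force: [-0.2, 0.7, 0.9]
width: -0.1
clock: 3.4
eef_pos: [407.2, 278.9, 55.1]
tool_rot: [-1.571, 0.0, -0.098]
force: [-6.6, 2.7, 2.1]
width: 0.1
clock: 3.6
eef_pos: [411.4, 278.4, 54.7]
tool_rot: [-1.573, 0.005, -0.096]
force: [-11.9, 3.0, 8.1]
width: -0.1
```

```bash
python3 -m jog '[{"x":8,"y":0,"z":0,"ax":0,"ay":0,"az":0,"grip":0},{"x":16,"y":0,"z":0,"ax":0,"ay":0,"az":0,"grip":0},{"x":24,"y":0,"z":0,"ax":0,"ay":0,"az":0,"grip":0},{"x":32,"y":0,"z":0,"ax":0,"ay":0,"az":0,"grip":0},{"x":40,"y":0,"z":0,"ax":0,"ay":0,"az":0,"grip":0}]';python3 -m jog '[{"x":4,"y":0,"z":0,"ax":0,"ay":0,"az":0,"grip":0},{"x":8,"y":0,"z":0,"ax":0,"ay":0,"az":0,"grip":0}]';python3 -m jog '[{"x":3,"y":0,"z":0,"ax":0,"ay":0,"az":0,"grip":0},{"x":6,"y":0,"z":0,"ax":0,"ay":0,"az":0,"grip":0}]'
```

```text
clock: 4.1
eef_pos: [447.6, 274.7, 54.3]
tool_rot: [-1.575, 0.011, -0.094]
force: [-15.5, 2.2, 8.2]
width: -0.3
clock: 4.3
eef_pos: [455.6, 273.9, 54.2]
tool_rot: [-1.575, 0.011, -0.095]
force: [-14.5, 2.8, 9.2]
width: -0.2
clock: 4.5
eef_pos: [461.2, 273.3, 54.2]
tool_rot: [-1.575, 0.011, -0.095]
force: [-14.9, 1.7, 9.8]
width: -0.2
```

```bash
python3 -m jog '[{"x":3,"y":0,"z":0,"ax":0,"ay":0,"az":0,"grip":0},{"x":6,"y":0,"z":0,"ax":0,"ay":0,"az":0,"grip":0}]';python3 -m jog '[{"x":2,"y":0,"z":0,"ax":0,"ay":0,"az":0,"grip":0},{"x":3,"y":0,"z":0,"ax":0,"ay":0,"az":0,"grip":0}]';python3 -m jog '[{"x":2,"y":0,"z":0,"ax":0,"ay":0,"az":0,"grip":0},{"x":2,"y":0,"z":0,"ax":0,"ay":0,"az":0,"grip":0}]'
```

```text
clock: 4.7
eef_pos: [466.8, 272.8, 54.2]
tool_rot: [-1.575, 0.012, -0.095]
force: [-16.1, 1.8, 8.2]
width: 0.0
clock: 4.9
eef_pos: [469.8, 272.5, 54.2]
tool_rot: [-1.575, 0.012, -0.095]
force: [-16.1, 1.4, 9.0]
width: -0.1
clock: 5.1
eef_pos: [471.9, 272.2, 54.2]
tool_rot: [-1.575, 0.012, -0.095]
force: [-15.7, 1.1, 9.3]
width: -0.2
```

```bash
python3 -m jog '[{"x":2,"y":0,"z":0,"ax":0,"ay":0,"az":0,"grip":0},{"x":2,"y":0,"z":0,"ax":0,"ay":0,"az":0,"grip":0}]';python3 -m jog '[{"x":2,"y":0,"z":0,"ax":0,"ay":0,"az":0,"grip":0},{"x":2,"y":0,"z":0,"ax":0,"ay":0,"az":0,"grip":0}]';python3 - <<'E'
from h import *
d=snap("scene"); crop(d,290,140,120,110,6,"s3c")
E
```

```text
clock: 5.3
eef_pos: [473.7, 272.1, 54.2]
tool_rot: [-1.575, 0.012, -0.095]
force: [-14.8, 1.1, 9.6]
width: -0.1
clock: 5.5
eef_pos: [474.3, 272.0, 54.1]
tool_rot: [-1.576, 0.014, -0.094]
force: [-18.1, 2.5, 10.8]
width: 0.1
```

View pics/s3c.png

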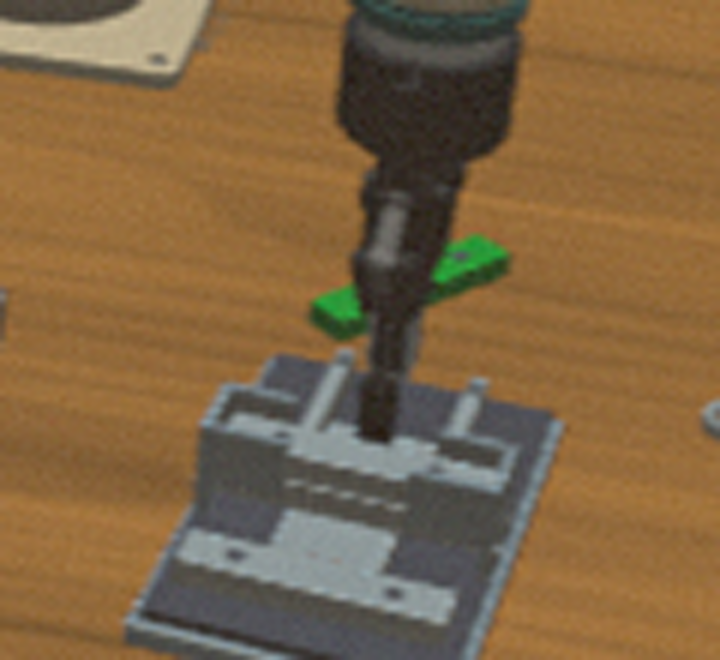

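```bash
python3 -m jog '[{"x":2,"y":0,"z":0,"ax":0,"ay":0,"az":0,"grip":0},{"x":2,"y":0,"z":0,"ax":0,"ay":0,"az":0,"grip":0}]';python3 -m jog '[{"x":2,"y":0,"z":0,"ax":0,"ay":0,"az":0,"grip":0},{"x":2,"y":0,"z":0,"ax":0,"ay":0,"az":0,"grip":0}]'
```

```text
clock: 5.75
eef_pos: [474.5, 272.0, 54.1]
tool_rot: [-1.577, 0.017, -0.094]
force: [-21.7, 2.5, 13.1]
width: 0.1
clock: 5.95
eef_pos: [474.6, 271.9, 54.0]
tool_rot: [-1.578, 0.019, -0.093]
force: [-24.5, 2.7, 16.4]
width: -0.2
```

```bash
python3 -m jog '[{"x":-15,"y":0,"z":0,"ax":0,"ay":0,"az":0,"grip":0},{"x":-35,"y":0,"z":0,"ax":0,"ay":0,"az":0,"grip":0},{"x":-55,"y":0,"z":0,"ax":0,"ay":0,"az":0,"grip":0},{"x":-75,"y":0,"z":0,"ax":0,"ay":0,"az":0,"grip":0},{"x":-90,"y":0,"z":0,"ax":0,"ay":0,"az":0,"grip":0}]';python3 -m jog '[{"x":0,"y":-40,"z":0,"ax":0,"ay":0,"az":0,"grip":20},{"x":0,"y":-85,"z":0,"ax":0,"ay":0,"az":0,"grip":45},{"x":0,"y":-85,"z":0,"ax":0,"ay":0,"az":0,"grip":45}]';python3 - <<'E'
from h import *
d=snap("scene"); crop(d,290,140,120,110,6,"s4c")
d=snap("top"); crop(d,125,160,75,115,5,"t4c")
E
```

```text
clock: 6.45
eef_pos: [395.9, 279.8, 54.6]
tool_rot: [-1.572, 0.002, -0.097]
force: [1.1, 0.3, -0.1]
width: 0.2
clock: 6.75
eef_pos: [400.8, 282.5, 144.5]
tool_rot: [-1.564, -0.007, -0.098]
force: [0.7, 0.3, -0.5]
width: 43.2
```

View pics/s4c.png

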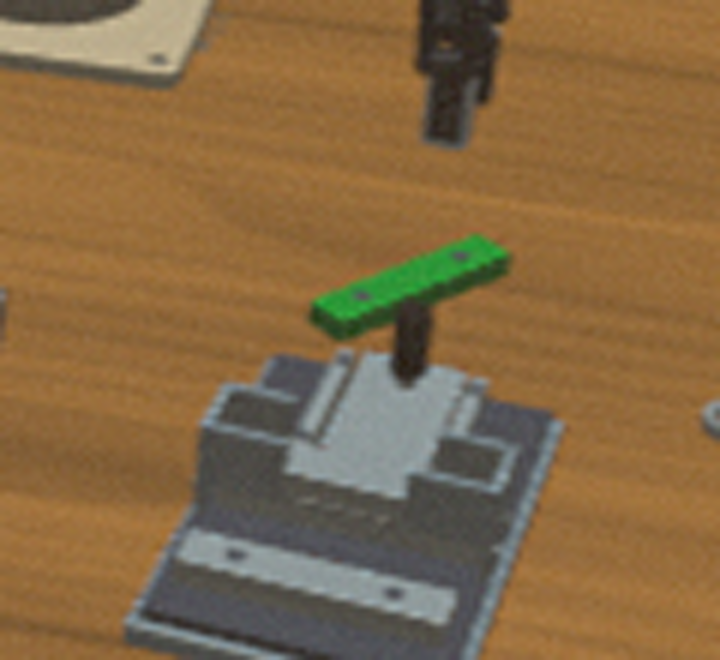

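View pics/t4c.png

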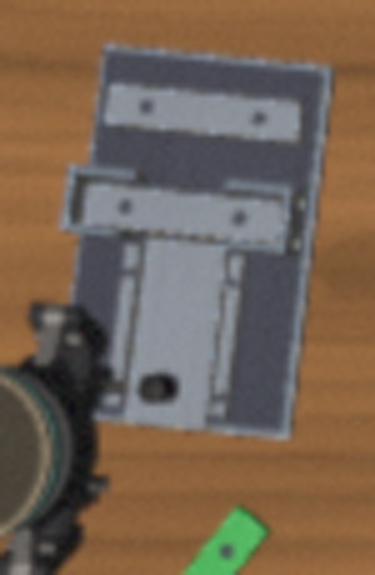

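```bash
cat >> h.py <<'E'
def keypose(d,corners,x0,y0,k,z):
    P=np.array([onz(d,(a+.5)/k-.5+x0,(b+.5)/k-.5+y0,z)[:2] for a,b in corners])
    l=(P[0]-P[1]+P[3]-P[2])/2; c=P.mean(0); yaw=np.arctan2(-l[0],l[1])
    print("key c",c,"yaw %.3f"%yaw,"len %.1f"%np.linalg.norm(l),"wid",np.linalg.norm(P[0]-P[3]),np.linalg.norm(P[1]-P[2])); return c,yaw
E
python3 - <<'E'
from h import *
d=snap("top"); keypose(d,[(108,83),(300,98),(298,139),(105,125)],125,160,5,32)
keypose(d,[(147,106),(259,118),(259,118),(147,106)],125,160,5,32)
go(480,200,140,-.098)
E
```

```text
key c [591.24509637 261.24005332] yaw -0.074 len 119.5 wid 26.25269660851192 25.592608753770165
key c [590.76236616 261.07532184] yaw -0.106 len 69.8 wid 0.0 0.0
t 6.90 [398.172 279.459 139.825] [-1.571 -0.    -0.098] F [-1.405 -0.309 -0.18 ] w 44.9
shift [ 89.2  -0.1 -71. ] turn [ 0. -0.  0.]
```

```bash
python3 -m jog '[{"x":49,"y":0,"z":1.5,"ax":0,"ay":0,"az":0,"grip":45},{"x":98,"y":0,"z":3,"ax":0,"ay":0,"az":0,"grip":45},{"x":147,"y":0,"z":4.5,"ax":0,"ay":0,"az":0,"grip":45},{"x":197,"y":0,"z":6,"ax":0,"ay":0,"az":0,"grip":45},{"x":197,"y":0,"z":6,"ax":0,"ay":0,"az":0,"grip":45}]';python3 - <<'E'
from h import *
go(594.5,265.8,30,-.1)
E
```

```text
clock: 7.4
eef_pos: [601.5, 262.7, 137.2]
tool_rot: [-1.572, -0.004, -0.106]
force: [-0.7, -1.0, -1.0]
width: 44.9
t 7.40 [601.549 262.726 137.175] [-1.572 -0.004 -0.106] F [-0.723 -0.968 -1.044] w 44.9
shift [ -7.7 107.1   2.5] turn [ 0.002 -0.006  0.004]
```

```bash
python3 -m jog '[{"x":0,"y":30,"z":0,"ax":0,"ay":0,"az":0,"grip":45},{"x":0,"y":30,"z":0,"ax":0,"ay":0,"az":0,"grip":45}]';python3 - <<'E'
from h import *
go(594.5,265.8,30,-.1)
E
```

```text
clock: 7.6
eef_pos: [591.0, 264.4, 104.6]
tool_rot: [-1.577, 0.009, -0.098]
force: [-1.1, -0.8, -0.3]
width: 45.0
t 7.60 [590.968 264.36  104.569] [-1.577  0.009 -0.098] F [-1.108 -0.843 -0.291] w 45.0
shift [ 4.  74.5  2.2] turn [ 0.006  0.002 -0.009]
```

```bash
python3 -m jog '[{"x":1,"y":20,"z":1,"ax":0,"ay":0,"az":0,"grip":45},{"x":1,"y":40,"z":1,"ax":0,"ay":0,"az":0,"grip":45},{"x":1,"y":52,"z":1,"ax":0,"ay":0,"az":0,"grip":45},{"x":1,"y":52,"z":1,"ax":0,"ay":0,"az":0,"grip":45}]';python3 - <<'E'
from h import *
go(594.5,265.8,30,-.1)
E
```

```text
clock: 8.0
eef_pos: [593.9, 266.8, 56.0]
tool_rot: [-1.573, 0.004, -0.097]
force: [-0.3, -0.6, 0.3]
width: 45.5
t 8.00 [593.918 266.77   56.   ] [-1.573  0.004 -0.097] F [-0.342 -0.625  0.252] w 45.5
shift [ 0.8 26.  -0.8] turn [ 0.003  0.003 -0.004]
```

```bash
python3 -m jog '[{"x":0,"y":14,"z":0,"ax":0,"ay":0,"az":0,"grip":45},{"x":0,"y":22,"z":0,"ax":0,"ay":0,"az":0,"grip":45},{"x":0,"y":25,"z":0,"ax":0,"ay":0,"az":0,"grip":45},{"x":0,"y":26,"z":0,"ax":0,"ay":0,"az":0,"grip":45},{"x":0,"y":26,"z":0,"ax":0,"ay":0,"az":0,"grip":45}]';python3 - <<'E'
from h import *
go(591.5,266,30,-.1)
E
```

```text
clock: 8.5
eef_pos: [596.0, 267.6, 32.0]
tool_rot: [-1.571, -0.0, -0.098]
force: [-0.2, 0.3, 1.0]
width: 45.2
t 8.50 [595.964 267.587  31.957] [-1.571 -0.    -0.098] F [-0.197  0.322  0.955] w 45.2
shift [-4.3  2.  -2. ] turn [-0.     0.002  0.   ]
```

```bash
python3 -m jog '[{"x":-4,"y":2,"z":-2,"ax":0,"ay":0,"az":0,"grip":45},{"x":-4,"y":2,"z":-2,"ax":0,"ay":0,"az":0,"grip":30},{"x":-4,"y":2,"z":-2,"ax":0,"ay":0,"az":0,"grip":10},{"x":-4,"y":2,"z":-2,"ax":0,"ay":0,"az":0,"grip":10},{"x":-4,"y":2,"z":-2,"ax":0,"ay":0,"az":0,"grip":10}]'; python3 -m jog '[{"x":0,"y":-5,"z":0,"ax":0,"ay":0,"az":0,"grip":10},{"x":0,"y":-15,"z":0,"ax":0,"ay":0,"az":0,"grip":10},{"x":0,"y":-30,"z":0,"ax":0,"ay":0,"az":0,"grip":10}]';python3 - <<'E'
from h import *
go(480,0,150,0)
d=snap("scene"); crop(d,290,140,120,110,6,"s5c")
E
```

```text
clock: 9.0
eef_pos: [591.8, 265.9, 30.0]
tool_rot: [-1.571, -0.0, -0.098]
force: [0.3, 0.6, -0.6]
width: 10.1
clock: 9.3
eef_pos: [591.3, 265.7, 60.3]
tool_rot: [-1.571, 0.001, -0.098]
force: [0.5, 0.1, 0.4]
width: 9.9
t 9.30 [591.284 265.74   60.343] [-1.571  0.001 -0.098] F [0.46  0.117 0.44 ] w 9.9
shift [ -84.8  -89.4 -275.4] turn [ 0.    -0.098 -0.001]
```

View pics/s5c.png

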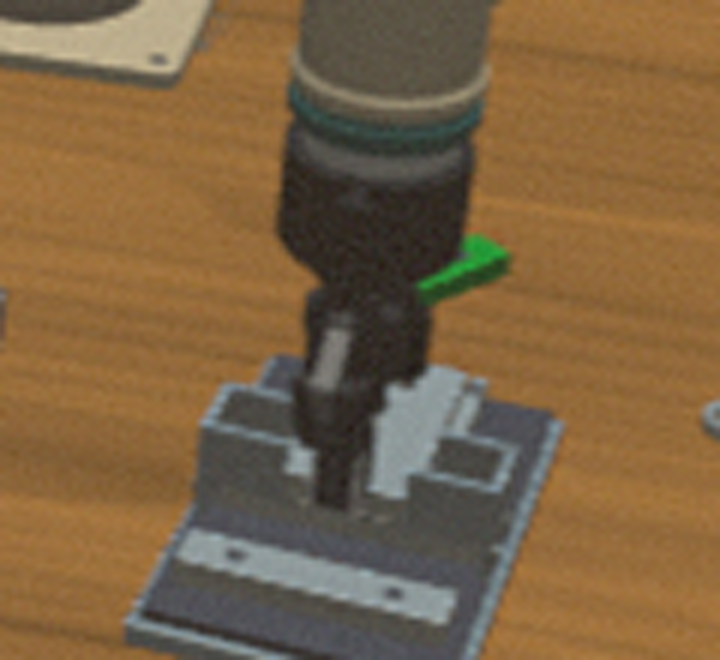

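Run:
```python
from h import *
d=snap("scene"); 
for p in [(591.3,265.7,49),(591,261,32),(591,266,60)]: print(p,(proj(d,p)-[290,140])*6)
t=snap("top");
for p in [(591.3,265.7,49),(591,261,32)]: print(p,(proj(t,p)-[125,160])*5)
crop(t,125,160,75,115,5,"t5c")
np.set_printoptions(precision=1,suppress=True)
# key top corners from scene crop
for q in [(205,530),(457,595),(447,622),(180,552),(236,555),(396,594)]: print(q,onz(d,290+q[0]/6,140+q[1]/6,32))
```

```text
(591.3, 265.7, 49) [328.19611668 548.10501571]
(591, 261, 32) [313.76885909 577.503804  ]
(591, 266, 60) [331.42635595 527.05459072]
(591.3, 265.7, 49) [186.90924197 105.37269019]
(591, 261, 32) [201.12370155 109.61864499]
(205, 530) [570.5 209.4  32. ]
(457, 595) [585.  321.7  32. ]
(447, 622) [605.4 319.9  32. ]
(180, 552) [590. 202.  32.]
(236, 555) [584.8 225.9  32. ]
(396, 594) [592.2 296.6  32. ]
```

View pics/t5c.png

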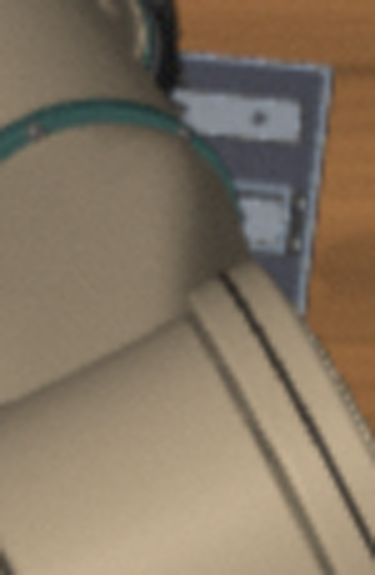

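Run:
```python
from h import *
d=snap("scene"); 
for p,q in [((384.9,260.9,136.7),(405,117)),((381.6,276.6,52.8),(430,275)),((400.8,282.5,144.5),(445,145)),((591.3,265.7,60.3),(335,510)),((474.6,272,54),(378,440))]:
    u,v=290+q[0]/6,140+q[1]/6
    # find z along vertical axis through TCP best matching v
    zs=np.arange(p[2]-60,p[2]+60,.5); e=[np.linalg.norm(proj(d,(p[0],p[1],z))-[u,v]) for z in zs]
    i=int(np.argmin(e)); print(p,"tip z",zs[i],"rel",zs[i]-p[2],"res px",e[i])
```

```text
(384.9, 260.9, 136.7) tip z 152.7 rel 16.0 res px 0.3302039253348783
(381.6, 276.6, 52.8) tip z 68.3 rel 15.5 res px 1.4073678266813443
(400.8, 282.5, 144.5) tip z 149.5 rel 5.0 res px 0.607466648904198
(591.3, 265.7, 60.3) tip z 69.3 rel 9.0 res px 0.39168290752767326
(474.6, 272, 54) tip z 31.0 rel -23.0 res px 0.19193653053430995
```

```bash
python3 -m jog '[{"x":0,"y":0,"z":0,"ax":0,"ay":0,"az":0,"grip":45},{"x":0,"y":0,"z":0,"ax":0,"ay":0,"az":0,"grip":45},{"x":3,"y":15,"z":0,"ax":0,"ay":0,"az":0,"grip":45},{"x":3,"y":30,"z":0,"ax":0,"ay":0,"az":0,"grip":45},{"x":3,"y":30,"z":0,"ax":0,"ay":0,"az":0,"grip":45}]'; python3 -m jog '[{"x":0,"y":3,"z":0,"ax":0,"ay":0,"az":0,"grip":45},{"x":0,"y":3,"z":0,"ax":0,"ay":0,"az":0,"grip":45}]'; python3 -m jog '[{"x":0,"y":3,"z":0,"ax":0,"ay":0,"az":0,"grip":45},{"x":0,"y":3,"z":0,"ax":0,"ay":0,"az":0,"grip":45}]';python3 - <<'E'
from h import *
d=snap("scene"); crop(d,290,140,120,110,6,"s6c")
E
```

```text
clock: 10.0
eef_pos: [592.4, 264.2, 26.2]
tool_rot: [-1.574, 0.005, -0.098]
force: [0.5, 0.0, -0.5]
width: 44.9
clock: 10.2
eef_pos: [594.3, 265.6, 26.3]
tool_rot: [-1.571, 0.001, -0.098]
force: [-0.5, -0.8, 0.0]
width: 44.9
clock: 10.4
eef_pos: [594.6, 265.6, 23.8]
tool_rot: [-1.571, -0.0, -0.098]
force: [0.2, 0.2, 0.3]
width: 44.9
```

View pics/s6c.png

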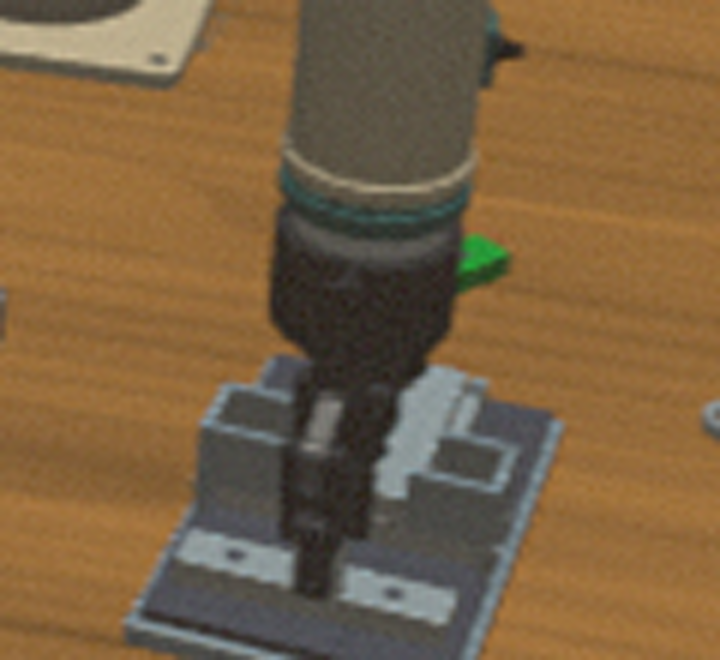

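```bash
for i in 1 2 3; do python3 -m jog '[{"x":0,"y":3,"z":0,"ax":0,"ay":0,"az":0,"grip":45},{"x":0,"y":3,"z":0,"ax":0,"ay":0,"az":0,"grip":45}]' | egrep 'eef|force'; done
```

```text
eef_pos: [594.5, 265.5, 20.6]
force: [0.0, -0.1, 0.0]
eef_pos: [594.4, 265.5, 17.4]
force: [0.1, -0.4, 0.4]
eef_pos: [594.4, 265.4, 14.4]
force: [-0.7, -0.1, -0.1]
```

```bash
for i in 1 2 ; do python3 -m jog '[{"x":0,"y":3,"z":0,"ax":0,"ay":0,"az":0,"grip":45},{"x":0,"y":3,"z":0,"ax":0,"ay":0,"az":0,"grip":45}]' | egrep 'eef|force'; done;python3 - <<'E'
from h import *
d=snap("scene"); crop(d,290,140,120,110,6,"s7c")
E
```

```text
eef_pos: [594.4, 265.5, 11.4]
force: [-0.5, 0.0, -0.8]
eef_pos: [594.4, 265.5, 8.4]
force: [0.1, 1.0, 0.7]
```

View pics/s7c.png

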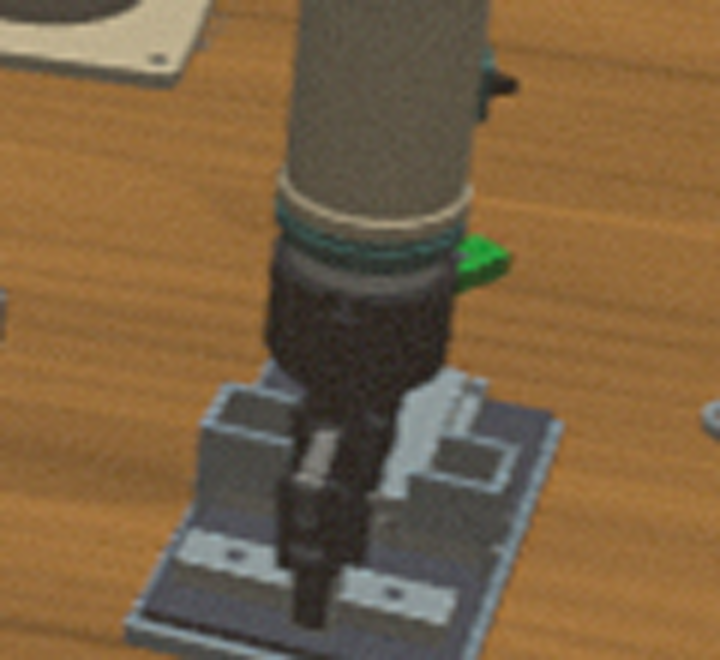

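Run:
```python
from h import *
d=snap("scene")
for z in (18,22,26,30):
  for x in (617,626): print(z,x,(proj(d,(x,263,z))-[290,140])*6)
```

```text
18 617 [305.83495615 639.37507362]
18 626 [302.44893243 651.84087529]
22 617 [306.67900026 631.96766213]
22 626 [303.29220785 644.41168771]
26 617 [307.5258242  624.53585456]
26 626 [304.13827649 636.9578921 ]
30 617 [308.37544173 617.07953022]
30 626 [304.98715224 629.47936599]
```

```bash
for i in 1 2 3; do python3 -m jog '[{"x":0,"y":2,"z":0,"ax":0,"ay":0,"az":0,"grip":45},{"x":0,"y":2,"z":0,"ax":0,"ay":0,"az":0,"grip":45}]' | egrep 'eef|force'; done
```

```text
eef_pos: [594.5, 265.6, 6.6]
force: [0.2, 0.2, 0.2]
eef_pos: [594.5, 265.5, 4.6]
force: [0.0, -0.7, 1.0]
eef_pos: [594.5, 265.5, 2.5]
force: [-0.5, -0.5, -0.2]
```

```bash
python3 -m jog '[{"x":-3,"y":0,"z":0,"ax":0,"ay":0,"az":0,"grip":35},{"x":-3,"y":0,"z":0,"ax":0,"ay":0,"az":0,"grip":15},{"x":-3,"y":0,"z":0,"ax":0,"ay":0,"az":0,"grip":15},{"x":-3,"y":0,"z":0,"ax":0,"ay":0,"az":0,"grip":15},{"x":-3,"y":0,"z":0,"ax":0,"ay":0,"az":0,"grip":15}]'
```

```text
clock: 12.65
eef_pos: [591.8, 266.4, 3.8]
tool_rot: [-1.57, -0.001, -0.098]
force: [-1.4, -0.0, 4.8]
width: 23.3
```

```bash
python3 -m jog '[{"x":0,"y":-3,"z":0,"ax":0,"ay":0,"az":0,"grip":10},{"x":0,"y":-10,"z":0,"ax":0,"ay":0,"az":0,"grip":10},{"x":0,"y":-30,"z":0,"ax":0,"ay":0,"az":0,"grip":10},{"x":0,"y":-60,"z":0,"ax":0,"ay":0,"az":0,"grip":10},{"x":0,"y":-80,"z":0,"ax":0,"ay":0,"az":0,"grip":10}]';python3 - <<'E'
from h import *
go(560,0,150,0)
d=snap("scene"); crop(d,290,120,120,130,6,"s8c")
E
```

```text
clock: 13.15
eef_pos: [591.8, 266.1, 84.4]
tool_rot: [-1.57, -0.001, -0.098]
force: [0.7, 0.6, -2.9]
width: 23.2
t 13.15 [591.786 266.07   84.359] [-1.57  -0.001 -0.098] F [ 0.694  0.573 -2.885] w 23.2
shift [  -5.6  -65.8 -267.9] turn [-0.001 -0.098  0.001]
```

View pics/s8c.png

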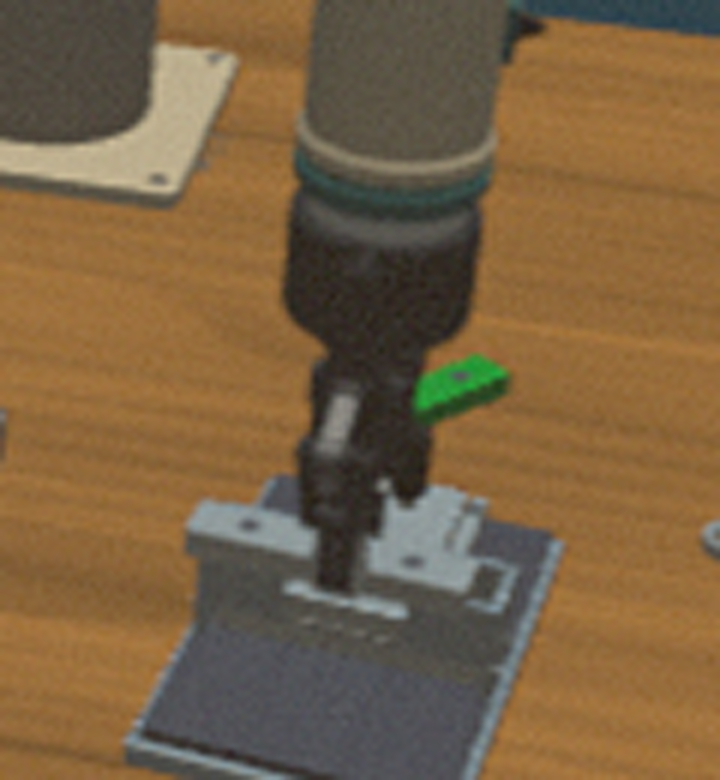

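```bash
python3 -m jog '[{"x":0,"y":-20,"z":-30,"ax":0,"ay":-0.02,"az":0,"grip":10},{"x":0,"y":-35,"z":-75,"ax":0,"ay":-0.05,"az":0,"grip":10},{"x":0,"y":-35,"z":-125,"ax":0,"ay":-0.08,"az":0,"grip":10},{"x":0,"y":-35,"z":-175,"ax":0,"ay":-0.104,"az":0,"grip":10},{"x":0,"y":-35,"z":-220,"ax":0,"ay":-0.104,"az":0,"grip":10}]';python3 - <<'E'
from h import *
go(556,-223,120,0.006)
E
```

```text
clock: 13.7
eef_pos: [569.0, 43.9, 117.3]
tool_rot: [-1.572, 0.001, 0.006]
force: [1.0, -1.4, -3.4]
width: 23.4
t 13.70 [568.99   43.934 117.319] [-1.572  0.001  0.006] F [ 0.976 -1.391 -3.45 ] w 23.4
shift [ -14.5   -2.4 -266.9] turn [ 0.001 -0.    -0.001]
```

```bash
python3 -m jog '[{"x":-5,"y":0,"z":-48,"ax":0,"ay":0,"az":0,"grip":10},{"x":-8,"y":0,"z":-96,"ax":0,"ay":0,"az":0,"grip":10},{"x":-11,"y":0,"z":-144,"ax":0,"ay":0,"az":0,"grip":10},{"x":-14,"y":0,"z":-190,"ax":0,"ay":0,"az":0,"grip":10},{"x":-14,"y":0,"z":-220,"ax":0,"ay":0,"az":0,"grip":10}]';python3 -m jog '[{"x":0,"y":0,"z":-25,"ax":0,"ay":0,"az":0,"grip":10},{"x":0,"y":10,"z":-42,"ax":0,"ay":0,"az":0,"grip":10},{"x":0,"y":20,"z":-46,"ax":0,"ay":0,"az":0,"grip":10},{"x":0,"y":30,"z":-46,"ax":0,"ay":0,"az":0,"grip":10}]';python3 - <<'E'
from h import *
go(556,-223,120,0.006)
d=snap("scene"); crop(d,120,100,120,130,6,"s9c")
d=snap("top"); crop(d,290,160,100,115,6,"t9c")
E
```

```text
clock: 14.2
eef_pos: [555.4, -178.2, 117.0]
tool_rot: [-1.573, 0.002, 0.001]
force: [0.2, -0.4, -2.9]
width: 23.5
clock: 14.6
eef_pos: [557.0, -218.5, 86.2]
tool_rot: [-1.57, 0.001, 0.006]
force: [0.1, 0.4, -2.7]
width: 23.7
t 14.60 [ 557.048 -218.469   86.215] [-1.57   0.001  0.006] F [ 0.059  0.36  -2.654] w 23.7
shift [ -1.1 -33.8  -4.5] turn [-0.001 -0.    -0.001]
```

View pics/s9c.png

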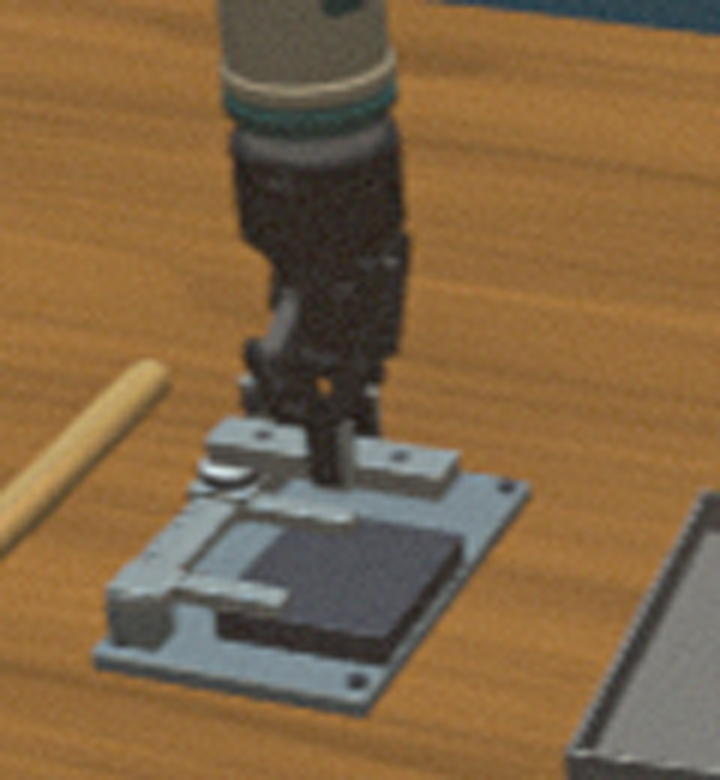

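View pics/t9c.png

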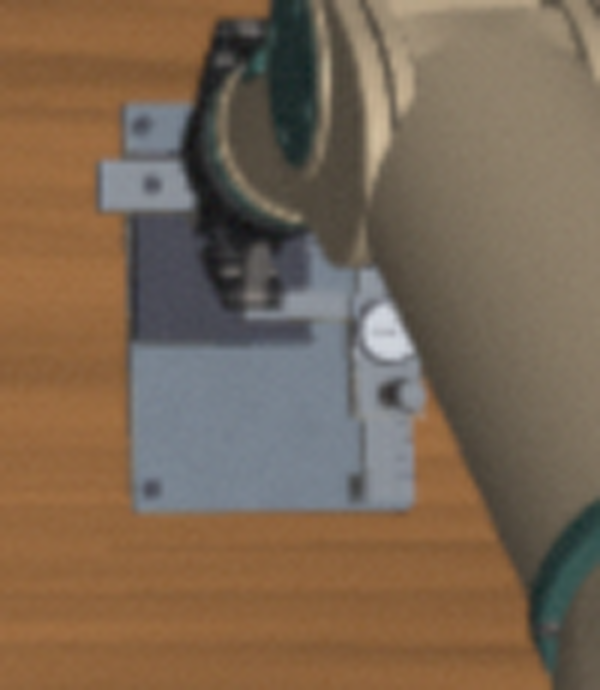

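Run:
```python
from h import *
d=snap("top")
print(onz(d,289.6+99/6,159.6+185/6,114.7)); print(onz(d,289.6+151/6,159.6+184/6,114.7))
s=snap("scene")
def two(a,b):
    c1,r1=ray(d,*a); c2,r2=ray(s,*b)
    A=np.stack([r1,-r2],1); k=np.linalg.lstsq(A,c2-c1,rcond=None)[0]; p,q=c1+k[0]*r1,c2+k[1]*r2
    print("tri",(p+q)/2,"gap",np.linalg.norm(p-q))
two((289.6+151/6,159.6+184/6),(119.6+400/6,99.6+456/6))  # hole
two((289.6+141/6,159.6+125/6),(119.6+358/6,99.6+681/6))  # base corner hole far
two((289.6+151/6,159.6+489/6),(119.6+507/6,99.6+487/6))
# anvil tip corner (near, -x side) in scene ; z=41.5
for q in [(288,590),(278,605),(352,512),(345,523)]: print(q,onz(s,119.6+q[0]/6,99.6+q[1]/6,41.5))
print(onz(s,119.6+460/6,99.6+540/6,30),onz(s,119.6+380/6,99.6+640/6,30))
```

```text
[ 555.86625879 -162.09389764  114.7       ]
[ 556.38146629 -186.95657503  114.7       ]
tri [ 556.56799649 -187.81986417  117.5736648 ] gap 2.8817375574827433
tri [ 598.66265971 -200.11333445   15.96199019] gap 0.2430684937432362
tri [ 409.13806267 -202.24133699   15.81693998] gap 0.24094325438362188
(288, 590) [ 571.3583346  -247.37287443   41.5       ]
(278, 605) [ 584.912974   -246.02733549   41.5       ]
(352, 512) [ 495.45636315 -248.98977679   41.5       ]
(345, 523) [ 506.25172814 -247.79046095   41.5       ]
[ 486.9430005  -194.82591627   30.        ] [ 582.41240469 -195.10405113   30.        ]
```

```bash
python3 -m jog '[{"x":-1,"y":10,"z":-5,"ax":0,"ay":0,"az":0,"grip":10},{"x":-1,"y":25,"z":-5,"ax":0,"ay":0,"az":0,"grip":10},{"x":-1,"y":40,"z":-5,"ax":0,"ay":0,"az":0,"grip":10},{"x":-1,"y":52,"z":-5,"ax":0,"ay":0,"az":0,"grip":10},{"x":-1,"y":60,"z":-5,"ax":0,"ay":0,"az":0,"grip":10}]';python3 -m jog '[{"x":0,"y":2,"z":0,"ax":0,"ay":0,"az":0,"grip":10},{"x":0,"y":3,"z":0,"ax":0,"ay":0,"az":0,"grip":10},{"x":0,"y":3,"z":0,"ax":0,"ay":0,"az":0,"grip":10}]';python3 - <<'E'
from h import *
go(556,-223.5,22,0.006)
d=snap("scene"); crop(d,120,100,120,130,6,"s10c")
E
```

```text
clock: 15.3
eef_pos: [555.9, -223.7, 25.9]
tool_rot: [-1.57, 0.002, 0.006]
force: [-0.3, 0.4, -4.2]
width: 23.4
clock: 15.6
eef_pos: [557.2, -224.1, 25.1]
tool_rot: [-1.571, -0.001, 0.006]
force: [-0.6, -0.1, -3.0]
width: 23.4
t 15.60 [ 557.16  -224.139   25.118] [-1.571 -0.001  0.006] F [-0.6   -0.148 -2.95 ] w 23.4
shift [-1.2  3.1  0.6] turn [0.    0.    0.001]
```

View pics/s10c.png

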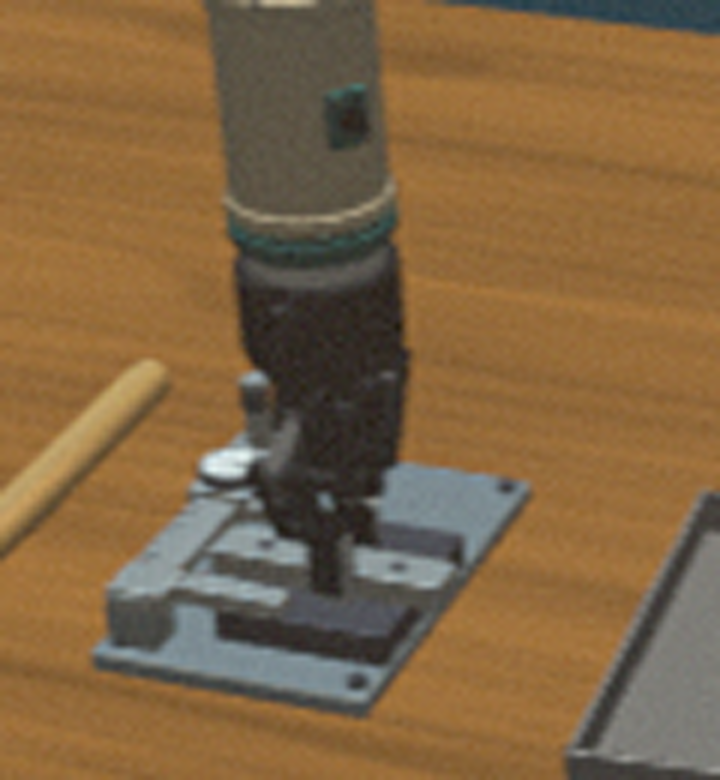

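```bash
for i in 1 2 3 4; do python3 -m jog '[{"x":0,"y":2.5,"z":0,"ax":0,"ay":0,"az":0,"grip":10},{"x":0,"y":2.5,"z":0,"ax":0,"ay":0,"az":0,"grip":10}]' | egrep 'eef|force'; done
```

```text
eef_pos: [556.8, -224.2, 22.5]
force: [-0.2, -0.7, -3.0]
eef_pos: [556.5, -224.1, 19.6]
force: [-0.3, -0.1, -2.9]
eef_pos: [556.5, -224.0, 17.0]
force: [-0.4, -0.0, -4.1]
eef_pos: [556.9, -224.2, 15.8]
force: [-2.0, 1.5, 4.6]
```

```bash
python3 -m jog '[{"x":0,"y":0,"z":0,"ax":0,"ay":0,"az":0,"grip":45},{"x":0,"y":0,"z":0,"ax":0,"ay":0,"az":0,"grip":45},{"x":0,"y":0,"z":0,"ax":0,"ay":0,"az":0,"grip":45},{"x":0,"y":-15,"z":0,"ax":0,"ay":0,"az":0,"grip":45},{"x":0,"y":-45,"z":0,"ax":0,"ay":0,"az":0,"grip":40}]';python3 -m jog '[{"x":0,"y":-40,"z":0,"ax":0,"ay":0,"az":0,"grip":40},{"x":-30,"y":-55,"z":0,"ax":0,"ay":0,"az":0,"grip":40},{"x":-65,"y":-55,"z":-15,"ax":0,"ay":0,"az":0,"grip":40},{"x":-95,"y":-55,"z":-50,"ax":0,"ay":0,"az":0,"grip":40},{"x":-95,"y":-55,"z":-80,"ax":0,"ay":0,"az":0,"grip":40}]';python3 - <<'E'
from h import *
go(456,-315,100,0.006)
d=snap("scene"); crop(d,120,100,120,130,6,"s11c")
d=snap("top"); crop(d,290,160,100,115,6,"t11c")
E
```

```text
clock: 16.95
eef_pos: [555.1, -223.6, 59.1]
tool_rot: [-1.569, 0.004, 0.006]
force: [-0.3, 0.5, -0.8]
width: 39.8
clock: 17.45
eef_pos: [457.1, -306.3, 115.9]
tool_rot: [-1.572, 0.005, 0.005]
force: [1.4, -0.3, -0.0]
width: 39.9
t 17.45 [ 457.149 -306.314  115.918] [-1.572  0.005  0.005] F [ 1.419 -0.265 -0.032] w 39.9
shift [-1.1 15.9 -8.7] turn [ 0.001 -0.001 -0.005]
```

View pics/s11c.png

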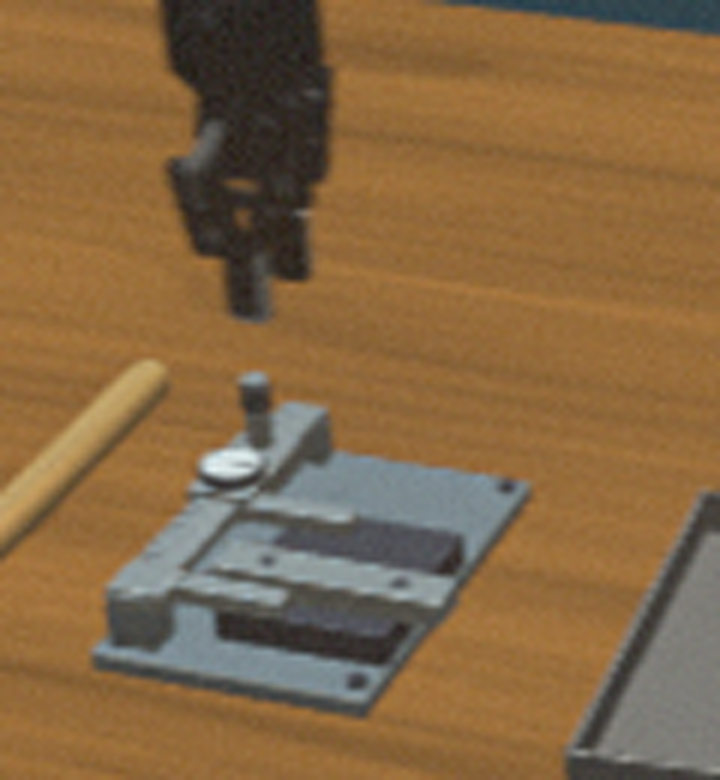

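View pics/t11c.png

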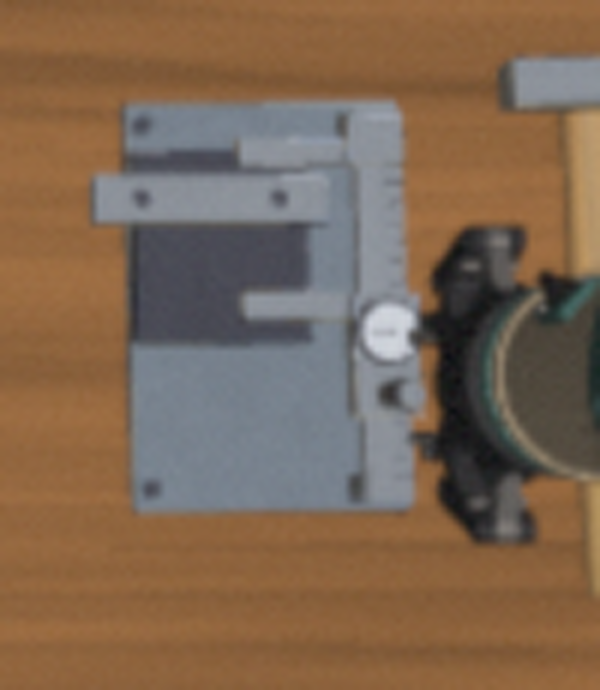

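```bash
cat >> h.py <<'E'
def tri(d,a,s,b):
    c1,r1=ray(d,*a); c2,r2=ray(s,*b)
    A=np.stack([r1,-r2],1); k=np.linalg.lstsq(A,c2-c1,rcond=None)[0]; p,q=c1+k[0]*r1,c2+k[1]*r2
    print("tri",(p+q)/2,"gap",np.linalg.norm(p-q))
E
python3 - <<'E'
from h import *
d=snap("top");s=snap("scene")
tri(d,(289.6+410/6,159.6+396/6),s,(119.6+255/6,99.6+379/6))
keypose(d,[(93,176),(327,175),(327,221),(94,222)],290,160,6,44)
go(455.5,-314.5,70,0.006)
E
```

```text
tri [ 456.14932736 -316.95263201   85.78020962] gap 0.7423538138968029
key c [ 556.98675982 -229.78929884] yaw 0.006 len 119.3 wid 23.58499205208989 23.610920117160372
t 17.65 [ 462.444 -305.312  115.688] [-1.571 -0.001  0.004] F [ 0.059  0.715 -0.511] w 39.9
shift [-7.  45.7 -9.1] turn [ 0.    -0.002  0.001]
```

```bash
python3 -m jog '[{"x":-6,"y":0,"z":-10.5,"ax":0,"ay":0,"az":0,"grip":40},{"x":-6,"y":10,"z":-10.5,"ax":0,"ay":0,"az":0,"grip":40},{"x":-6,"y":30,"z":-10.5,"ax":0,"ay":0,"az":0,"grip":40},{"x":-6,"y":50,"z":-10.5,"ax":0,"ay":0,"az":0,"grip":40},{"x":-6,"y":64,"z":-10.5,"ax":0,"ay":0,"az":0,"grip":40}]';python3 -m jog '[{"x":0,"y":4,"z":0,"ax":0,"ay":0,"az":0,"grip":40},{"x":0,"y":4,"z":0,"ax":0,"ay":0,"az":0,"grip":40}]';python3 - <<'E'
from h import *
st()
d=snap("scene"); crop(d,120,100,120,130,6,"s12c")
E
```

```text
clock: 18.15
eef_pos: [455.7, -314.2, 49.1]
tool_rot: [-1.57, 0.002, 0.007]
force: [-0.1, -0.2, 0.5]
width: 39.9
clock: 18.35
eef_pos: [456.1, -314.6, 46.2]
tool_rot: [-1.57, 0.001, 0.007]
force: [0.1, 0.2, -0.1]
width: 40.1
t 18.35 [ 456.125 -314.591   46.16 ] [-1.57   0.001  0.007] F [ 0.142  0.162 -0.058] w 40.1
```

View pics/s12c.png

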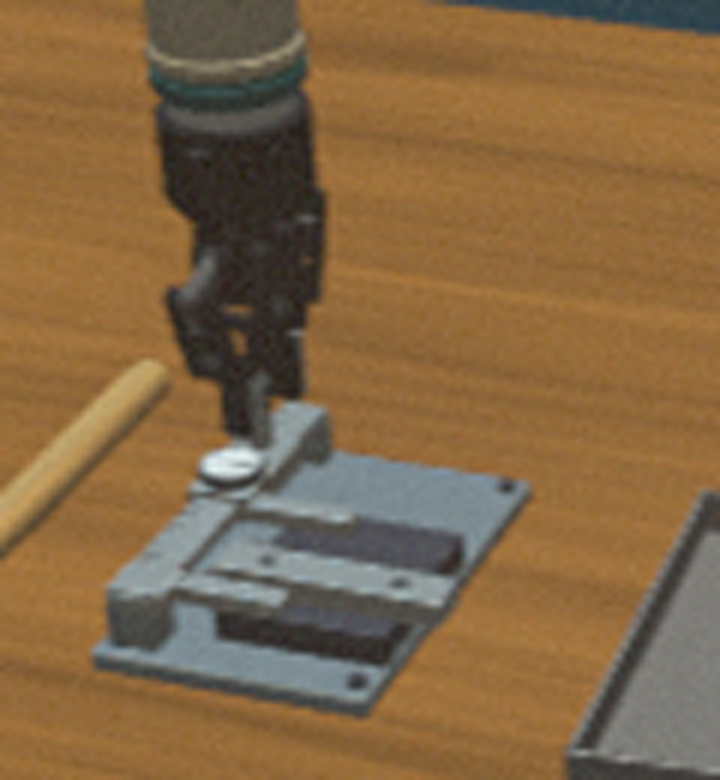

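```bash
python3 -m jog '[{"x":8,"y":0,"z":0,"ax":0,"ay":0,"az":0,"grip":40},{"x":15,"y":0,"z":0,"ax":0,"ay":0,"az":0,"grip":40},{"x":22,"y":0,"z":0,"ax":0,"ay":0,"az":0,"grip":40},{"x":29,"y":0,"z":0,"ax":0,"ay":0,"az":0,"grip":40},{"x":36,"y":0,"z":0,"ax":0,"ay":0,"az":0,"grip":40}]';python3 -m jog '[{"x":4,"y":0,"z":0,"ax":0,"ay":0,"az":0,"grip":40},{"x":7,"y":0,"z":0,"ax":0,"ay":0,"az":0,"grip":40},{"x":7,"y":0,"z":0,"ax":0,"ay":0,"az":0,"grip":40}]';python3 - <<'E'
from h import *
st()
d=snap("scene"); crop(d,120,100,120,130,6,"s13c")
E
```

```text
clock: 18.9
eef_pos: [492.6, -315.2, 47.0]
tool_rot: [-1.571, 0.0, 0.006]
force: [-3.2, -1.1, 2.0]
width: 39.9
clock: 19.2
eef_pos: [500.1, -314.9, 46.8]
tool_rot: [-1.571, -0.001, 0.006]
force: [-0.4, -0.7, -0.4]
width: 40.4
t 19.20 [ 500.14  -314.916   46.797] [-1.571 -0.001  0.006] F [-0.407 -0.661 -0.367] w 40.4
```

View pics/s13c.png

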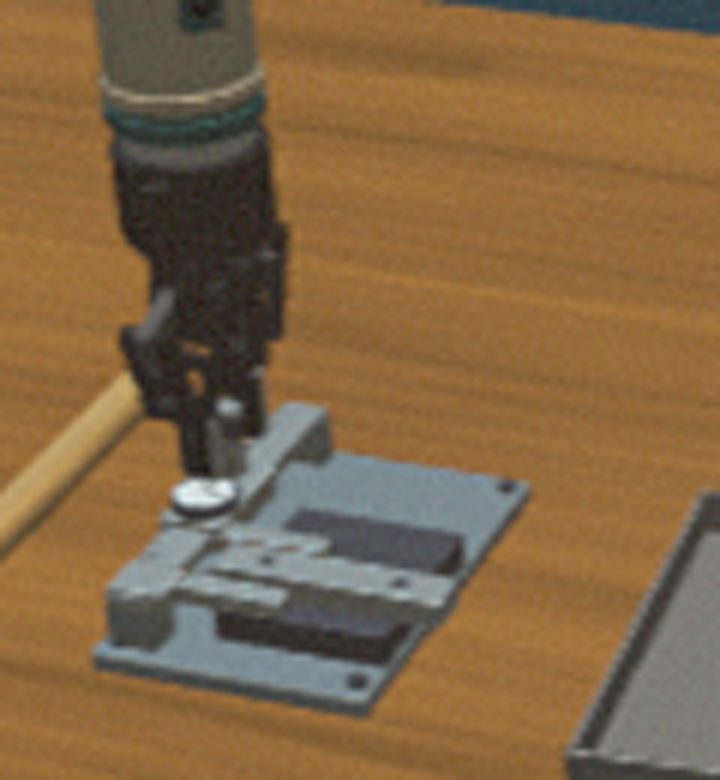

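```bash
for i in 1 2 3; do python3 -m jog '[{"x":2,"y":0,"z":0,"ax":0,"ay":0,"az":0,"grip":40},{"x":2,"y":0,"z":0,"ax":0,"ay":0,"az":0,"grip":40}]' | egrep 'eef|force'; done
```

```text
eef_pos: [501.2, -314.7, 46.7]
force: [-0.7, 0.7, 0.2]
eef_pos: [503.3, -314.7, 46.8]
force: [-2.0, 0.6, 0.4]
eef_pos: [505.3, -314.7, 46.7]
force: [-1.4, 0.6, 0.7]
```

```bash
for i in 1 2 3; do python3 -m jog '[{"x":1,"y":0,"z":0,"ax":0,"ay":0,"az":0,"grip":40},{"x":1,"y":0,"z":0,"ax":0,"ay":0,"az":0,"grip":40}]' | egrep 'eef|force'; done
```

```text
eef_pos: [505.9, -314.7, 46.7]
force: [-2.8, 0.5, 1.3]
eef_pos: [507.2, -314.7, 46.8]
force: [-3.1, 1.9, 0.8]
eef_pos: [508.4, -314.7, 46.8]
force: [-2.9, 1.3, -0.3]
```

```bash
for i in 1 2 3 4; do python3 -m jog '[{"x":1,"y":0,"z":0,"ax":0,"ay":0,"az":0,"grip":40},{"x":1,"y":0,"z":0,"ax":0,"ay":0,"az":0,"grip":40}]' | egrep 'eef|force|width'; done
```

```text
eef_pos: [509.1, -314.7, 46.7]
force: [-3.8, 1.0, 1.1]
width: 40.1
eef_pos: [509.9, -314.7, 46.7]
force: [-4.0, 1.5, 2.0]
width: 40.2
eef_pos: [509.9, -314.7, 46.6]
force: [-6.1, 2.0, 3.2]
width: 40.1
eef_pos: [509.9, -314.8, 46.6]
force: [-7.5, 2.6, 4.7]
width: 39.8
```

```bash
for i in 1 2 ; do python3 -m jog '[{"x":2,"y":0,"z":0,"ax":0,"ay":0,"az":0,"grip":40},{"x":2,"y":0,"z":0,"ax":0,"ay":0,"az":0,"grip":40}]' | egrep 'eef|force|width'; done;python3 -m jog '[{"x":1,"y":0,"z":0,"ax":0,"ay":0,"az":0,"grip":40},{"x":1,"y":0,"z":0,"ax":0,"ay":0,"az":0,"grip":40},{"x":1,"y":0,"z":0,"ax":0,"ay":0,"az":0,"grip":40}]';python3 - <<'E'
from h import *
d=snap("scene"); crop(d,120,100,120,130,6,"s14c")
E
```

```text
eef_pos: [509.9, -314.7, 46.4]
force: [-11.6, 3.3, 7.2]
width: 39.8
eef_pos: [509.9, -314.8, 46.3]
force: [-14.9, 3.9, 10.0]
width: 39.9
clock: 21.95
eef_pos: [509.8, -314.8, 46.3]
tool_rot: [-1.57, 0.014, 0.004]
force: [-16.3, 4.0, 11.1]
width: 39.8
```

View pics/s14c.png

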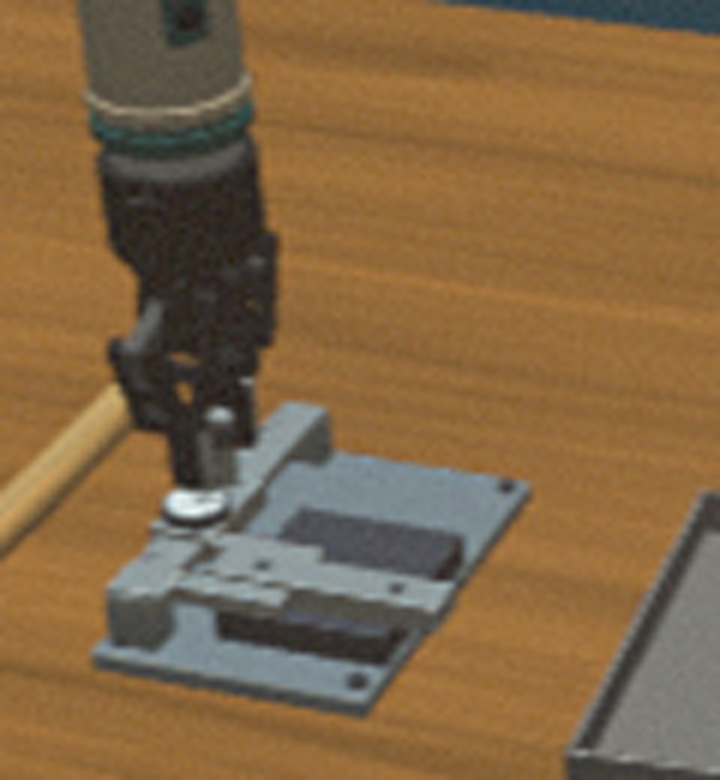

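```bash
python3 -m jog '[{"x":-10,"y":0,"z":0,"ax":0,"ay":0,"az":0,"grip":40},{"x":-25,"y":0,"z":0,"ax":0,"ay":0,"az":0,"grip":40},{"x":-38,"y":0,"z":0,"ax":0,"ay":0,"az":0,"grip":40},{"x":-50,"y":0,"z":0,"ax":0,"ay":0,"az":0,"grip":40},{"x":-62,"y":0,"z":0,"ax":0,"ay":0,"az":0,"grip":40}]'; python3 -m jog '[{"x":-11,"y":0,"z":0,"ax":0,"ay":0,"az":0,"grip":40},{"x":-20,"y":0,"z":0,"ax":0,"ay":0,"az":0,"grip":40},{"x":-24,"y":0,"z":0,"ax":0,"ay":0,"az":0,"grip":40},{"x":-24,"y":0,"z":0,"ax":0,"ay":0,"az":0,"grip":40}]'
```

```text
clock: 22.5
eef_pos: [457.5, -316.1, 47.5]
tool_rot: [-1.573, -0.006, 0.007]
force: [2.8, -1.9, -0.2]
width: 39.8
clock: 22.9
eef_pos: [430.0, -315.4, 46.8]
tool_rot: [-1.571, 0.002, 0.005]
force: [0.9, 0.2, -0.2]
width: 39.8
```

```bash
python3 -m jog '[{"x":8,"y":0,"z":0,"ax":0,"ay":0,"az":0,"grip":40},{"x":12,"y":-20,"z":0,"ax":0,"ay":0,"az":0,"grip":40},{"x":12,"y":-50,"z":0,"ax":0,"ay":0,"az":0,"grip":40},{"x":12,"y":-70,"z":0,"ax":0,"ay":0,"az":0,"grip":40}]';python3 - <<'E'
from h import *
go(558,-223.5,100,0.006)
d=snap("scene"); crop(d,120,100,120,130,6,"s15c")
d=snap("top"); crop(d,290,160,100,115,6,"t15c")
E
```

```text
clock: 23.3
eef_pos: [444.3, -314.6, 117.9]
tool_rot: [-1.57, -0.0, 0.007]
force: [0.0, -0.1, 0.1]
width: 40.3
t 23.30 [ 444.316 -314.568  117.87 ] [-1.57  -0.     0.007] F [ 0.005 -0.095  0.146] w 40.3
shift [114.3  18.   90.2] turn [-0.001  0.001  0.   ]
```

View pics/s15c.png

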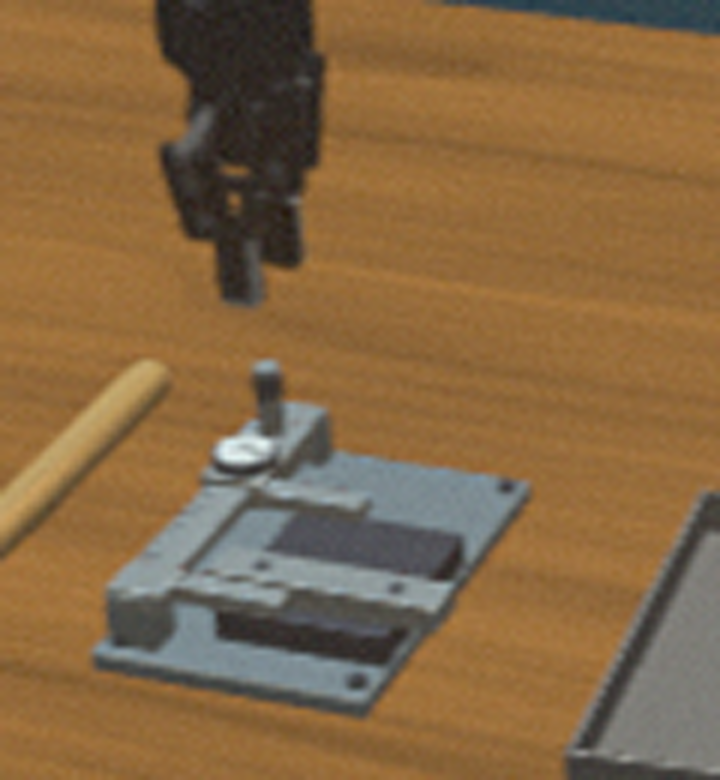

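View pics/t15c.png

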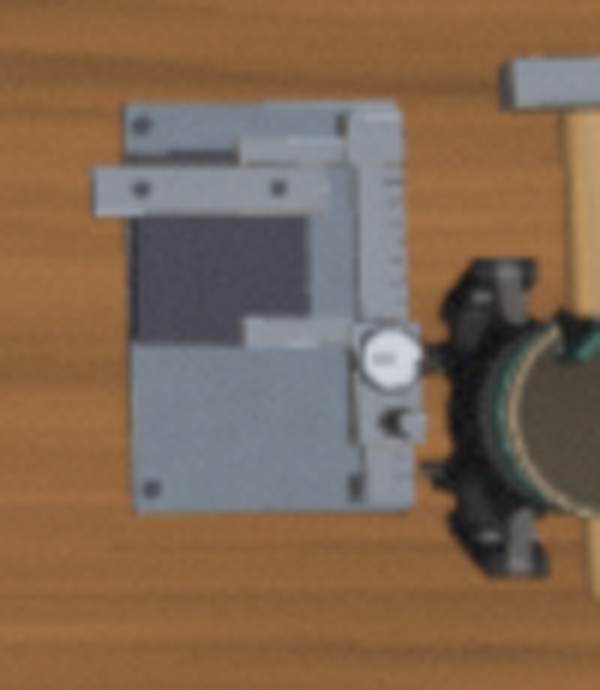

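```bash
python3 -m jog '[{"x":35,"y":0,"z":30,"ax":0,"ay":0,"az":0,"grip":45},{"x":70,"y":0,"z":60,"ax":0,"ay":0,"az":0,"grip":45},{"x":100,"y":5,"z":85,"ax":0,"ay":0,"az":0,"grip":45},{"x":117,"y":15,"z":90,"ax":0,"ay":0,"az":0,"grip":45},{"x":117,"y":35,"z":90,"ax":0,"ay":0,"az":0,"grip":45}]';python3 -m jog '[{"x":0,"y":0,"z":0,"ax":0,"ay":0,"az":0,"grip":45}]';python3 - <<'E'
from h import *
go(561.5,-224.5,17,0.006)
E
```

```text
clock: 23.9
eef_pos: [564.1, -221.1, 81.6]
tool_rot: [-1.569, -0.004, 0.011]
force: [-0.6, -1.5, -0.2]
width: 44.8
clock: 24.0
eef_pos: [557.6, -222.8, 78.3]
tool_rot: [-1.568, 0.007, 0.008]
force: [-0.5, -1.0, -0.5]
width: 45.2
t 24.00 [ 557.645 -222.818   78.288] [-1.568  0.007  0.008] F [-0.468 -0.987 -0.484] w 45.2
shift [ 4.3 61.3 -1.9] turn [-0.002  0.002 -0.007]
```

```bash
python3 -m jog '[{"x":0,"y":20,"z":-1,"ax":0,"ay":0,"az":0,"grip":45},{"x":0,"y":38,"z":-1,"ax":0,"ay":0,"az":0,"grip":45},{"x":0,"y":52,"z":-1,"ax":0,"ay":0,"az":0,"grip":45},{"x":0,"y":60,"z":-1,"ax":0,"ay":0,"az":0,"grip":45},{"x":0,"y":62,"z":-1,"ax":0,"ay":0,"az":0,"grip":45}]';python3 -m jog '[{"x":0,"y":0,"z":0,"ax":0,"ay":0,"az":0,"grip":45},{"x":0,"y":0,"z":0,"ax":0,"ay":0,"az":0,"grip":45}]';python3 - <<'E'
from h import *
go(561.5,-224.5,17,0.006)
E
```

```text
clock: 24.5
eef_pos: [559.0, -225.5, 19.0]
tool_rot: [-1.57, 0.002, 0.006]
force: [-0.5, 1.1, -0.3]
width: 44.9
clock: 24.7
eef_pos: [560.3, -225.7, 20.5]
tool_rot: [-1.571, -0.001, 0.006]
force: [0.1, -0.4, -0.3]
width: 44.9
t 24.70 [ 560.334 -225.74    20.542] [-1.571 -0.001  0.006] F [ 0.071 -0.409 -0.253] w 44.9
shift [1.2 3.5 1.2] turn [ 0.    -0.     0.001]
```

```bash
python3 -m jog '[{"x":1,"y":3,"z":1,"ax":0,"ay":0,"az":0,"grip":45},{"x":1,"y":3,"z":1,"ax":0,"ay":0,"az":0,"grip":30},{"x":1,"y":3,"z":1,"ax":0,"ay":0,"az":0,"grip":10},{"x":1,"y":3,"z":1,"ax":0,"ay":0,"az":0,"grip":10},{"x":1,"y":3,"z":1,"ax":0,"ay":0,"az":0,"grip":10}]';python3 -m jog '[{"x":-1,"y":-5,"z":0,"ax":0,"ay":0,"az":0,"grip":10},{"x":-2,"y":-20,"z":0,"ax":0,"ay":0,"az":0,"grip":10},{"x":-2,"y":-45,"z":0,"ax":0,"ay":0,"az":0,"grip":10},{"x":-2,"y":-80,"z":0,"ax":0,"ay":0,"az":0,"grip":10},{"x":-2,"y":-90,"z":0,"ax":0,"ay":0,"az":0,"grip":10}]';python3 - <<'E'
from h import *
st()
d=snap("top","t16"); crop(d,210,150,100,115,6,"t16c")
E
```

```text
clock: 25.2
eef_pos: [561.1, -224.5, 17.3]
tool_rot: [-1.571, -0.001, 0.006]
force: [-1.5, 0.6, 4.6]
width: 23.5
clock: 25.7
eef_pos: [560.8, -225.1, 110.6]
tool_rot: [-1.572, -0.006, 0.006]
force: [2.3, -0.6, -2.6]
width: 23.3
t 25.70 [ 560.773 -225.149  110.585] [-1.572 -0.006  0.006] F [ 2.282 -0.648 -2.647] w 23.3
```

View pics/t16c.png

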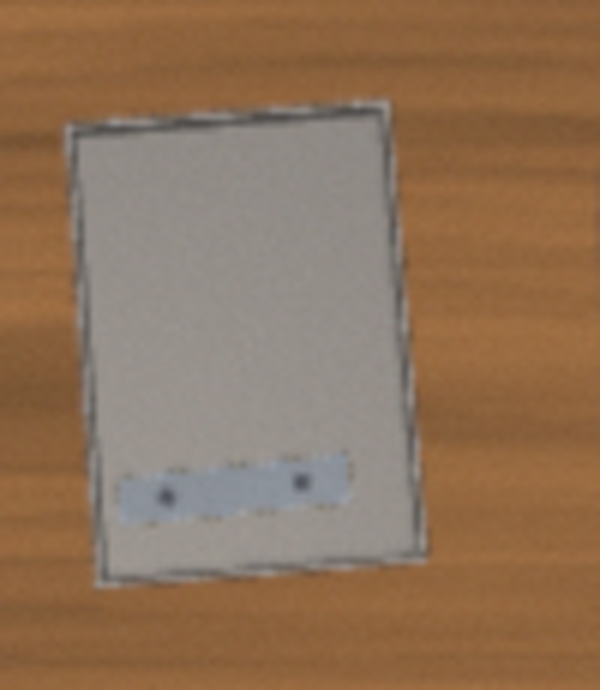

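Run:
```python
from h import *
go(591.4,8.2,60,0.077)
```

```text
t 25.75 [ 560.805 -225.318  110.696] [-1.573 -0.006  0.006] F [-0.756 -0.032 -1.745] w 23.2
shift [ 31.6  50.4 233.4] turn [ 0.002 -0.071  0.006]
```

```bash
python3 -m jog '[{"x":8,"y":0,"z":48,"ax":0,"ay":-0.03,"az":0,"grip":10},{"x":15,"y":0,"z":95,"ax":0,"ay":-0.07,"az":0,"grip":10},{"x":22,"y":0,"z":143,"ax":0,"ay":-0.07,"az":0,"grip":10},{"x":28,"y":0,"z":190,"ax":0,"ay":-0.07,"az":0,"grip":10},{"x":32,"y":0,"z":220,"ax":0,"ay":-0.07,"az":0,"grip":10}]';python3 -m jog '[{"x":1,"y":15,"z":10,"ax":0,"ay":0,"az":0,"grip":10},{"x":1,"y":35,"z":13,"ax":0,"ay":0,"az":0,"grip":10},{"x":1,"y":50,"z":13,"ax":0,"ay":0,"az":0,"grip":10},{"x":1,"y":50,"z":13,"ax":0,"ay":0,"az":0,"grip":10}]';python3 - <<'E'
from h import *
go(591.4,8.2,20,0.077)
d=snap("top"); crop(d,210,150,100,115,6,"t17c")
E
```

```text
clock: 26.25
eef_pos: [588.6, 0.7, 105.9]
tool_rot: [-1.568, 0.001, 0.08]
force: [1.9, 0.2, -3.8]
width: 23.3
clock: 26.65
eef_pos: [586.6, 6.7, 53.6]
tool_rot: [-1.572, 0.007, 0.075]
force: [-0.4, -1.3, -3.1]
width: 23.1
t 26.65 [586.627   6.741  53.581] [-1.572  0.007  0.075] F [-0.439 -1.294 -3.118] w 23.1
shift [ 5.1 33.5  1.1] turn [ 0.001 -0.002 -0.007]
```

View pics/t17c.png

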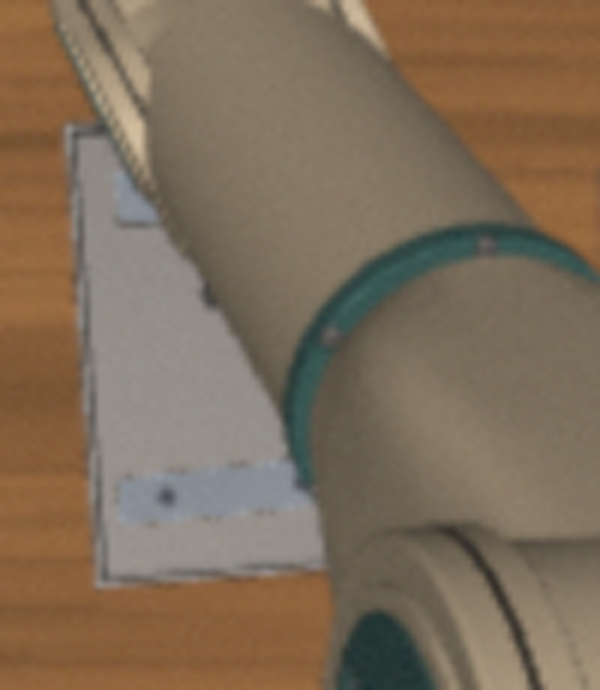

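```bash
python3 -m jog '[{"x":2,"y":15,"z":1,"ax":0,"ay":0,"az":0,"grip":10},{"x":2,"y":30,"z":1,"ax":0,"ay":0,"az":0,"grip":10},{"x":2,"y":42,"z":1,"ax":0,"ay":0,"az":0,"grip":10},{"x":2,"y":52,"z":1,"ax":0,"ay":0,"az":0,"grip":10},{"x":2,"y":56,"z":1,"ax":0,"ay":0,"az":0,"grip":10}]';for i in 1 2 3; do python3 -m jog '[{"x":0,"y":2.5,"z":0,"ax":0,"ay":0,"az":0,"grip":10},{"x":0,"y":2.5,"z":0,"ax":0,"ay":0,"az":0,"grip":10}]' | egrep 'eef|force'; done
```

```text
clock: 27.2
eef_pos: [590.5, 9.6, -0.7]
tool_rot: [-1.571, 0.002, 0.076]
force: [-0.3, -0.9, -3.4]
width: 23.2
eef_pos: [591.4, 9.8, -1.8]
force: [-0.8, -0.3, -3.9]
eef_pos: [591.5, 9.8, -4.0]
force: [0.4, 0.2, -3.5]
eef_pos: [591.3, 9.7, -6.8]
force: [-1.5, -0.2, -3.2]
```

```bash
for i in 1 2; do python3 -m jog '[{"x":0,"y":2,"z":0,"ax":0,"ay":0,"az":0,"grip":10},{"x":0,"y":2,"z":0,"ax":0,"ay":0,"az":0,"grip":10}]' | egrep 'eef|force'; done
```

```text
eef_pos: [591.6, 9.8, -8.6]
force: [-0.0, 0.7, -3.2]
eef_pos: [591.6, 9.8, -8.7]
force: [-3.5, -0.0, 13.3]
```

```bash
python3 -m jog '[{"x":0,"y":-1,"z":0,"ax":0,"ay":0,"az":0,"grip":20},{"x":0,"y":-1,"z":0,"ax":0,"ay":0,"az":0,"grip":35},{"x":0,"y":-1,"z":0,"ax":0,"ay":0,"az":0,"grip":35},{"x":0,"y":-15,"z":0,"ax":0,"ay":0,"az":0,"grip":35},{"x":0,"y":-45,"z":0,"ax":0,"ay":0,"az":0,"grip":35}]';python3 -m jog '[{"x":0,"y":-45,"z":0,"ax":0,"ay":0,"az":0,"grip":20},{"x":-20,"y":-85,"z":20,"ax":0,"ay":0.1,"az":0,"grip":0},{"x":-60,"y":-110,"z":40,"ax":0,"ay":0.174,"az":0,"grip":0},{"x":-100,"y":-110,"z":70,"ax":0,"ay":0.174,"az":0,"grip":0},{"x":-145,"y":-110,"z":100,"ax":0,"ay":0.174,"az":0,"grip":0}]';python3 - <<'E'
from h import *
go(385,279,150,-0.098)
d=snap("top"); crop(d,210,150,100,115,6,"t18c")
E
```

```text
clock: 28.7
eef_pos: [589.6, 9.7, 33.4]
tool_rot: [-1.571, 0.004, 0.076]
force: [0.2, -0.6, 0.0]
width: 35.3
clock: 29.2
eef_pos: [443.3, 97.1, 146.2]
tool_rot: [-1.569, -0.004, -0.099]
force: [0.0, 0.8, -0.3]
width: 0.1
t 29.20 [443.329  97.053 146.224] [-1.569 -0.004 -0.099] F [ 0.043  0.808 -0.281] w 0.1
shift [-76.   -3.8 175.3] turn [-0.002 -0.001  0.004]
```

View pics/t18c.png

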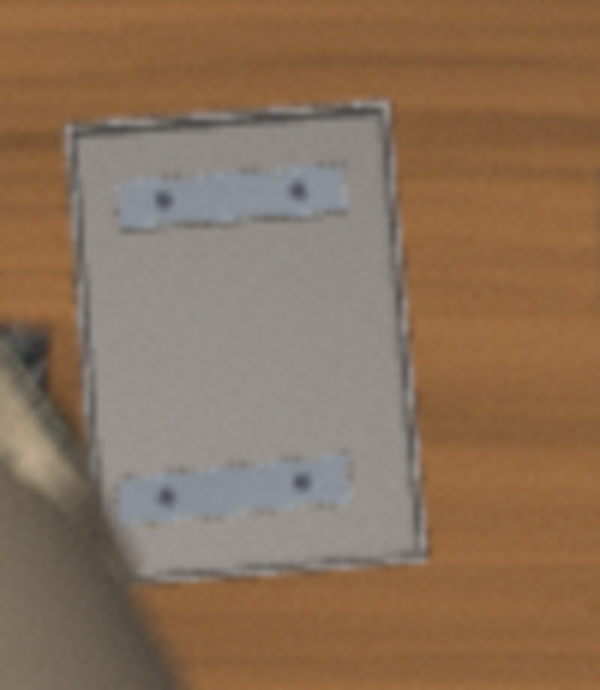

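```bash
python3 -m jog '[{"x":-20,"y":0,"z":45,"ax":0,"ay":0,"az":0,"grip":0},{"x":-40,"y":0,"z":88,"ax":0,"ay":0,"az":0,"grip":0},{"x":-60,"y":0,"z":130,"ax":0,"ay":0,"az":0,"grip":0},{"x":-76,"y":0,"z":165,"ax":0,"ay":0,"az":0,"grip":0},{"x":-76,"y":0,"z":175,"ax":0,"ay":0,"az":0,"grip":0}]';python3 -m jog '[{"x":0,"y":30,"z":0,"ax":0,"ay":0,"az":0,"grip":0},{"x":0,"y":65,"z":0,"ax":0,"ay":0,"az":0,"grip":0},{"x":0,"y":95,"z":0,"ax":0,"ay":0,"az":0,"grip":0},{"x":0,"y":112,"z":0,"ax":0,"ay":0,"az":0,"grip":0},{"x":0,"y":114,"z":0,"ax":0,"ay":0,"az":0,"grip":0}]';python3 - <<'E'
from h import *
go(385,280,34,-0.098)
E
```

```text
clock: 29.75
eef_pos: [383.2, 283.0, 145.5]
tool_rot: [-1.567, -0.0, -0.09]
force: [0.0, -0.7, -0.0]
width: -0.2
clock: 30.25
eef_pos: [384.7, 276.3, 28.9]
tool_rot: [-1.574, 0.002, -0.098]
force: [-0.3, -0.2, 1.1]
width: 0.2
t 30.25 [384.654 276.271  28.88 ] [-1.574  0.002 -0.098] F [-0.273 -0.235  1.112] w 0.2
shift [-0.  -5.1  3.7] turn [ 0.003 -0.    -0.002]
```

```bash
python3 -m jog '[{"x":6,"y":-2,"z":2,"ax":0,"ay":0,"az":0,"grip":0},{"x":10,"y":-2,"z":2,"ax":0,"ay":0,"az":0,"grip":0},{"x":14,"y":-2,"z":2,"ax":0,"ay":0,"az":0,"grip":0},{"x":20,"y":-2,"z":2,"ax":0,"ay":0,"az":0,"grip":0},{"x":26,"y":-2,"z":2,"ax":0,"ay":0,"az":0,"grip":0}]';python3 -m jog '[{"x":8,"y":0,"z":0,"ax":0,"ay":0,"az":0,"grip":0},{"x":16,"y":0,"z":0,"ax":0,"ay":0,"az":0,"grip":0},{"x":24,"y":0,"z":0,"ax":0,"ay":0,"az":0,"grip":0},{"x":32,"y":0,"z":0,"ax":0,"ay":0,"az":0,"grip":0},{"x":40,"y":0,"z":0,"ax":0,"ay":0,"az":0,"grip":0}]';python3 -m jog '[{"x":5,"y":0,"z":0,"ax":0,"ay":0,"az":0,"grip":0},{"x":10,"y":0,"z":0,"ax":0,"ay":0,"az":0,"grip":0},{"x":14,"y":0,"z":0,"ax":0,"ay":0,"az":0,"grip":0}]'
```

```text
clock: 30.75
eef_pos: [407.9, 277.9, 33.4]
tool_rot: [-1.571, 0.004, -0.096]
force: [-13.5, 3.1, 11.5]
width: -0.1
clock: 31.25
eef_pos: [446.2, 274.0, 33.3]
tool_rot: [-1.572, 0.007, -0.095]
force: [-13.9, 3.0, 11.1]
width: 0.1
clock: 31.55
eef_pos: [459.6, 272.7, 33.3]
tool_rot: [-1.572, 0.007, -0.095]
force: [-14.8, 2.2, 10.8]
width: -0.0
```

```bash
python3 -m jog '[{"x":5,"y":0,"z":0,"ax":0,"ay":0,"az":0,"grip":0},{"x":8,"y":0,"z":0,"ax":0,"ay":0,"az":0,"grip":0}]'|egrep 'eef|force';for i in 1 2 3 4; do python3 -m jog '[{"x":2,"y":0,"z":0,"ax":0,"ay":0,"az":0,"grip":0},{"x":2,"y":0,"z":0,"ax":0,"ay":0,"az":0,"grip":0}]' | egrep 'eef|force'; done
```

```text
eef_pos: [466.4, 271.9, 33.3]
force: [-21.2, 2.5, 15.4]
eef_pos: [466.3, 271.9, 33.3]
force: [-20.7, 2.7, 16.8]
eef_pos: [466.3, 271.9, 33.3]
force: [-24.8, 3.2, 18.1]
eef_pos: [466.3, 271.8, 33.2]
force: [-28.0, 3.1, 22.3]
eef_pos: [466.3, 271.8, 33.2]
force: [-32.5, 3.2, 24.9]
```

Run:
```python
from h import *
d=snap("scene"); crop(d,290,140,120,110,6,"s20c")
```

```text
(no output)
```

View pics/s20c.png

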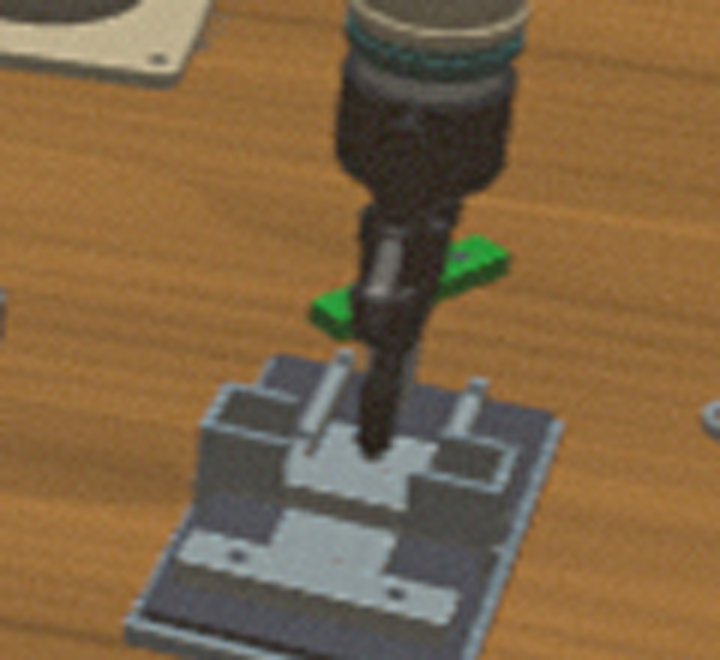

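```bash
python3 -m jog '[{"x":-18,"y":0,"z":0,"ax":0,"ay":0,"az":0,"grip":0},{"x":-38,"y":0,"z":0,"ax":0,"ay":0,"az":0,"grip":0},{"x":-58,"y":0,"z":0,"ax":0,"ay":0,"az":0,"grip":0},{"x":-78,"y":0,"z":0,"ax":0,"ay":0,"az":0,"grip":0},{"x":-95,"y":0,"z":0,"ax":0,"ay":0,"az":0,"grip":0}]';python3 -m jog '[{"x":0,"y":-40,"z":0,"ax":0,"ay":0,"az":0,"grip":20},{"x":0,"y":-85,"z":0,"ax":0,"ay":0,"az":0,"grip":45},{"x":0,"y":-105,"z":0,"ax":0,"ay":0,"az":0,"grip":45}]';python3 - <<'E'
from h import *
d=snap("scene"); crop(d,290,140,120,110,6,"s21c")
d=snap("top"); crop(d,125,160,75,115,5,"t21c")
go(595,265.7,140,-.1)
E
```

```text
clock: 33.1
eef_pos: [385.4, 279.8, 33.1]
tool_rot: [-1.57, -0.0, -0.097]
force: [-0.1, 0.6, -0.1]
width: -0.1
clock: 33.4
eef_pos: [388.0, 280.7, 141.3]
tool_rot: [-1.567, -0.004, -0.098]
force: [1.0, -0.1, -1.4]
width: 43.0
t 33.50 [388.824 280.793 140.996] [-1.566 -0.006 -0.099] F [ 0.314 -0.134  0.005] w 44.9
shift [206.6   2.3   5.4] turn [-0.005  0.001  0.006]
```

View pics/s21c.png

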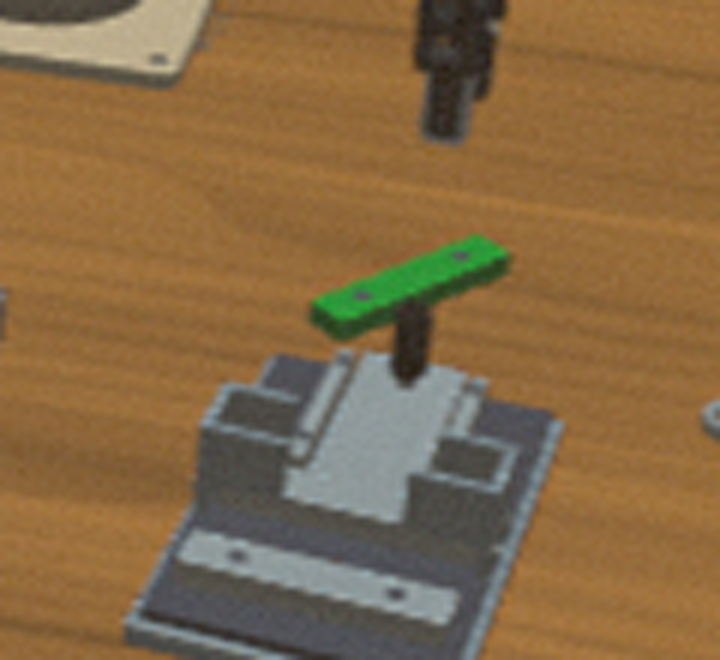

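View pics/t21c.png

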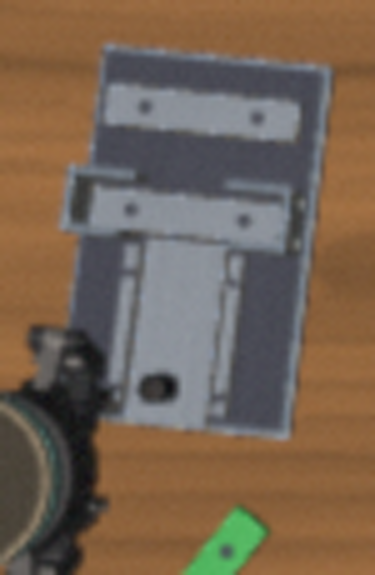

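```bash
python3 -m jog '[{"x":45,"y":0,"z":2,"ax":0,"ay":0,"az":0,"grip":45},{"x":92,"y":0,"z":4,"ax":0,"ay":0,"az":0,"grip":45},{"x":140,"y":0,"z":5,"ax":0,"ay":0,"az":0,"grip":45},{"x":180,"y":0,"z":6,"ax":0,"ay":0,"az":0,"grip":45},{"x":200,"y":0,"z":6,"ax":0,"ay":0,"az":0,"grip":45}]';python3 -m jog '[{"x":2,"y":20,"z":0,"ax":0,"ay":0,"az":0,"grip":45},{"x":2,"y":50,"z":0,"ax":0,"ay":0,"az":0,"grip":45},{"x":2,"y":80,"z":0,"ax":0,"ay":0,"az":0,"grip":45},{"x":2,"y":95,"z":0,"ax":0,"ay":0,"az":0,"grip":45},{"x":2,"y":95,"z":0,"ax":0,"ay":0,"az":0,"grip":45}]';python3 - <<'E'
from h import *
go(595,266.5,4,-.1)
E
```

```text
clock: 34.0
eef_pos: [590.1, 263.3, 136.3]
tool_rot: [-1.572, -0.002, -0.102]
force: [-0.2, -0.4, 1.0]
width: 45.0
clock: 34.5
eef_pos: [586.2, 264.3, 39.6]
tool_rot: [-1.574, 0.004, -0.098]
force: [0.1, -0.1, -0.1]
width: 45.3
t 34.50 [586.166 264.258  39.595] [-1.574  0.004 -0.098] F [ 0.09  -0.079 -0.099] w 45.3
shift [ 8.7 35.5  3.2] turn [ 0.003  0.002 -0.004]
```

```bash
python3 -m jog '[{"x":7,"y":0,"z":2,"ax":0,"ay":0,"az":0,"grip":45},{"x":7,"y":0,"z":2,"ax":0,"ay":0,"az":0,"grip":45},{"x":7,"y":12,"z":2,"ax":0,"ay":0,"az":0,"grip":45},{"x":7,"y":24,"z":2,"ax":0,"ay":0,"az":0,"grip":45},{"x":7,"y":32,"z":2,"ax":0,"ay":0,"az":0,"grip":45}]';python3 - <<'E'
from h import *
go(592,267,4,-.1)
E
```

```text
clock: 35.0
eef_pos: [594.4, 266.5, 9.1]
tool_rot: [-1.572, 0.001, -0.098]
force: [-0.3, -0.1, 0.2]
width: 44.8
t 35.00 [594.414 266.488   9.055] [-1.572  0.001 -0.098] F [-0.256 -0.12   0.161] w 44.8
shift [-2.4  5.1  0.3] turn [ 0.001  0.002 -0.001]
```

```bash
python3 -m jog '[{"x":-2,"y":4,"z":0,"ax":0,"ay":0,"az":0,"grip":45},{"x":-3,"y":4,"z":0,"ax":0,"ay":0,"az":0,"grip":30},{"x":-3,"y":4,"z":0,"ax":0,"ay":0,"az":0,"grip":10},{"x":-3,"y":4,"z":0,"ax":0,"ay":0,"az":0,"grip":10},{"x":-3,"y":4,"z":0,"ax":0,"ay":0,"az":0,"grip":10}]';python3 -m jog '[{"x":0,"y":-5,"z":0,"ax":0,"ay":0,"az":0,"grip":10},{"x":0,"y":-20,"z":0,"ax":0,"ay":0,"az":0,"grip":10},{"x":0,"y":-50,"z":0,"ax":0,"ay":0,"az":0,"grip":10},{"x":0,"y":-85,"z":0,"ax":0,"ay":0,"az":0,"grip":10},{"x":0,"y":-115,"z":-10,"ax":0,"ay":0,"az":0,"grip":10}]'
python3 - <<'E'
from h import *
go(556.5,-223.5,115,0.006)
E
```

```text
clock: 35.5
eef_pos: [592.1, 267.2, 6.3]
tool_rot: [-1.571, 0.0, -0.098]
force: [-0.2, -0.8, -3.5]
width: 23.5
clock: 36.0
eef_pos: [591.4, 259.8, 124.5]
tool_rot: [-1.567, -0.002, -0.096]
force: [-0.2, 0.6, -2.6]
width: 23.2
t 36.00 [591.381 259.765 124.485] [-1.567 -0.002 -0.096] F [-0.164  0.597 -2.615] w 23.2
shift [  11.5    7.9 -484.4] turn [-0.003 -0.102  0.002]
```

```bash
python3 -m jog '[{"x":1,"y":0,"z":-48,"ax":0,"ay":-0.02,"az":0,"grip":10},{"x":2,"y":0,"z":-97,"ax":0,"ay":-0.05,"az":0,"grip":10},{"x":3,"y":0,"z":-146,"ax":0,"ay":-0.08,"az":0,"grip":10},{"x":5,"y":0,"z":-195,"ax":0,"ay":-0.104,"az":0,"grip":10},{"x":6,"y":0,"z":-244,"ax":0,"ay":-0.104,"az":0,"grip":10}]';python3 - <<'E'
from h import *
go(556.5,-223.5,110,0.006)
E
```

```text
clock: 36.5
eef_pos: [573.5, 11.9, 122.8]
tool_rot: [-1.571, -0.002, 0.007]
force: [0.8, -0.6, -3.5]
width: 23.4
t 36.50 [573.467  11.919 122.848] [-1.571 -0.002  0.007] F [ 0.777 -0.624 -3.494] w 23.4
shift [ -18.6   12.9 -235.3] turn [0.    0.001 0.002]
```

```bash
python3 -m jog '[{"x":-4,"y":0,"z":-49,"ax":0,"ay":0,"az":0,"grip":10},{"x":-8,"y":0,"z":-98,"ax":0,"ay":0,"az":0,"grip":10},{"x":-12,"y":5,"z":-147,"ax":0,"ay":0,"az":0,"grip":10},{"x":-16,"y":10,"z":-195,"ax":0,"ay":0,"az":0,"grip":10},{"x":-17,"y":15,"z":-225,"ax":0,"ay":0,"az":0,"grip":10}]';python3 -m jog '[{"x":0,"y":10,"z":-6,"ax":0,"ay":0,"az":0,"grip":10},{"x":0,"y":30,"z":-6,"ax":0,"ay":0,"az":0,"grip":10},{"x":0,"y":45,"z":-6,"ax":0,"ay":0,"az":0,"grip":10},{"x":0,"y":50,"z":-6,"ax":0,"ay":0,"az":0,"grip":10}]';python3 - <<'E'
from h import *
go(556,-223.5,28,0.006)
d=snap("top"); crop(d,290,160,100,115,6,"t22c")
s=snap("scene"); crop(s,120,100,120,130,6,"s22c")
E
```

```text
clock: 37.0
eef_pos: [556.4, -217.1, 107.4]
tool_rot: [-1.574, -0.0, 0.001]
force: [-0.2, 0.7, -3.5]
width: 23.3
clock: 37.4
eef_pos: [556.8, -216.0, 55.3]
tool_rot: [-1.57, 0.002, 0.007]
force: [-0.4, 1.0, -3.2]
width: 23.3
t 37.40 [ 556.812 -215.973   55.254] [-1.57   0.002  0.007] F [-0.396  1.025 -3.158] w 23.3
shift [-0.8 27.2 -7.6] turn [-0.001  0.001 -0.002]
```

View pics/s22c.png

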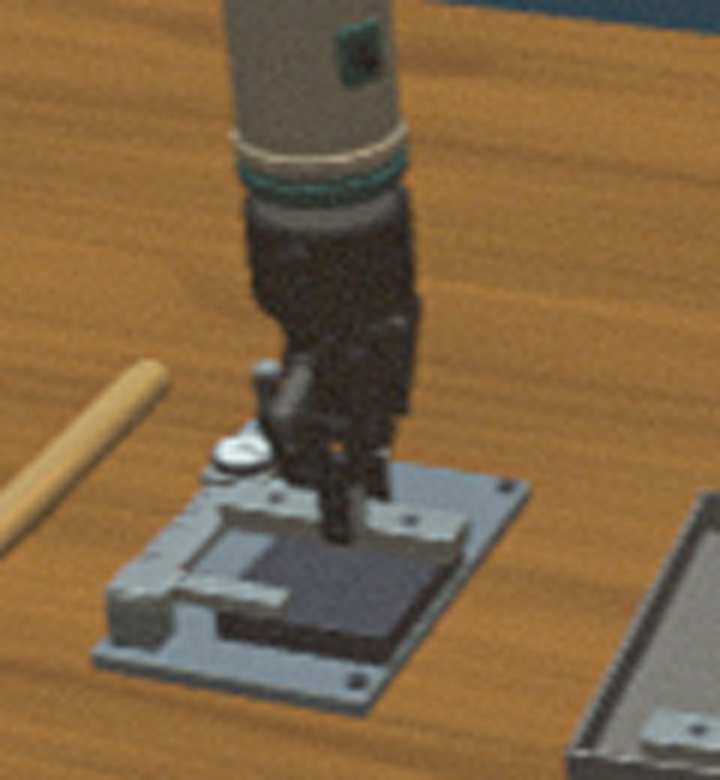

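View pics/t22c.png

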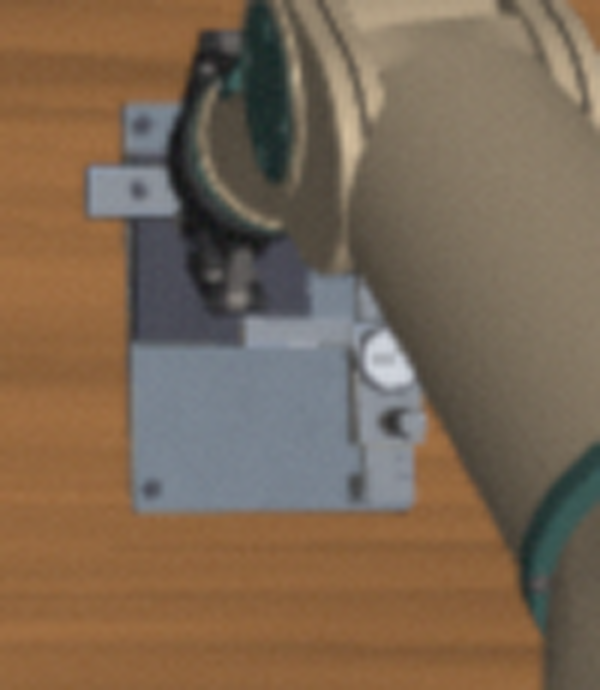

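```bash
python3 -m jog '[{"x":-1,"y":0,"z":-7,"ax":0,"ay":0,"az":0,"grip":10},{"x":-1,"y":8,"z":-7.5,"ax":0,"ay":0,"az":0,"grip":10},{"x":-1,"y":20,"z":-7.5,"ax":0,"ay":0,"az":0,"grip":10},{"x":-1,"y":28,"z":-7.5,"ax":0,"ay":0,"az":0,"grip":10},{"x":-1,"y":30,"z":-7.5,"ax":0,"ay":0,"az":0,"grip":10}]'; for i in 1 2 3; do python3 -m jog '[{"x":0,"y":2.5,"z":0,"ax":0,"ay":0,"az":0,"grip":10},{"x":0,"y":2.5,"z":0,"ax":0,"ay":0,"az":0,"grip":10}]' | egrep 'eef|force'; done
```

```text
clock: 38.0
eef_pos: [555.6, -224.3, 24.8]
tool_rot: [-1.57, 0.002, 0.006]
force: [-1.0, 0.7, -3.0]
width: 23.2
eef_pos: [556.7, -224.5, 23.5]
force: [0.1, 0.4, -2.6]
eef_pos: [556.7, -224.7, 21.3]
force: [-0.4, -0.2, -2.9]
eef_pos: [556.5, -224.7, 18.7]
force: [-1.1, 0.5, -3.0]
```

```bash
for i in 1 ; do python3 -m jog '[{"x":0,"y":2,"z":0,"ax":0,"ay":0,"az":0,"grip":10},{"x":0,"y":2,"z":0,"ax":0,"ay":0,"az":0,"grip":10}]' | egrep 'eef|force'; done
```

```text
eef_pos: [556.8, -224.8, 18.0]
force: [-2.3, 0.7, 6.5]
```

Contact. Release and go to the post (now at x≈443).

```bash
python3 -m jog '[{"x":0,"y":0,"z":0,"ax":0,"ay":0,"az":0,"grip":45},{"x":0,"y":0,"z":0,"ax":0,"ay":0,"az":0,"grip":45},{"x":0,"y":0,"z":0,"ax":0,"ay":0,"az":0,"grip":45},{"x":0,"y":-15,"z":0,"ax":0,"ay":0,"az":0,"grip":45},{"x":0,"y":-45,"z":0,"ax":0,"ay":0,"az":0,"grip":40}]';python3 -m jog '[{"x":0,"y":-40,"z":0,"ax":0,"ay":0,"az":0,"grip":40},{"x":-35,"y":-55,"z":-10,"ax":0,"ay":0,"az":0,"grip":40},{"x":-70,"y":-55,"z":-35,"ax":0,"ay":0,"az":0,"grip":40},{"x":-105,"y":-55,"z":-65,"ax":0,"ay":0,"az":0,"grip":40},{"x":-112,"y":-55,"z":-88,"ax":0,"ay":0,"az":0,"grip":40}]';python3 - <<'E'
from h import *
d=snap("top"); crop(d,290,160,100,115,6,"t23c")
s=snap("scene"); crop(s,120,100,120,130,6,"s23c")
go(444,-315,47,0.006)
E
```

```text
clock: 39.3
eef_pos: [555.0, -224.2, 61.1]
tool_rot: [-1.569, 0.004, 0.006]
force: [0.6, 0.4, 0.2]
width: 39.8
clock: 39.8
eef_pos: [440.1, -315.7, 117.8]
tool_rot: [-1.572, 0.004, 0.003]
force: [0.6, 0.8, -0.5]
width: 39.9
t 39.90 [ 442.7   -318.287  117.753] [-1.574  0.001 -0.001] F [0.358 0.465 0.007] w 40.3
shift [ 1.3 70.7  3.5] turn [ 0.003 -0.007 -0.001]
```

View pics/t23c.png

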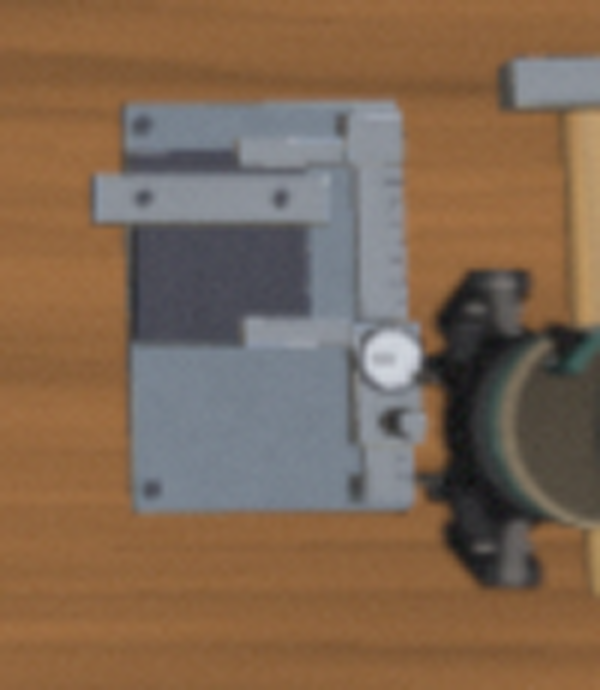

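View pics/s23c.png

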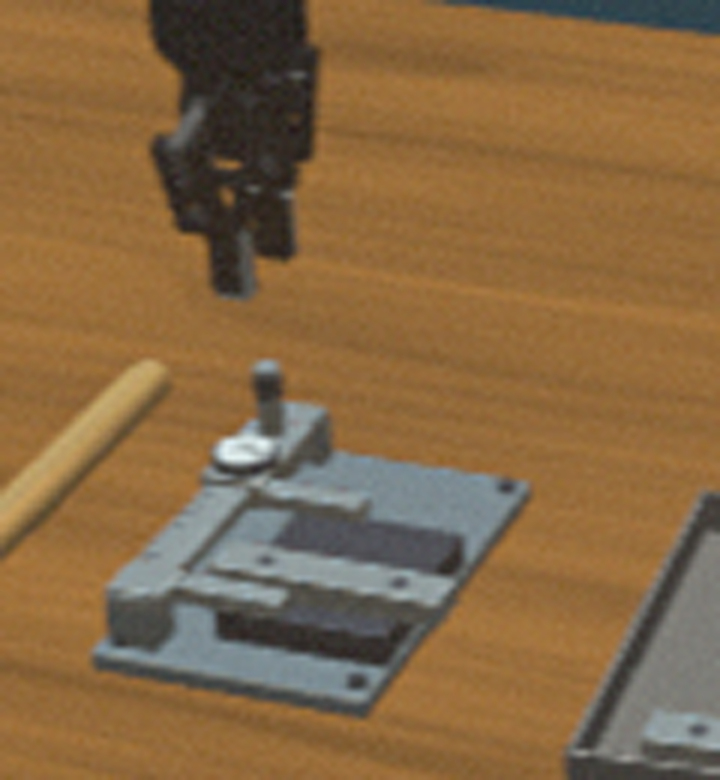

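```bash
python3 -m jog '[{"x":1,"y":0,"z":3,"ax":0,"ay":0,"az":0,"grip":40},{"x":1,"y":15,"z":3,"ax":0,"ay":0,"az":0,"grip":40},{"x":1,"y":38,"z":3,"ax":0,"ay":0,"az":0,"grip":40},{"x":1,"y":58,"z":3,"ax":0,"ay":0,"az":0,"grip":40},{"x":1,"y":70,"z":3,"ax":0,"ay":0,"az":0,"grip":40}]';python3 -m jog '[{"x":0,"y":0,"z":0,"ax":0,"ay":0,"az":0,"grip":40},{"x":0,"y":0,"z":0,"ax":0,"ay":0,"az":0,"grip":40}]'
```

```text
clock: 40.4
eef_pos: [447.0, -308.2, 46.0]
tool_rot: [-1.569, 0.0, 0.009]
force: [-1.0, 0.0, 0.2]
width: 39.9
clock: 40.6
eef_pos: [447.1, -309.6, 47.3]
tool_rot: [-1.571, -0.001, 0.007]
force: [0.0, -0.9, 0.0]
width: 40.1
```

```bash
python3 -m jog '[{"x":4,"y":0,"z":-5,"ax":0,"ay":0,"az":0,"grip":40},{"x":10,"y":0,"z":-5,"ax":0,"ay":0,"az":0,"grip":40},{"x":17,"y":0,"z":-5,"ax":0,"ay":0,"az":0,"grip":40},{"x":24,"y":0,"z":-5,"ax":0,"ay":0,"az":0,"grip":40},{"x":31,"y":0,"z":-5,"ax":0,"ay":0,"az":0,"grip":40}]';python3 -m jog '[{"x":7,"y":0,"z":0,"ax":0,"ay":0,"az":0,"grip":40},{"x":14,"y":0,"z":0,"ax":0,"ay":0,"az":0,"grip":40},{"x":20,"y":0,"z":0,"ax":0,"ay":0,"az":0,"grip":40},{"x":24,"y":0,"z":0,"ax":0,"ay":0,"az":0,"grip":40},{"x":26,"y":0,"z":0,"ax":0,"ay":0,"az":0,"grip":40}]';for i in 1 2 3; do python3 -m jog '[{"x":1.5,"y":0,"z":0,"ax":0,"ay":0,"az":0,"grip":40},{"x":1.5,"y":0,"z":0,"ax":0,"ay":0,"az":0,"grip":40}]' | egrep 'eef|force'; done
```

```text
clock: 41.1
eef_pos: [477.4, -315.7, 47.0]
tool_rot: [-1.571, 0.001, 0.006]
force: [-2.4, -1.8, 1.3]
width: 40.1
clock: 41.6
eef_pos: [503.8, -314.9, 46.7]
tool_rot: [-1.571, -0.0, 0.006]
force: [-1.1, -1.7, -0.2]
width: 40.1
eef_pos: [505.0, -314.9, 46.7]
force: [-1.2, -0.1, -0.5]
eef_pos: [505.8, -314.9, 46.8]
force: [-3.0, -1.3, 0.3]
eef_pos: [507.6, -314.8, 46.7]
force: [-2.5, -0.4, -0.2]
```

```bash
for i in 1 2 3 4 5; do python3 -m jog '[{"x":1.5,"y":0,"z":0,"ax":0,"ay":0,"az":0,"grip":40},{"x":1.5,"y":0,"z":0,"ax":0,"ay":0,"az":0,"grip":40}]' | egrep 'eef|force'; done
```

```text
eef_pos: [509.1, -314.9, 46.7]
force: [-3.1, -1.1, 0.5]
eef_pos: [510.0, -314.9, 46.7]
force: [-4.9, 0.6, 1.3]
eef_pos: [509.9, -314.9, 46.6]
force: [-7.0, 0.5, 3.9]
eef_pos: [509.9, -314.9, 46.5]
force: [-9.6, 1.1, 6.2]
eef_pos: [509.9, -314.9, 46.4]
force: [-12.9, 0.7, 8.3]
```

```bash
python3 -m jog '[{"x":2,"y":0,"z":0,"ax":0,"ay":0,"az":0,"grip":40},{"x":2,"y":0,"z":0,"ax":0,"ay":0,"az":0,"grip":40},{"x":2,"y":0,"z":0,"ax":0,"ay":0,"az":0,"grip":40}]'; python3 -m jog '[{"x":-10,"y":0,"z":0,"ax":0,"ay":0,"az":0,"grip":40},{"x":-25,"y":0,"z":0,"ax":0,"ay":0,"az":0,"grip":40},{"x":-38,"y":0,"z":0,"ax":0,"ay":0,"az":0,"grip":40},{"x":-50,"y":0,"z":0,"ax":0,"ay":0,"az":0,"grip":40},{"x":-62,"y":0,"z":0,"ax":0,"ay":0,"az":0,"grip":40}]'; python3 -m jog '[{"x":-11,"y":0,"z":0,"ax":0,"ay":0,"az":0,"grip":40},{"x":-20,"y":0,"z":0,"ax":0,"ay":0,"az":0,"grip":40},{"x":-24,"y":0,"z":0,"ax":0,"ay":0,"az":0,"grip":40},{"x":-24,"y":0,"z":0,"ax":0,"ay":0,"az":0,"grip":40}]';python3 -m jog '[{"x":8,"y":0,"z":0,"ax":0,"ay":0,"az":0,"grip":40},{"x":12,"y":-20,"z":0,"ax":0,"ay":0,"az":0,"grip":40},{"x":12,"y":-50,"z":0,"ax":0,"ay":0,"az":0,"grip":40},{"x":12,"y":-70,"z":0,"ax":0,"ay":0,"az":0,"grip":40}]';python3 - <<'E'
from h import *
go(561,-224.5,70,0.006)
d=snap("top"); crop(d,290,160,100,115,6,"t24c")
E
```

```text
clock: 43.5
eef_pos: [509.8, -314.9, 46.3]
tool_rot: [-1.57, 0.014, 0.004]
force: [-16.1, 0.8, 11.3]
width: 40.2
clock: 44.0
eef_pos: [457.4, -315.2, 47.3]
tool_rot: [-1.571, -0.005, 0.007]
force: [4.3, -0.8, -0.3]
width: 39.9
clock: 44.4
eef_pos: [430.0, -315.7, 46.8]
tool_rot: [-1.571, 0.002, 0.005]
force: [0.3, 0.2, 0.2]
width: 39.8
clock: 44.8
eef_pos: [444.2, -315.3, 117.9]
tool_rot: [-1.571, -0.0, 0.007]
force: [0.1, -0.3, 0.1]
width: 39.5
t 44.80 [ 444.217 -315.272  117.938] [-1.571 -0.     0.007] F [ 0.133 -0.304  0.058] w 39.5
shift [117.4  48.   90. ] turn [-0.     0.001  0.   ]
```

View pics/t24c.png

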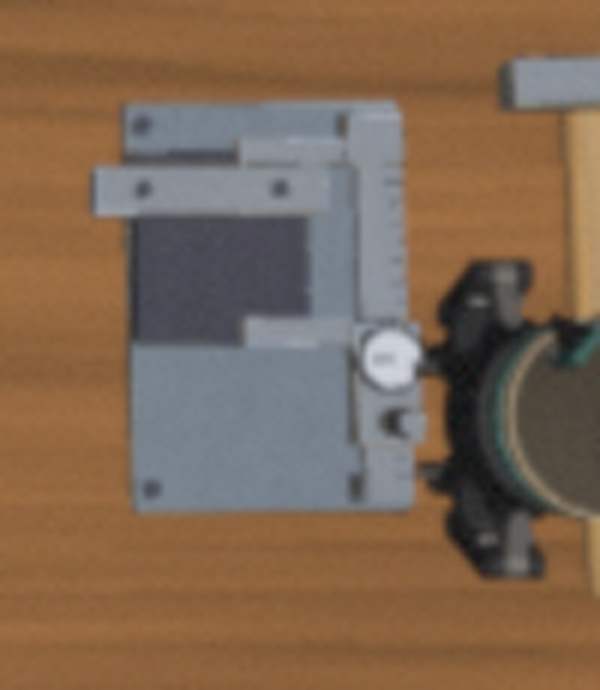

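Same as the first: key against the anvil, jaw open. Regrip.

```bash
python3 -m jog '[{"x":35,"y":0,"z":30,"ax":0,"ay":0,"az":0,"grip":45},{"x":70,"y":0,"z":60,"ax":0,"ay":0,"az":0,"grip":45},{"x":100,"y":5,"z":85,"ax":0,"ay":0,"az":0,"grip":45},{"x":117,"y":15,"z":90,"ax":0,"ay":0,"az":0,"grip":45},{"x":117,"y":35,"z":90,"ax":0,"ay":0,"az":0,"grip":45}]';python3 -m jog '[{"x":0,"y":0,"z":0,"ax":0,"ay":0,"az":0,"grip":45},{"x":0,"y":15,"z":0,"ax":0,"ay":0,"az":0,"grip":45},{"x":0,"y":35,"z":0,"ax":0,"ay":0,"az":0,"grip":45},{"x":0,"y":50,"z":0,"ax":0,"ay":0,"az":0,"grip":45},{"x":0,"y":56,"z":0,"ax":0,"ay":0,"az":0,"grip":45}]';python3 -m jog '[{"x":0,"y":4,"z":0,"ax":0,"ay":0,"az":0,"grip":45},{"x":0,"y":4,"z":0,"ax":0,"ay":0,"az":0,"grip":45}]'
python3 - <<'E'
from h import *
go(561.5,-224.5,18,0.006)
E
```

```text
clock: 45.35
eef_pos: [564.7, -221.7, 82.4]
tool_rot: [-1.57, -0.006, 0.01]
force: [-0.4, -0.3, 0.0]
width: 45.4
clock: 45.85
eef_pos: [558.3, -224.9, 24.1]
tool_rot: [-1.57, 0.003, 0.005]
force: [-0.4, 0.0, -0.1]
width: 44.9
clock: 46.05
eef_pos: [559.7, -224.8, 21.7]
tool_rot: [-1.571, 0.0, 0.006]
force: [0.3, 0.3, -0.4]
width: 45.0
t 46.05 [ 559.678 -224.765   21.725] [-1.571  0.     0.006] F [ 0.347  0.29  -0.364] w 45.0
shift [1.8 3.7 0.3] turn [-0. -0. -0.]
```

```bash
python3 -m jog '[{"x":1,"y":3,"z":0,"ax":0,"ay":0,"az":0,"grip":45},{"x":1,"y":3,"z":0,"ax":0,"ay":0,"az":0,"grip":30},{"x":1,"y":3,"z":0,"ax":0,"ay":0,"az":0,"grip":10},{"x":1,"y":3,"z":0,"ax":0,"ay":0,"az":0,"grip":10},{"x":1,"y":3,"z":0,"ax":0,"ay":0,"az":0,"grip":10}]';python3 -m jog '[{"x":-1,"y":-5,"z":0,"ax":0,"ay":0,"az":0,"grip":10},{"x":-2,"y":-20,"z":0,"ax":0,"ay":0,"az":0,"grip":10},{"x":-2,"y":-45,"z":0,"ax":0,"ay":0,"az":0,"grip":10},{"x":-2,"y":-80,"z":0,"ax":0,"ay":0,"az":0,"grip":10},{"x":-2,"y":-90,"z":0,"ax":0,"ay":0,"az":0,"grip":10}]';python3 - <<'E'
from h import *
st()
d=snap("top","t25"); crop(d,210,150,100,115,6,"t25c")
E
```

```text
clock: 46.55
eef_pos: [561.2, -224.8, 19.5]
tool_rot: [-1.571, -0.001, 0.006]
force: [0.2, -0.6, 4.9]
width: 23.3
clock: 47.05
eef_pos: [560.8, -225.1, 112.6]
tool_rot: [-1.572, -0.006, 0.006]
force: [0.7, -1.2, -2.7]
width: 23.4
t 47.05 [ 560.751 -225.144  112.627] [-1.572 -0.006  0.006] F [ 0.721 -1.218 -2.651] w 23.4
```

View pics/t25c.png

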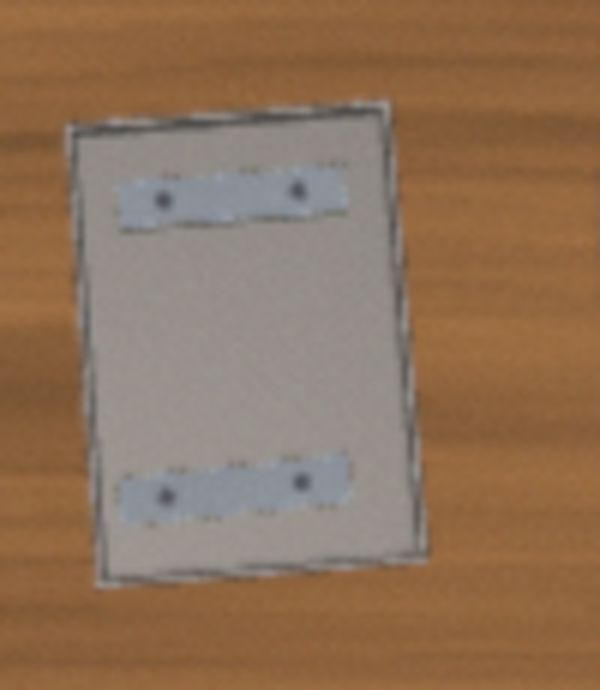

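```bash
python3 -m jog '[{"x":-3,"y":0,"z":48,"ax":0,"ay":-0.03,"az":0,"grip":10},{"x":-7,"y":0,"z":95,"ax":0,"ay":-0.07,"az":0,"grip":10},{"x":-11,"y":0,"z":143,"ax":0,"ay":-0.07,"az":0,"grip":10},{"x":-15,"y":0,"z":190,"ax":0,"ay":-0.07,"az":0,"grip":10},{"x":-18,"y":0,"z":220,"ax":0,"ay":-0.07,"az":0,"grip":10}]';python3 -m jog '[{"x":0,"y":15,"z":8,"ax":0,"ay":0,"az":0,"grip":10},{"x":0,"y":35,"z":9,"ax":0,"ay":0,"az":0,"grip":10},{"x":0,"y":60,"z":9,"ax":0,"ay":0,"az":0,"grip":10},{"x":0,"y":60,"z":9,"ax":0,"ay":0,"az":0,"grip":10}]';python3 - <<'E'
from h import *
go(541.5,4.3,10,0.077)
d=snap("scene"); crop(d,200,130,120,120,6,"s26c")
E
```

```text
clock: 47.6
eef_pos: [537.9, -0.4, 108.1]
tool_rot: [-1.569, 0.001, 0.08]
force: [0.4, 0.5, -3.1]
width: 23.2
clock: 48.0
eef_pos: [535.3, 3.8, 45.6]
tool_rot: [-1.571, 0.008, 0.077]
force: [-1.8, -0.5, -2.9]
width: 23.1
t 48.00 [535.262   3.779  45.554] [-1.571  0.008  0.077] F [-1.8   -0.493 -2.948] w 23.1
shift [ 6.5 35.5  0.1] turn [ 0.    -0.    -0.008]
```

View pics/s26c.png

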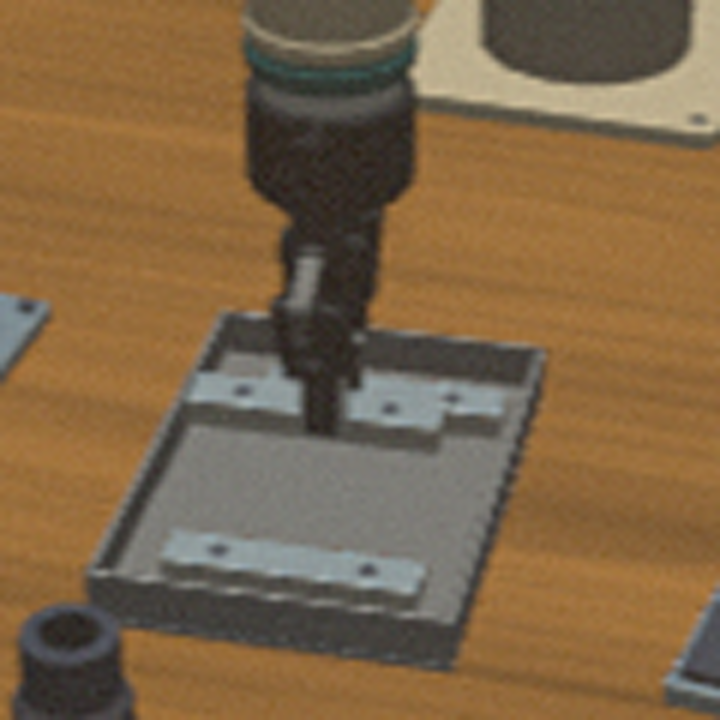

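```bash
python3 -m jog '[{"x":3,"y":10,"z":0,"ax":0,"ay":0,"az":0,"grip":10},{"x":3,"y":22,"z":0,"ax":0,"ay":0,"az":0,"grip":10},{"x":3,"y":34,"z":0,"ax":0,"ay":0,"az":0,"grip":10},{"x":3,"y":42,"z":0,"ax":0,"ay":0,"az":0,"grip":10},{"x":3,"y":47,"z":0,"ax":0,"ay":0,"az":0,"grip":10}]';for i in 1 2 3; do python3 -m jog '[{"x":0,"y":2.5,"z":0,"ax":0,"ay":0,"az":0,"grip":10},{"x":0,"y":2.5,"z":0,"ax":0,"ay":0,"az":0,"grip":10}]' | egrep 'eef|force'; done
```

```text
clock: 48.55
eef_pos: [541.1, 4.3, 0.8]
tool_rot: [-1.571, 0.001, 0.076]
force: [-0.4, 0.4, -3.2]
width: 23.2
eef_pos: [541.6, 4.4, -0.9]
force: [-0.2, 0.6, -2.2]
eef_pos: [541.8, 4.3, -3.1]
force: [-0.4, -0.0, -2.9]
eef_pos: [541.6, 4.3, -5.8]
force: [-0.1, 0.2, -2.8]
```

```bash
python3 -m jog '[{"x":0,"y":1.5,"z":0,"ax":0,"ay":0,"az":0,"grip":10},{"x":0,"y":1.5,"z":0,"ax":0,"ay":0,"az":0,"grip":10}]' | egrep 'eef|force'
```

```text
eef_pos: [541.8, 4.4, -6.5]
force: [-1.4, 0.1, 2.8]
```

```bash
python3 -m jog '[{"x":0,"y":0,"z":0,"ax":0,"ay":0,"az":0,"grip":20},{"x":0,"y":0,"z":0,"ax":0,"ay":0,"az":0,"grip":35},{"x":0,"y":0,"z":0,"ax":0,"ay":0,"az":0,"grip":35},{"x":0,"y":-15,"z":0,"ax":0,"ay":0,"az":0,"grip":35},{"x":0,"y":-45,"z":0,"ax":0,"ay":0,"az":0,"grip":35}]';python3 -m jog '[{"x":0,"y":-45,"z":0,"ax":0,"ay":0,"az":0,"grip":20},{"x":-20,"y":-85,"z":20,"ax":0,"ay":0.1,"az":0,"grip":0},{"x":-50,"y":-110,"z":50,"ax":0,"ay":0.174,"az":0,"grip":0},{"x":-75,"y":-110,"z":90,"ax":0,"ay":0.174,"az":0,"grip":0},{"x":-100,"y":-110,"z":130,"ax":0,"ay":0.174,"az":0,"grip":0}]';python3 - <<'E'
from h import *
go(385,279,150,-0.098)
d=snap("top"); crop(d,210,150,100,115,6,"t27c")
E
```

```text
clock: 49.85
eef_pos: [540.1, 4.3, 36.6]
tool_rot: [-1.571, 0.004, 0.076]
force: [0.4, -1.2, -0.6]
width: 34.8
clock: 50.35
eef_pos: [431.9, 127.4, 148.9]
tool_rot: [-1.57, -0.003, -0.1]
force: [-0.2, 1.4, 0.0]
width: 0.1
t 50.35 [431.928 127.353 148.949] [-1.57  -0.003 -0.1  ] F [-0.242  1.439  0.009] w 0.1
shift [-61.8  -1.1 146.2] turn [-0.001 -0.002  0.003]
```

View pics/t27c.png

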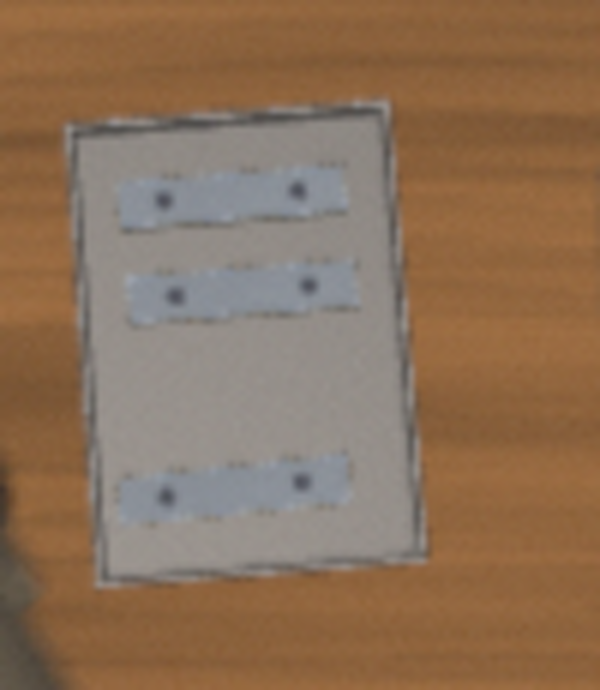

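Two checked keys plus key4 lie flat; room remains at crop (235,385). Draw key 3.

```bash
python3 -m jog '[{"x":-20,"y":0,"z":40,"ax":0,"ay":0,"az":0,"grip":0},{"x":-40,"y":0,"z":82,"ax":0,"ay":0,"az":0,"grip":0},{"x":-55,"y":0,"z":120,"ax":0,"ay":0,"az":0,"grip":0},{"x":-62,"y":0,"z":146,"ax":0,"ay":0,"az":0,"grip":0},{"x":-62,"y":0,"z":146,"ax":0,"ay":0,"az":0,"grip":0}]';python3 -m jog '[{"x":0,"y":30,"z":0,"ax":0,"ay":0,"az":0,"grip":0},{"x":0,"y":65,"z":0,"ax":0,"ay":0,"az":0,"grip":0},{"x":0,"y":95,"z":0,"ax":0,"ay":0,"az":0,"grip":0},{"x":0,"y":112,"z":0,"ax":0,"ay":0,"az":0,"grip":0},{"x":0,"y":114,"z":0,"ax":0,"ay":0,"az":0,"grip":0}]';python3 - <<'E'
from h import *
go(385,280,34,-0.098)
E
```

```text
clock: 50.9
eef_pos: [383.8, 283.0, 148.2]
tool_rot: [-1.566, -0.001, -0.091]
force: [-0.2, -0.3, 0.2]
width: 0.2
clock: 51.4
eef_pos: [383.9, 275.9, 31.9]
tool_rot: [-1.574, 0.003, -0.099]
force: [-0.7, 0.7, 0.6]
width: -0.4
t 51.40 [383.865 275.862  31.884] [-1.574  0.003 -0.099] F [-0.665  0.676  0.617] w -0.4
shift [ 0.7 -2.1  4.2] turn [ 0.004 -0.001 -0.003]
```

```bash
python3 -m jog '[{"x":6,"y":-1,"z":2,"ax":0,"ay":0,"az":0,"grip":0},{"x":10,"y":-1,"z":2,"ax":0,"ay":0,"az":0,"grip":0},{"x":14,"y":-1,"z":2,"ax":0,"ay":0,"az":0,"grip":0},{"x":20,"y":-1,"z":2,"ax":0,"ay":0,"az":0,"grip":0},{"x":26,"y":-1,"z":2,"ax":0,"ay":0,"az":0,"grip":0}]';python3 -m jog '[{"x":8,"y":0,"z":0,"ax":0,"ay":0,"az":0,"grip":0},{"x":16,"y":0,"z":0,"ax":0,"ay":0,"az":0,"grip":0},{"x":24,"y":0,"z":0,"ax":0,"ay":0,"az":0,"grip":0},{"x":32,"y":0,"z":0,"ax":0,"ay":0,"az":0,"grip":0},{"x":40,"y":0,"z":0,"ax":0,"ay":0,"az":0,"grip":0}]';python3 -m jog '[{"x":5,"y":0,"z":0,"ax":0,"ay":0,"az":0,"grip":0},{"x":10,"y":0,"z":0,"ax":0,"ay":0,"az":0,"grip":0},{"x":14,"y":0,"z":0,"ax":0,"ay":0,"az":0,"grip":0}]'; for i in 1 2 3 4; do python3 -m jog '[{"x":2.5,"y":0,"z":0,"ax":0,"ay":0,"az":0,"grip":0},{"x":2.5,"y":0,"z":0,"ax":0,"ay":0,"az":0,"grip":0}]' | egrep 'eef|force'; done
```

```text
clock: 51.9
eef_pos: [408.1, 277.9, 35.8]
tool_rot: [-1.571, 0.003, -0.096]
force: [-10.8, 2.6, 8.1]
width: -0.2
clock: 52.4
eef_pos: [446.1, 274.1, 35.8]
tool_rot: [-1.572, 0.006, -0.095]
force: [-12.8, 1.0, 11.0]
width: -0.2
clock: 52.7
eef_pos: [459.5, 272.7, 35.8]
tool_rot: [-1.572, 0.007, -0.095]
force: [-13.6, 1.6, 12.0]
width: 0.2
eef_pos: [462.4, 272.4, 35.8]
force: [-12.6, 1.3, 11.1]
eef_pos: [464.5, 272.2, 35.8]
force: [-13.4, 1.4, 10.5]
eef_pos: [466.3, 272.0, 35.8]
force: [-13.3, 1.5, 11.1]
eef_pos: [466.4, 272.0, 35.7]
force: [-20.4, 1.4, 14.7]
```

```bash
python3 -m jog '[{"x":3,"y":0,"z":0,"ax":0,"ay":0,"az":0,"grip":0},{"x":3,"y":0,"z":0,"ax":0,"ay":0,"az":0,"grip":0}]'; python3 -m jog '[{"x":-14,"y":0,"z":0,"ax":0,"ay":0,"az":0,"grip":0},{"x":-34,"y":0,"z":0,"ax":0,"ay":0,"az":0,"grip":0},{"x":-54,"y":0,"z":0,"ax":0,"ay":0,"az":0,"grip":0},{"x":-74,"y":0,"z":0,"ax":0,"ay":0,"az":0,"grip":0},{"x":-91,"y":0,"z":0,"ax":0,"ay":0,"az":0,"grip":0}]';python3 -m jog '[{"x":0,"y":-40,"z":0,"ax":0,"ay":0,"az":0,"grip":20},{"x":0,"y":-85,"z":0,"ax":0,"ay":0,"az":0,"grip":45},{"x":0,"y":-105,"z":0,"ax":0,"ay":0,"az":0,"grip":45}]';python3 - <<'E'
from h import *
d=snap("top"); crop(d,125,160,75,115,5,"t31c")
d=snap("scene"); crop(d,290,140,120,110,6,"s31c")
go(595,266,140,-.1)
E
```

```text
clock: 53.7
eef_pos: [466.4, 271.9, 35.7]
tool_rot: [-1.575, 0.015, -0.093]
force: [-25.3, 1.8, 20.1]
width: -0.1
clock: 54.2
eef_pos: [385.8, 279.9, 35.7]
tool_rot: [-1.57, -0.0, -0.097]
force: [0.1, 0.0, -0.1]
width: -0.5
clock: 54.5
eef_pos: [388.4, 280.8, 143.7]
tool_rot: [-1.567, -0.004, -0.098]
force: [0.9, 1.0, 1.1]
width: 42.8
t 54.60 [389.273 280.94  143.447] [-1.566 -0.006 -0.099] F [-0.085 -0.088  0.711] w 44.8
shift [206.2   4.7   5.4] turn [-0.005  0.001  0.006]
```

View pics/t31c.png

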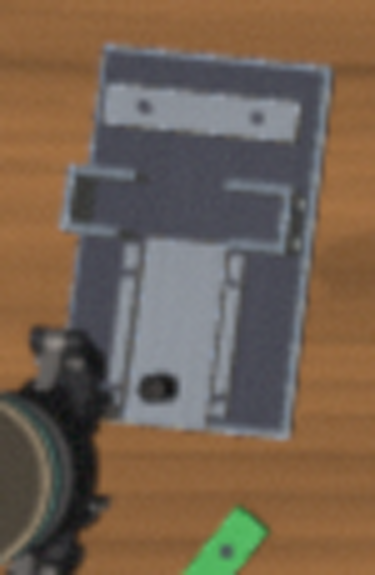

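View pics/s31c.png

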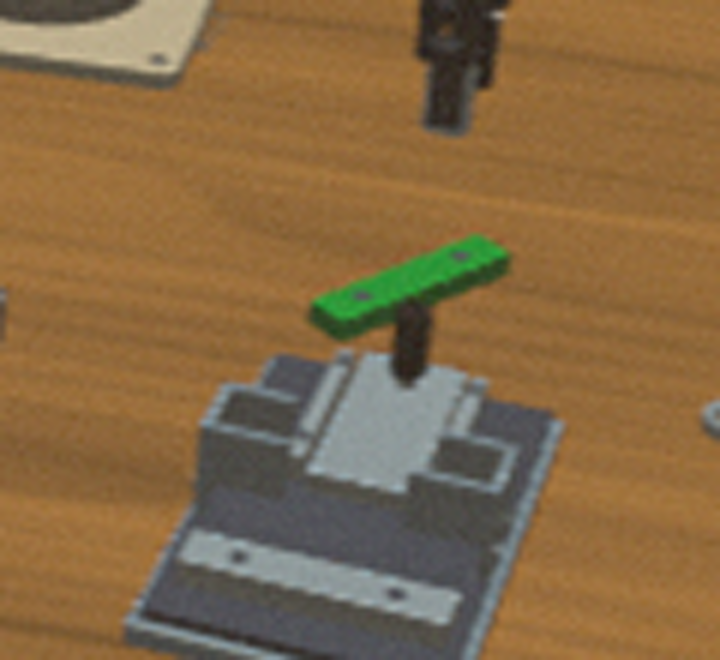

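Magazine is now empty, slide home, key 3 on the apron in the same place. Pick it.

```bash
python3 -m jog '[{"x":45,"y":0,"z":2,"ax":0,"ay":0,"az":0,"grip":45},{"x":92,"y":0,"z":4,"ax":0,"ay":0,"az":0,"grip":45},{"x":140,"y":0,"z":5,"ax":0,"ay":0,"az":0,"grip":45},{"x":185,"y":0,"z":6,"ax":0,"ay":0,"az":0,"grip":45},{"x":206,"y":0,"z":6,"ax":0,"ay":0,"az":0,"grip":45}]';python3 -m jog '[{"x":2,"y":20,"z":1,"ax":0,"ay":0,"az":0,"grip":45},{"x":2,"y":50,"z":1,"ax":0,"ay":0,"az":0,"grip":45},{"x":2,"y":75,"z":1,"ax":0,"ay":0,"az":0,"grip":45},{"x":2,"y":85,"z":1,"ax":0,"ay":0,"az":0,"grip":45},{"x":2,"y":85,"z":1,"ax":0,"ay":0,"az":0,"grip":45}]';python3 - <<'E'
from h import *
go(595,266.5,5,-.1)
E
```

```text
clock: 55.1
eef_pos: [597.0, 262.6, 138.7]
tool_rot: [-1.572, -0.002, -0.103]
force: [-0.5, -0.3, -0.3]
width: 44.8
clock: 55.6
eef_pos: [593.3, 265.2, 52.8]
tool_rot: [-1.573, 0.003, -0.098]
force: [-0.1, -0.2, 0.7]
width: 44.7
t 55.60 [593.292 265.161  52.803] [-1.573  0.003 -0.098] F [-0.113 -0.225  0.746] w 44.7
shift [ 1.7 47.8  1.6] turn [ 0.002  0.002 -0.003]
```

```bash
python3 -m jog '[{"x":0,"y":12,"z":1,"ax":0,"ay":0,"az":0,"grip":45},{"x":0,"y":26,"z":1,"ax":0,"ay":0,"az":0,"grip":45},{"x":0,"y":38,"z":1,"ax":0,"ay":0,"az":0,"grip":45},{"x":0,"y":46,"z":1,"ax":0,"ay":0,"az":0,"grip":45},{"x":0,"y":46,"z":1,"ax":0,"ay":0,"az":0,"grip":45}]';python3 - <<'E'
from h import *
go(592,267,4,-.1)
E
```

```text
clock: 56.1
eef_pos: [593.7, 266.6, 7.3]
tool_rot: [-1.572, 0.002, -0.098]
force: [0.1, -0.2, 0.6]
width: 44.9
t 56.10 [593.679 266.627   7.279] [-1.572  0.002 -0.098] F [ 0.122 -0.151  0.6  ] w 44.9
shift [-1.7  3.3  0.2] turn [ 0.001  0.002 -0.002]
```

```bash
python3 -m jog '[{"x":-2,"y":3,"z":0,"ax":0,"ay":0,"az":0,"grip":45},{"x":-3,"y":3,"z":0,"ax":0,"ay":0,"az":0,"grip":30},{"x":-3,"y":3,"z":0,"ax":0,"ay":0,"az":0,"grip":10},{"x":-3,"y":3,"z":0,"ax":0,"ay":0,"az":0,"grip":10},{"x":-3,"y":3,"z":0,"ax":0,"ay":0,"az":0,"grip":10}]';python3 -m jog '[{"x":0,"y":-5,"z":0,"ax":0,"ay":0,"az":0,"grip":10},{"x":0,"y":-20,"z":0,"ax":0,"ay":0,"az":0,"grip":10},{"x":0,"y":-50,"z":0,"ax":0,"ay":0,"az":0,"grip":10},{"x":0,"y":-85,"z":0,"ax":0,"ay":0,"az":0,"grip":10},{"x":0,"y":-115,"z":-10,"ax":0,"ay":0,"az":0,"grip":10}]'; python3 -m jog '[{"x":1,"y":0,"z":-48,"ax":0,"ay":-0.02,"az":0,"grip":10},{"x":2,"y":0,"z":-97,"ax":0,"ay":-0.05,"az":0,"grip":10},{"x":3,"y":0,"z":-146,"ax":0,"ay":-0.08,"az":0,"grip":10},{"x":5,"y":0,"z":-195,"ax":0,"ay":-0.104,"az":0,"grip":10},{"x":6,"y":0,"z":-244,"ax":0,"ay":-0.104,"az":0,"grip":10}]';python3 - <<'E'
from h import *
go(556.5,-223.5,110,0.006)
E
```

```text
clock: 56.6
eef_pos: [591.7, 267.7, 6.4]
tool_rot: [-1.57, -0.0, -0.098]
force: [-1.3, 0.2, 3.5]
width: 23.1
clock: 57.1
eef_pos: [590.7, 259.7, 123.4]
tool_rot: [-1.568, -0.001, -0.096]
force: [0.2, 0.5, -2.8]
width: 23.1
clock: 57.6
eef_pos: [572.7, 11.9, 121.9]
tool_rot: [-1.571, -0.001, 0.007]
force: [1.7, -0.6, -3.8]
width: 23.4
t 57.60 [572.709  11.947 121.858] [-1.571 -0.001  0.007] F [ 1.693 -0.6   -3.767] w 23.4
shift [ -17.8   11.9 -235.3] turn [0.    0.001 0.001]
```

```bash
python3 -m jog '[{"x":-4,"y":0,"z":-49,"ax":0,"ay":0,"az":0,"grip":10},{"x":-8,"y":0,"z":-98,"ax":0,"ay":0,"az":0,"grip":10},{"x":-12,"y":5,"z":-147,"ax":0,"ay":0,"az":0,"grip":10},{"x":-16,"y":10,"z":-195,"ax":0,"ay":0,"az":0,"grip":10},{"x":-17,"y":15,"z":-228,"ax":0,"ay":0,"az":0,"grip":10}]';python3 -m jog '[{"x":0,"y":10,"z":-10,"ax":0,"ay":0,"az":0,"grip":10},{"x":0,"y":30,"z":-10,"ax":0,"ay":0,"az":0,"grip":10},{"x":0,"y":45,"z":-10,"ax":0,"ay":0,"az":0,"grip":10},{"x":0,"y":50,"z":-10,"ax":0,"ay":0,"az":0,"grip":10}]';python3 - <<'E'
from h import *
go(556,-223.5,28,0.006)
s=snap("scene"); crop(s,120,100,120,130,6,"s32c")
E
```

```text
clock: 58.1
eef_pos: [555.7, -219.4, 106.4]
tool_rot: [-1.574, 0.0, 0.002]
force: [0.3, -1.1, -3.1]
width: 23.4
clock: 58.5
eef_pos: [556.2, -222.7, 54.5]
tool_rot: [-1.569, 0.003, 0.007]
force: [-0.5, 0.1, -2.4]
width: 23.4
t 58.50 [ 556.166 -222.714   54.48 ] [-1.569  0.003  0.007] F [-0.456  0.127 -2.432] w 23.4
shift [-0.1 26.5 -0.8] turn [-0.001  0.001 -0.003]
```

View pics/s32c.png

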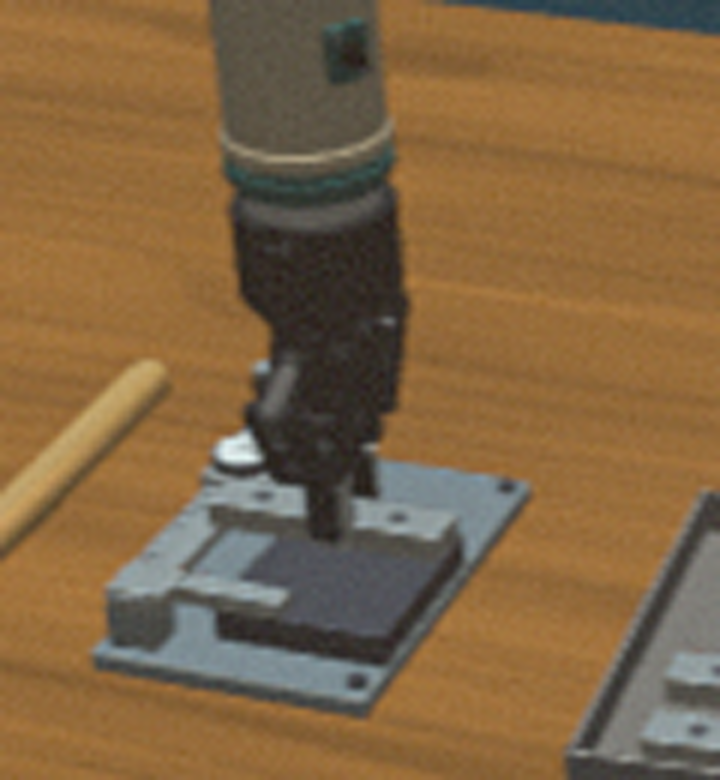

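```bash
python3 -m jog '[{"x":-0.5,"y":8,"z":0,"ax":0,"ay":0,"az":0,"grip":10},{"x":-0.5,"y":20,"z":0,"ax":0,"ay":0,"az":0,"grip":10},{"x":-0.5,"y":28,"z":0,"ax":0,"ay":0,"az":0,"grip":10},{"x":-0.5,"y":30,"z":0,"ax":0,"ay":0,"az":0,"grip":10}]'; for i in 1 2 3; do python3 -m jog '[{"x":0,"y":2.5,"z":0,"ax":0,"ay":0,"az":0,"grip":10},{"x":0,"y":2.5,"z":0,"ax":0,"ay":0,"az":0,"grip":10}]' | egrep 'eef|force'; done
```

```text
clock: 58.95
eef_pos: [555.9, -223.7, 24.6]
tool_rot: [-1.57, 0.002, 0.006]
force: [-0.4, 0.4, -3.0]
width: 23.2
eef_pos: [556.7, -223.9, 23.2]
force: [0.1, -0.8, -3.1]
eef_pos: [556.7, -224.1, 20.9]
force: [-0.5, 0.4, -3.0]
eef_pos: [556.9, -224.1, 18.4]
force: [-0.3, 0.2, -2.0]
```

```bash
python3 -m jog '[{"x":0,"y":1.5,"z":0,"ax":0,"ay":0,"az":0,"grip":10},{"x":0,"y":1.5,"z":0,"ax":0,"ay":0,"az":0,"grip":10}]' | egrep 'eef|force'
```

```text
eef_pos: [556.9, -224.1, 18.3]
force: [-3.4, 0.5, 9.3]
```

```bash
python3 -m jog '[{"x":0,"y":0,"z":0,"ax":0,"ay":0,"az":0,"grip":45},{"x":0,"y":0,"z":0,"ax":0,"ay":0,"az":0,"grip":45},{"x":0,"y":0,"z":0,"ax":0,"ay":0,"az":0,"grip":45},{"x":0,"y":-15,"z":0,"ax":0,"ay":0,"az":0,"grip":45},{"x":0,"y":-45,"z":0,"ax":0,"ay":0,"az":0,"grip":40}]';python3 -m jog '[{"x":0,"y":-40,"z":0,"ax":0,"ay":0,"az":0,"grip":40},{"x":-35,"y":-55,"z":-10,"ax":0,"ay":0,"az":0,"grip":40},{"x":-70,"y":-55,"z":-35,"ax":0,"ay":0,"az":0,"grip":40},{"x":-105,"y":-55,"z":-65,"ax":0,"ay":0,"az":0,"grip":40},{"x":-112,"y":-55,"z":-90,"ax":0,"ay":0,"az":0,"grip":40}]';python3 - <<'E'
from h import *
s=snap("scene"); crop(s,120,100,120,130,6,"s33c")
d=snap("top"); crop(d,290,160,100,115,6,"t33c")
go(444,-315.5,47,0.006)
E
```

```text
clock: 60.25
eef_pos: [555.0, -223.5, 61.0]
tool_rot: [-1.569, 0.004, 0.006]
force: [-0.1, -0.6, 0.4]
width: 40.4
clock: 60.75
eef_pos: [440.1, -316.6, 117.7]
tool_rot: [-1.572, 0.005, 0.004]
force: [1.2, -0.9, 0.5]
width: 39.9
t 60.85 [ 442.678 -319.814  117.706] [-1.574  0.001 -0.001] F [ 0.125  0.122 -0.191] w 40.1
shift [ 1.4 70.7  4.6] turn [ 0.004 -0.007 -0.001]
```

View pics/t33c.png

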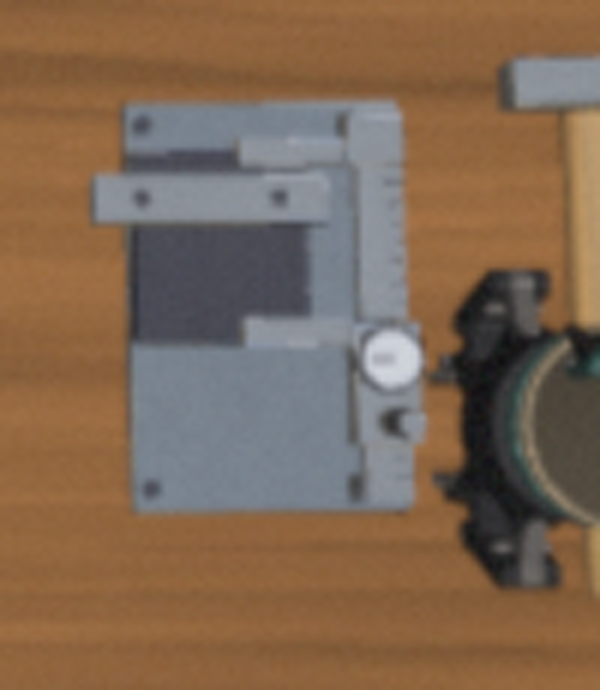

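View pics/s33c.png

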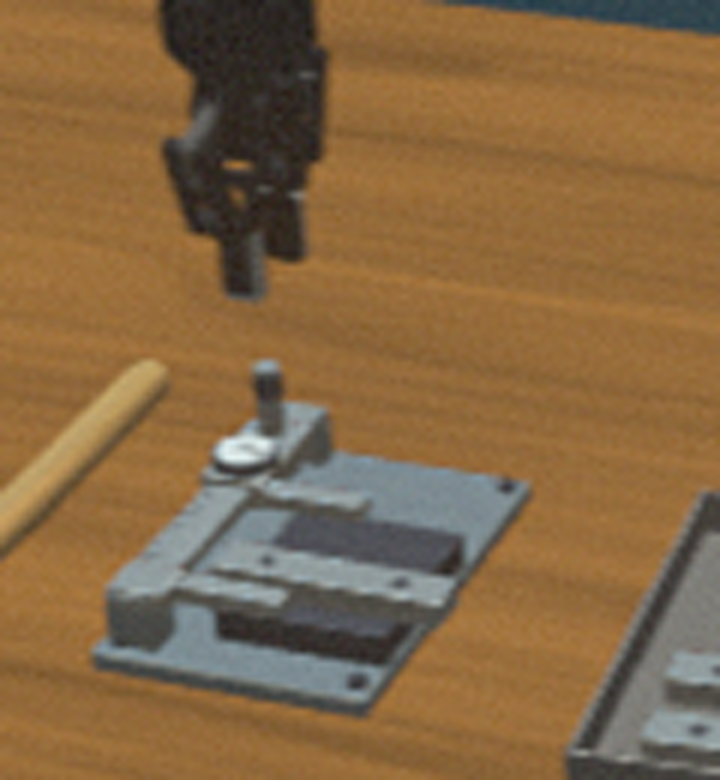

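```bash
python3 -m jog '[{"x":1,"y":0,"z":-1,"ax":0,"ay":0,"az":0,"grip":40},{"x":1,"y":15,"z":-1,"ax":0,"ay":0,"az":0,"grip":40},{"x":1,"y":38,"z":-1,"ax":0,"ay":0,"az":0,"grip":40},{"x":1,"y":58,"z":-1,"ax":0,"ay":0,"az":0,"grip":40},{"x":1,"y":70,"z":-1,"ax":0,"ay":0,"az":0,"grip":40}]';python3 -m jog '[{"x":0,"y":0,"z":0,"ax":0,"ay":0,"az":0,"grip":40},{"x":0,"y":0,"z":0,"ax":0,"ay":0,"az":0,"grip":40}]'; python3 -m jog '[{"x":4,"y":0,"z":0,"ax":0,"ay":0,"az":0,"grip":40},{"x":10,"y":0,"z":0,"ax":0,"ay":0,"az":0,"grip":40},{"x":17,"y":0,"z":0,"ax":0,"ay":0,"az":0,"grip":40},{"x":24,"y":0,"z":0,"ax":0,"ay":0,"az":0,"grip":40},{"x":31,"y":0,"z":0,"ax":0,"ay":0,"az":0,"grip":40}]'
```

```text
clock: 61.35
eef_pos: [447.1, -313.7, 45.9]
tool_rot: [-1.569, 0.0, 0.009]
force: [0.9, -0.2, -0.3]
width: 39.6
clock: 61.55
eef_pos: [447.2, -315.0, 47.3]
tool_rot: [-1.571, -0.001, 0.007]
force: [0.0, -0.1, 1.1]
width: 39.9
clock: 62.05
eef_pos: [477.5, -315.7, 47.0]
tool_rot: [-1.571, 0.0, 0.006]
force: [-2.1, -0.4, 2.5]
width: 39.9
```

```bash
python3 -m jog '[{"x":7,"y":0,"z":0,"ax":0,"ay":0,"az":0,"grip":40},{"x":14,"y":0,"z":0,"ax":0,"ay":0,"az":0,"grip":40},{"x":20,"y":0,"z":0,"ax":0,"ay":0,"az":0,"grip":40},{"x":24,"y":0,"z":0,"ax":0,"ay":0,"az":0,"grip":40},{"x":26,"y":0,"z":0,"ax":0,"ay":0,"az":0,"grip":40}]';for i in 1 2 3 4 5 6 7; do python3 -m jog '[{"x":1.5,"y":0,"z":0,"ax":0,"ay":0,"az":0,"grip":40},{"x":1.5,"y":0,"z":0,"ax":0,"ay":0,"az":0,"grip":40}]' | egrep 'eef|force'; done
```

```text
clock: 62.55
eef_pos: [503.8, -315.3, 46.7]
tool_rot: [-1.571, -0.0, 0.006]
force: [-1.4, -1.0, 1.0]
width: 40.0
eef_pos: [505.1, -315.3, 46.8]
force: [-1.6, -0.7, 0.2]
eef_pos: [505.9, -315.3, 46.7]
force: [-3.6, 0.3, 0.9]
eef_pos: [507.6, -315.3, 46.8]
force: [-2.8, -0.7, 0.8]
eef_pos: [509.1, -315.3, 46.7]
force: [-3.3, -0.9, 0.9]
eef_pos: [509.9, -315.3, 46.7]
force: [-5.2, -0.6, 3.0]
eef_pos: [509.9, -315.4, 46.6]
force: [-7.8, -0.3, 4.5]
eef_pos: [509.9, -315.3, 46.5]
force: [-10.0, 1.0, 7.9]
```

```bash
python3 -m jog '[{"x":2,"y":0,"z":0,"ax":0,"ay":0,"az":0,"grip":40},{"x":3.5,"y":0,"z":0,"ax":0,"ay":0,"az":0,"grip":40},{"x":3.5,"y":0,"z":0,"ax":0,"ay":0,"az":0,"grip":40},{"x":3.5,"y":0,"z":0,"ax":0,"ay":0,"az":0,"grip":40}]'; python3 -m jog '[{"x":-10,"y":0,"z":0,"ax":0,"ay":0,"az":0,"grip":40},{"x":-25,"y":0,"z":0,"ax":0,"ay":0,"az":0,"grip":40},{"x":-38,"y":0,"z":0,"ax":0,"ay":0,"az":0,"grip":40},{"x":-50,"y":0,"z":0,"ax":0,"ay":0,"az":0,"grip":40},{"x":-62,"y":0,"z":0,"ax":0,"ay":0,"az":0,"grip":40}]'; python3 -m jog '[{"x":-11,"y":0,"z":0,"ax":0,"ay":0,"az":0,"grip":40},{"x":-20,"y":0,"z":0,"ax":0,"ay":0,"az":0,"grip":40},{"x":-24,"y":0,"z":0,"ax":0,"ay":0,"az":0,"grip":40},{"x":-24,"y":0,"z":0,"ax":0,"ay":0,"az":0,"grip":40}]';python3 -m jog '[{"x":8,"y":0,"z":0,"ax":0,"ay":0,"az":0,"grip":40},{"x":12,"y":-20,"z":0,"ax":0,"ay":0,"az":0,"grip":40},{"x":12,"y":-50,"z":0,"ax":0,"ay":0,"az":0,"grip":40},{"x":12,"y":-70,"z":0,"ax":0,"ay":0,"az":0,"grip":40}]';python3 - <<'E'
from h import *
go(561,-224.5,70,0.006)
d=snap("top"); crop(d,290,160,100,115,6,"t34c")
E
```

```text
clock: 64.35
eef_pos: [509.8, -315.4, 46.3]
tool_rot: [-1.57, 0.014, 0.004]
force: [-15.5, 1.3, 12.1]
width: 40.4
clock: 64.85
eef_pos: [457.3, -315.2, 47.3]
tool_rot: [-1.571, -0.005, 0.007]
force: [2.1, -0.5, -0.2]
width: 40.1
clock: 65.25
eef_pos: [430.1, -315.9, 46.8]
tool_rot: [-1.571, 0.002, 0.005]
force: [-0.5, -0.8, 0.4]
width: 40.1
clock: 65.65
eef_pos: [444.3, -315.7, 118.0]
tool_rot: [-1.571, -0.001, 0.006]
force: [0.6, 0.6, -0.5]
width: 39.8
t 65.65 [ 444.286 -315.692  118.031] [-1.571 -0.001  0.006] F [ 0.644  0.578 -0.499] w 39.8
shift [117.3  48.1  90.4] turn [0.    0.    0.001]
```

View pics/t34c.png

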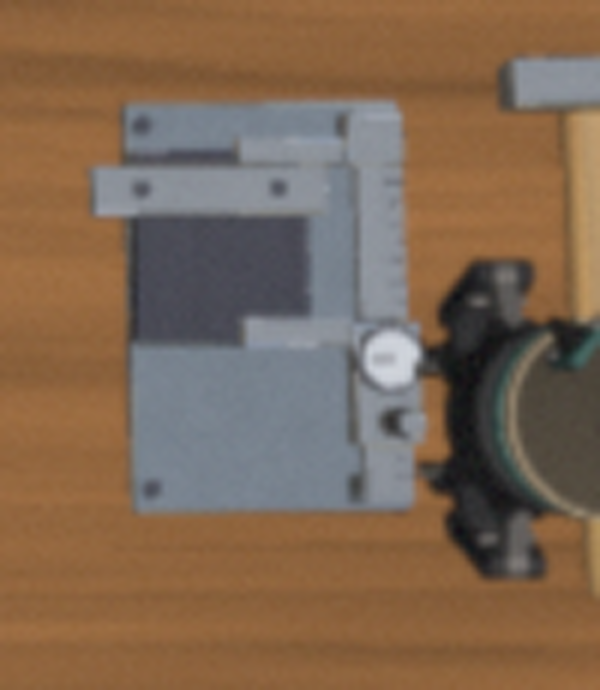

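Same state again; regrip key 3.

```bash
python3 -m jog '[{"x":35,"y":0,"z":30,"ax":0,"ay":0,"az":0,"grip":45},{"x":70,"y":0,"z":60,"ax":0,"ay":0,"az":0,"grip":45},{"x":100,"y":5,"z":85,"ax":0,"ay":0,"az":0,"grip":45},{"x":117,"y":15,"z":90,"ax":0,"ay":0,"az":0,"grip":45},{"x":117,"y":35,"z":90,"ax":0,"ay":0,"az":0,"grip":45}]';python3 -m jog '[{"x":0,"y":0,"z":0,"ax":0,"ay":0,"az":0,"grip":45},{"x":0,"y":15,"z":0,"ax":0,"ay":0,"az":0,"grip":45},{"x":0,"y":35,"z":0,"ax":0,"ay":0,"az":0,"grip":45},{"x":0,"y":50,"z":0,"ax":0,"ay":0,"az":0,"grip":45},{"x":0,"y":56,"z":0,"ax":0,"ay":0,"az":0,"grip":45}]';python3 -m jog '[{"x":0,"y":4,"z":0,"ax":0,"ay":0,"az":0,"grip":45},{"x":0,"y":4,"z":0,"ax":0,"ay":0,"az":0,"grip":45}]'; python3 -m jog '[{"x":1,"y":3,"z":0,"ax":0,"ay":0,"az":0,"grip":45},{"x":1,"y":3,"z":0,"ax":0,"ay":0,"az":0,"grip":30},{"x":1,"y":3,"z":0,"ax":0,"ay":0,"az":0,"grip":10},{"x":1,"y":3,"z":0,"ax":0,"ay":0,"az":0,"grip":10},{"x":1,"y":3,"z":0,"ax":0,"ay":0,"az":0,"grip":10}]'
```

```text
clock: 66.2
eef_pos: [564.8, -222.1, 82.4]
tool_rot: [-1.57, -0.006, 0.01]
force: [-0.2, -0.7, 0.4]
width: 45.1
clock: 66.7
eef_pos: [558.4, -225.2, 24.2]
tool_rot: [-1.57, 0.002, 0.005]
force: [-0.0, 0.7, -0.2]
width: 45.1
clock: 66.9
eef_pos: [559.7, -225.1, 21.7]
tool_rot: [-1.571, 0.0, 0.006]
force: [0.1, -0.2, 0.8]
width: 44.8
clock: 67.4
eef_pos: [561.2, -225.1, 19.5]
tool_rot: [-1.571, -0.001, 0.006]
force: [-1.0, 0.7, 5.3]
width: 23.1
```

```bash
python3 -m jog '[{"x":-1,"y":-5,"z":0,"ax":0,"ay":0,"az":0,"grip":10},{"x":-2,"y":-20,"z":0,"ax":0,"ay":0,"az":0,"grip":10},{"x":-2,"y":-45,"z":0,"ax":0,"ay":0,"az":0,"grip":10},{"x":-2,"y":-80,"z":0,"ax":0,"ay":0,"az":0,"grip":10},{"x":-2,"y":-90,"z":0,"ax":0,"ay":0,"az":0,"grip":10}]';python3 - <<'E'
from h import *
st()
d=snap("top","t35"); crop(d,210,150,100,115,6,"t35c")
E
```

```text
clock: 67.9
eef_pos: [560.8, -225.4, 112.6]
tool_rot: [-1.572, -0.006, 0.006]
force: [1.6, -0.8, -2.5]
width: 23.1
t 67.90 [ 560.785 -225.405  112.624] [-1.572 -0.006  0.006] F [ 1.571 -0.812 -2.46 ] w 23.1
```

View pics/t35c.png

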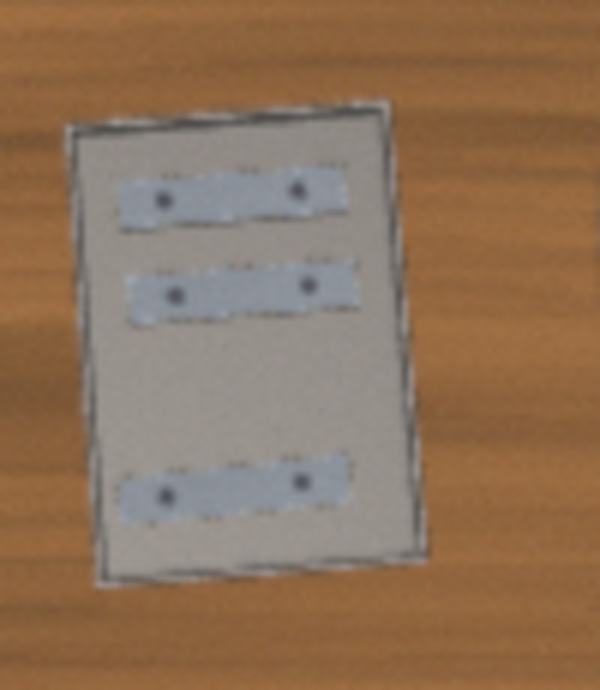

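```bash
python3 -m jog '[{"x":-14,"y":0,"z":46,"ax":0,"ay":-0.03,"az":0,"grip":10},{"x":-28,"y":0,"z":92,"ax":0,"ay":-0.07,"az":0,"grip":10},{"x":-43,"y":0,"z":138,"ax":0,"ay":-0.07,"az":0,"grip":10},{"x":-58,"y":0,"z":184,"ax":0,"ay":-0.07,"az":0,"grip":10},{"x":-68,"y":0,"z":215,"ax":0,"ay":-0.07,"az":0,"grip":10}]';python3 -m jog '[{"x":0,"y":15,"z":10,"ax":0,"ay":0,"az":0,"grip":10},{"x":0,"y":35,"z":11,"ax":0,"ay":0,"az":0,"grip":10},{"x":0,"y":60,"z":11,"ax":0,"ay":0,"az":0,"grip":10},{"x":0,"y":60,"z":11,"ax":0,"ay":0,"az":0,"grip":10}]';python3 - <<'E'
from h import *
go(490.7,0.4,10,0.077)
d=snap("scene"); crop(d,200,130,120,120,6,"s36c")
E
```

```text
clock: 68.45
eef_pos: [487.0, -7.1, 108.1]
tool_rot: [-1.569, 0.002, 0.079]
force: [1.0, 0.3, -2.3]
width: 23.0
clock: 68.85
eef_pos: [485.6, 0.3, 46.0]
tool_rot: [-1.571, 0.007, 0.077]
force: [-1.0, -0.6, -2.6]
width: 22.9
t 68.85 [485.576   0.33   46.032] [-1.571  0.007  0.077] F [-0.979 -0.577 -2.565] w 22.9
shift [ 5.4 36.  -0.3] turn [ 0.    -0.    -0.007]
```

View pics/s36c.png

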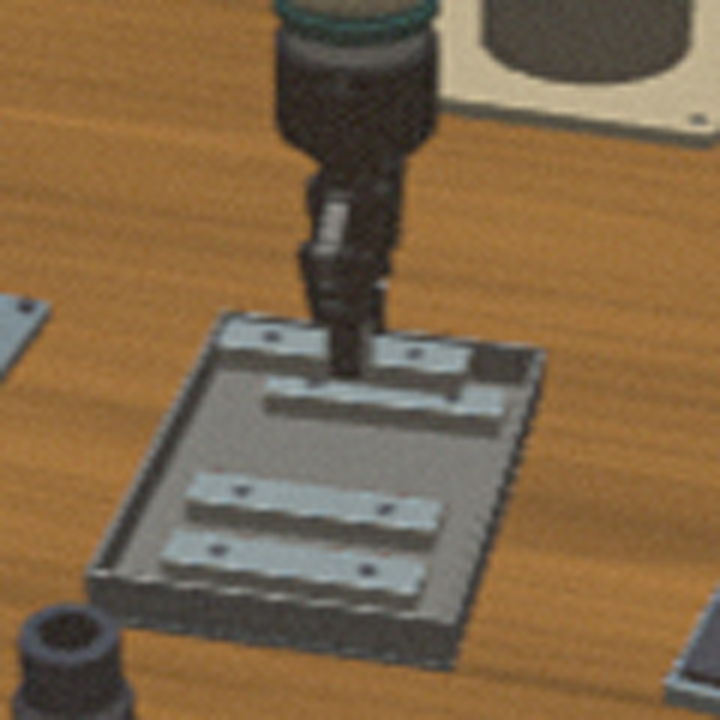

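```bash
python3 -m jog '[{"x":3,"y":10,"z":0,"ax":0,"ay":0,"az":0,"grip":10},{"x":3,"y":22,"z":0,"ax":0,"ay":0,"az":0,"grip":10},{"x":3,"y":34,"z":0,"ax":0,"ay":0,"az":0,"grip":10},{"x":3,"y":42,"z":0,"ax":0,"ay":0,"az":0,"grip":10},{"x":3,"y":47,"z":0,"ax":0,"ay":0,"az":0,"grip":10}]';for i in 1 2 3; do python3 -m jog '[{"x":0,"y":2.5,"z":0,"ax":0,"ay":0,"az":0,"grip":10},{"x":0,"y":2.5,"z":0,"ax":0,"ay":0,"az":0,"grip":10}]' | egrep 'eef|force'; done;  python3 -m jog '[{"x":0,"y":1.5,"z":0,"ax":0,"ay":0,"az":0,"grip":10},{"x":0,"y":1.5,"z":0,"ax":0,"ay":0,"az":0,"grip":10}]' | egrep 'eef|force'
```

```text
clock: 69.4
eef_pos: [491.1, 0.7, 0.9]
tool_rot: [-1.571, 0.001, 0.076]
force: [-1.2, 1.3, -3.8]
width: 23.1
eef_pos: [491.5, 0.9, -0.9]
force: [-0.2, 0.4, -2.3]
eef_pos: [491.7, 0.8, -3.1]
force: [0.9, -0.9, -2.5]
eef_pos: [491.5, 0.7, -5.8]
force: [-0.4, 0.3, -2.4]
eef_pos: [491.7, 0.7, -6.5]
force: [-0.9, 0.4, 5.0]
```

Contact with the floor; release, and go up clear to look at everything.

```bash
python3 -m jog '[{"x":0,"y":0,"z":0,"ax":0,"ay":0,"az":0,"grip":20},{"x":0,"y":0,"z":0,"ax":0,"ay":0,"az":0,"grip":35},{"x":0,"y":0,"z":0,"ax":0,"ay":0,"az":0,"grip":35},{"x":0,"y":-15,"z":0,"ax":0,"ay":0,"az":0,"grip":35},{"x":0,"y":-45,"z":0,"ax":0,"ay":0,"az":0,"grip":35}]';python3 -m jog '[{"x":0,"y":-45,"z":0,"ax":0,"ay":0,"az":0,"grip":35},{"x":-10,"y":-90,"z":10,"ax":0,"ay":0,"az":0,"grip":35},{"x":-30,"y":-130,"z":40,"ax":0,"ay":0,"az":0,"grip":35},{"x":-40,"y":-150,"z":80,"ax":0,"ay":0,"az":0,"grip":35},{"x":-40,"y":-150,"z":120,"ax":0,"ay":0,"az":0,"grip":35}]';python3 - <<'E'
from h import *
d=snap("top","t40"); crop(d,210,150,100,115,6,"t40c")
s=snap("scene","s40"); crop(s,200,130,120,120,6,"s40c")
st()
E
```

```text
clock: 70.7
eef_pos: [490.2, 0.8, 36.8]
tool_rot: [-1.571, 0.004, 0.077]
force: [-0.2, -0.5, 0.6]
width: 35.0
clock: 71.2
eef_pos: [443.0, 118.6, 190.9]
tool_rot: [-1.571, -0.006, 0.074]
force: [0.4, 0.5, -0.2]
width: 35.0
t 71.30 [442.711 123.828 189.58 ] [-1.567 -0.005  0.085] F [ 0.465  0.58  -0.105] w 35.0
```

View pics/t40.png

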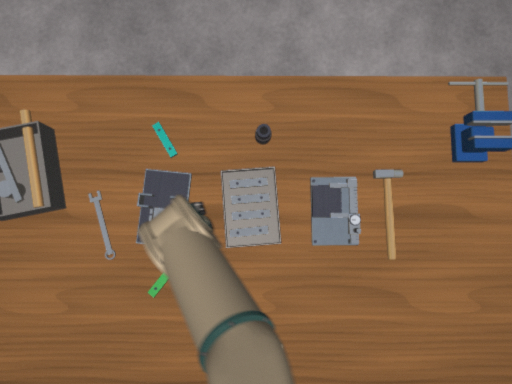

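View pics/t40c.png

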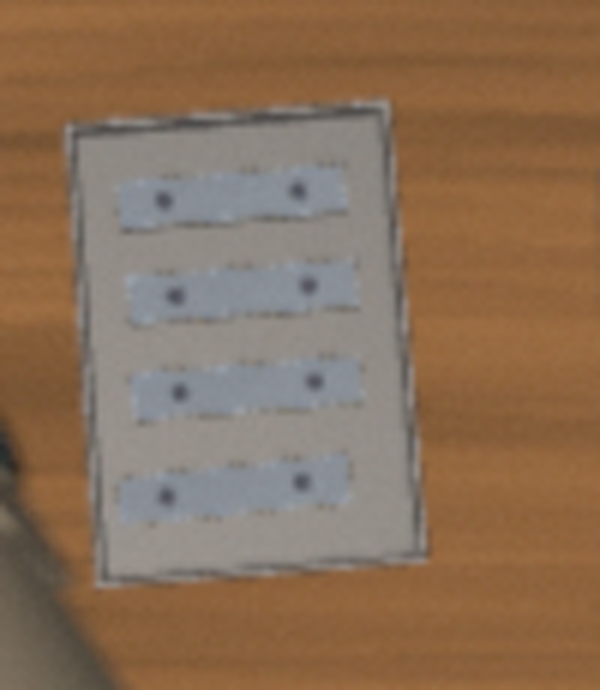

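View pics/s40.png

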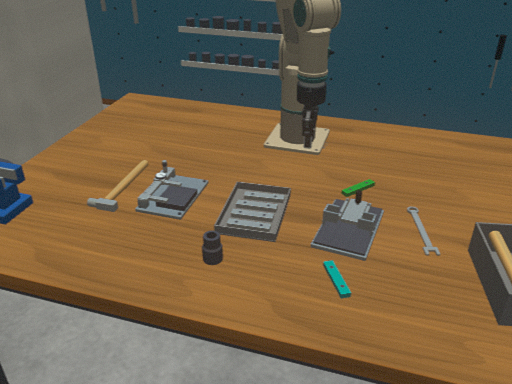

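```bash
python3 -m jog '[{"x":0,"y":0,"z":0,"ax":0,"ay":0,"az":0,"grip":35},{"x":0,"y":0,"z":0,"ax":0,"ay":0,"az":0,"grip":35},{"x":0,"y":0,"z":0,"ax":0,"ay":0,"az":0,"grip":35}]'; python3 -c "
from cell import *
print(finish_job())"
```

```text
clock: 71.6
eef_pos: [442.5, 115.9, 187.3]
tool_rot: [-1.572, 0.001, 0.074]
force: [0.3, 0.5, -0.1]
width: 35.1
the job is handed in; nothing more can be done
None
```

I drew all three keys from the magazine, checked each one in the caliper, and laid them flat in the tray beside key 4. The job was handed in at 71.6 s of the 210 s allowed.

- **Drawing:** Each time I pushed the slide until it stopped (about 25–32 N) and eased it home before picking up the key.
- **Caliper:** The jaw stopped at the same place for all three keys, with about 16 N on it. I then backed it off to a gap of roughly 75 mm.
- **Final pictures:** Four keys lie apart and flat in the tray. The magazine is empty, the slide is home and the jaw is open. The wrench, hammer, socket and the two coloured look-alikes are where they started.

**What disagreed or went wrong:**
- The fingertips sat about 25 mm higher than the stated tool offset and the reported TCP height implied. The first grasp of key 1 closed above it without moving it. I found the right height by lowering in small steps and checking force, and used that from then on.
- The gripper read about 23 mm while holding the 25 mm keys.
- I noticed neither the tray knock nor the grip slackening during the run.

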